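# Turn the rusks between two trays

## Task

Turn the rusks for their second bake: put every rusk from the wooden board into the blue tray, browned side up and side by side on its floor, pull open the drawer, take the orange tray out and set it upside down on the blue tray as a cap, rim on rim, then turn the two trays over together, so that the rusks end in the orange tray, pale side up. Do the turning on the bench well short of the red line (at least 5 cm), lift the emptied blue tray off and lay it upside down flat in the drawer, and slide the orange tray along the bench, without lifting it, until its far long edge just meets the red line along its whole length. Leave the jam jar, the spatula and the other things on the bench where they are.

Things in the scene. Friction and masses are not known exactly. Their poses are not given: they have to be found in the camera images.
- blue_tray_mid (a point): The blue baking tray: open-topped box, 116 mm along its x, 68 mm along its y, 21 mm tall, walls and floor 4 mm (inside 108 x 60 x 17 mm), about 0.3 kg, smooth flat outer walls. This point is its centre, half-way up (10.5 mm above its underside); z points out of its open side. It starts empty, open side up on the bench in the middle, its length (x) lying roughly from right to left as the robot sees it.
- orange_tray_mid (a point): The orange tray, exactly the same size and shape as the blue one (116 x 68 x 21 mm, walls 4 mm, about 0.3 kg). This point is its centre, half-way up; z points out of its open side. It starts empty and upside down (z down) on the floor of the drawer, its x along the slide, near the drawer's front; only once the drawer is open by 130 mm or more is there room to lift it out from above.
- drawer_floor (a point): Centre of the drawer's inner floor (it moves with the drawer), about 22 mm above the bench. x points from the front into the cabinet, z up. Inside: 215 mm along x, 178 mm along y, 46 mm deep; the front panel rises about 10 mm higher still. The white-fronted steel cabinet is 260 deep x 220 wide x 90 mm tall and stands on the bench on the left, its front towards the robot.
- cab_drawer0_handle (a point): Middle of the drawer's handle: a horizontal round bar, 11 mm thick, 110 mm long, along the front (y of drawer_floor), its axis 35 mm in front of the drawer's front and 52 mm above the bench, 38 mm below the cabinet's top; free to be hooked or pinched from above, with a 29 mm free gap between bar and front over the bar's middle 85 mm.
- cab_drawer0 (a joint): How far the drawer is open, m: 0 shut, 0.18 fully open (stop). It slides towards the robot, along -x of drawer_floor; light (about 1 N of friction) and stays where it is left. It may start slightly ajar.
- line: A straight red scribed line on the bench, 4 mm wide, 240 mm long, flat (nothing to stop against). Origin at its middle; its y runs along the line, its x is square to it and points away from the robot.
- board: Fixed dark wooden board, 240 x 250 x 12 mm, on the right; origin at the centre of its underside. The rusks lie on it.
- rusk0_mid (a point): Centre (half-way up) of a hard rusk, 27 mm tall, 22 g: lower 16 mm light-coloured, 30 mm along x by 52 mm along y; upper 11 mm the dark browned top, 26 x 46 mm. z points out of the browned top; the other face is pale. Starts on the board, browned top up; one to three are there, an absent one reads None. Three fit in a tray, 52 mm side across it, standing 10 mm above its rim.
- rusk1_mid (a point): Centre (half-way up) of a hard rusk, 27 mm tall, 22 g: lower 16 mm light-coloured, 30 mm along x by 52 mm along y; upper 11 mm the dark browned top, 26 x 46 mm. z points out of the browned top; the other face is pale. Starts on the board, browned top up; one to three are there, an absent one reads None. Three fit in a tray, 52 mm side across it, standing 10 mm above its rim.
- rusk2_mid (a point): Centre (half-way up) of a hard rusk, 27 mm tall, 22 g: lower 16 mm light-coloured, 30 mm along x by 52 mm along y; upper 11 mm the dark browned top, 26 x 46 mm. z points out of the browned top; the other face is pale. Starts on the board, browned top up; one to three are there, an absent one reads None. Three fit in a tray, 52 mm side across it, standing 10 mm above its rim.
- jam_jar: Bystander: a jam jar, 66 mm across, 90 mm tall, beyond the line's left part; leave it alone.
- scraper: Bystander: a flat spatula about 250 mm long lying between the wooden board and the loaves; leave it alone.
Mind the look-alikes: they are no part of the job. What is shaped like the part that bears rusk2_mid but turquoise is not meant.

How it is judged:
By the outcome, as a careful person would: the job done as asked, in the order asked, and still so for the second after the job is handed in, with the robot touching nothing.
Of rusk0, rusk1, rusk2 only 1 to 3 are there at a start; the rules pass over those that are not, and their reading is None.
At some moment in a run one of rusk0, rusk1, rusk2 may be knocked a few centimetres aside while the robot is not near it.
It also fails if it takes over 210 s, if anything falls off the work surface, if the arm or the gripper's body presses on something with over 40 N, if the wrist force passes 120 N, or if a joint passes its speed limit or range.

## Robot

A 6-joint arm with a two-finger parallel gripper is mounted at the origin on the work surface. World frame = base frame: x ahead of the robot, y to its left, z up, the work surface at z = 0. Lengths are in m, angles in rad, forces in N, time in s.
With the tool pointing down it reaches from about 0.325 to 0.9 m from the base axis. Payload 6.1 kg.
Tool frame: the origin (TCP) lies midway between the tips of the shut fingers; the grasp point (between the pads) lies 19 mm behind it (pinch_z is the distance from the TCP to the grasp point, in m); z points along the fingers, y is the line along which they close (so a half turn about z gives the same grasp; the last joint's range is limited). The gripper opens to 87 mm and grips with 3 to 60 N. Pads are 19 mm wide; open, the fingers measure 117 mm over their backs; the gripper's body (75 mm by 190 mm) begins 51 mm behind the grasp point.
Start: joints at [-1.26, 0.22, 1.526, -0, 1.395, -0.126], TCP at [0.264, -0.566, 0.223] pointing down, gripper open.
Joint ranges: [-2.98, 2.98], [-0.91, 2.08], [0.09, 2.57], [-1.24, 4.39], [0.2, 2.65], [-2.68, 2.68]. Speed limits (rad/s): [2.57, 2.57, 3.01, 3.14, 3.14, 3.14].

## Interface

Orientations are given as a rotation vector (axis times angle).
In Python, from workcell import * gives the robot as it stands.
- The arm moves only by the tool drive_tool, never from a script. Its argument "increments" is a list of rows, each an object of numbers: "rx", "ry", "rz": the turn, a rotation vector about the tool's x, y, z in rad; "dx", "dy", "dz": the shift along the tool's x, y, z in m; "fingers": the finger opening in m, from 0 to 0.087. In form: [{"rx": .., "ry": .., "rz": .., "dx": .., "dy": .., "dz": .., "fingers": ..}, ...]. A call has 1 to 20 rows; each row is the pose to reach, as a shift and turn from the pose commanded when the call began, along the tool's axes at that moment; what a row does not reach only later rows make up. A row lasts 1/10 s, in which the tool goes at most 50 mm and 8.59 degrees, less where a joint would pass 70% of its speed; a pose out of reach is approached as far as the arm can. A call with a gripper value outside its range is refused whole. The fingers move at their own pace and stop on an object; "force" is the grip in N (left out, the last holds). Time passes only in rows, so rows that repeat a pose let the fingers close. It gives the time, the measured TCP pose, the force, the opening and the grip force at its end, in the units of the state.
- read_state(): the state, without advancing time (a new reading comes with each control period).
- read_camera(name): name is "scene" or "top"; returns a dict with "pixels" (480x640x3 uint8, blue, green, red), "z_map" (480x640 float32, m along the optical axis (not along the pixel's ray), 0 where there is no reading), "fx", "fy", "cx", "cy" (pixels), "k1" (the pictures are not rectified: a ray, as slopes to the right and down, at radius r is drawn at 1 + k1 r^2 times it, then the intrinsics apply), "origin" and "rotation" of the camera in the world. Camera axes: x right, y up, looking along -z (the intrinsics and any distortion apply to the point x, -y, -z); pixel columns grow to the right and rows downward; lengths in m; the calibration is good to about 2 mm. A picture is of the moment at which its call begins.
- hand_in(): hands the job in; it is judged then, once.
The state is a dict: "time_s": time; "joint_positions": joint angles; "qd": joint speeds; "tau": joint torques, N m; "tcp_pos": TCP position; "tool_rot": TCP orientation; "ft_force": force on the tool from outside, world axes, zero at the start; "ft_torque": the same for the moment, N m; "finger_gap": finger opening in m; "finger_force": force on a finger pad.
Only numpy, scipy, OpenCV 4.12 (cv2) and the standard library are available. Lean on these libraries where they do the work, as an engineer would, in place of code of your own. Each camera call takes 0.05 s, during which the arm holds its last target. There are 200 camera calls.

## Working session

There is one attempt and no reset: what is moved stays moved. The work goes in short steps, Python scripts to look and compute and a tool call to move; the robot and the scene stay as the last step left them, time stands still between calls to the robot, and variables do not carry over. Pictures are saved under pics/ and viewed, at most 14 in all, crops included, and the job is handed in when it is done.

Besides the shell and the picture viewer there is one more tool, called by a JSON object that holds its "name" and its "arguments", one argument or row to a line. drive_tool: Moves the arm, as the interface text tells. Its arguments: {"type":"object","properties":{"increments":{"type":"array"},"force":{"type":"number"}},"required":["increments"]}

```bash
ls; mkdir -p pics
python3 - <<'E'
from workcell import *
import cv2
print(read_state())
for n in("scene","top"):
    c=read_camera(n); cv2.imwrite(f"pics/{n}0.png",c["pixels"]); print({k:c[k] for k in c if k not in("pixels","z_map")})
E
```

```text
pics
{'time_s': 0.0, 'joint_positions': array([-1.26009072e+00,  2.21241405e-01,  1.52762329e+00,  2.55064930e-06,
        1.39465501e+00, -1.26070580e-01]), 'qd': array([-1.49256018e-04, -8.50298639e-04,  8.21667035e-04,  3.36551447e-04,
        5.53052056e-04,  8.44507875e-06]), 'tau': array([ 2.38775046e-04, -4.94610715e+01, -3.87382329e+01,  7.00378069e-02,
        5.72020712e-02, -1.50472147e-04]), 'tcp_pos': array([ 0.26421279, -0.56572992,  0.22142132]), 'tool_rot': array([-3.06510002e+00, -6.80229324e-01,  2.74954140e-04]), 'ft_force': array([-0.240291  ,  0.22303788, -0.41020871]), 'ft_torque': array([0.00059611, 0.00350651, 0.03720647]), 'finger_force': 0.0, 'finger_gap': 0.08648149558530463}
{'fx': 503.8824193852603, 'fy': 503.8824193852603, 'cx': 320.541442477536, 'cy': 245.67018483123027, 'k1': -0.03891695328065038, 'origin': array([ 1.2416497 , -0.33980986,  1.03308942]), 'rotation': array([0.61563663, 0.42143588, 1.18174792])}
{'fx': 489.5579590176482, 'fy': 489.5579590176482, 'cx': 325.6020139283931, 'cy': 240.5121196335786, 'k1': -0.05782040727981282, 'origin': array([ 0.44391615, -0.07325664,  1.0840398 ]), 'rotation': array([ 0.03936562, -0.02531277, -1.56876702])}
```

View pics/top0.png

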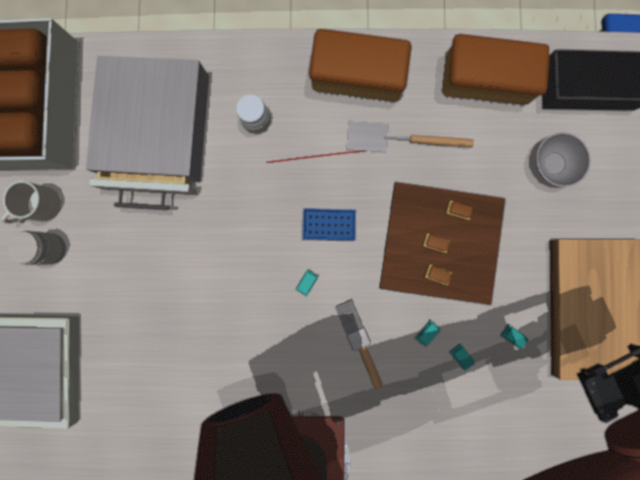

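View pics/scene0.png

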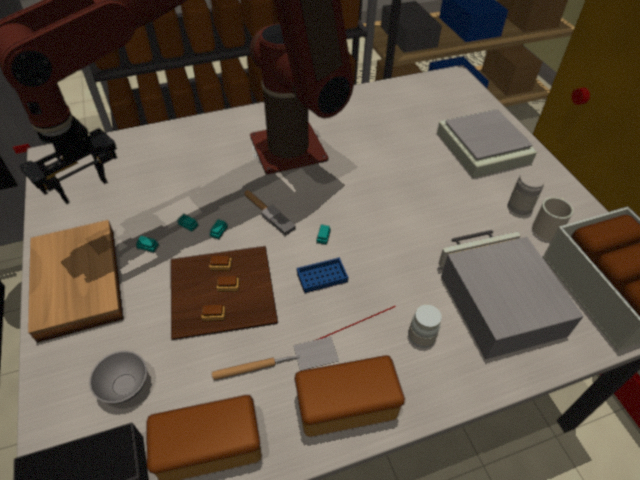

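Top view shows the blue tray at about (329,225), and three rusks at (460,210), (437,243) and (438,275). The line runs (267,162) to (365,150), the drawer handle is near (146,200), and the turquoise decoys are off the board. Next I measure these in world coordinates.

```bash
cat > h.py <<'E'
from workcell import *
import numpy as np, cv2, json
from scipy.spatial.transform import Rotation as R
def ray(c,uv):
    uv=np.atleast_2d(uv).astype(float); d=(uv-[c["cx"],c["cy"]])/[c["fx"],c["fy"]]
    s=d.copy()
    for _ in range(8): s=d/(1+c["k1"]*(s**2).sum(1,keepdims=True))
    return np.c_[s[:,0],-s[:,1],-np.ones(len(s))]
def plane(c,uv,z):
    r=R.from_rotvec(c["rotation"]).apply(ray(c,uv)); o=c["origin"]
    return o+r*((z-o[2])/r[:,2])[:,None]
def depth(c,uv):
    uv=np.atleast_2d(uv).astype(int); z=c["z_map"][uv[:,1],uv[:,0]]
    return c["origin"]+R.from_rotvec(c["rotation"]).apply(ray(c,uv)*z[:,None])
def project(c,p):
    q=R.from_rotvec(c["rotation"]).inv().apply(np.atleast_2d(p)-c["origin"]); s=np.c_[q[:,0],-q[:,1]]/-q[:,2:]
    return s*(1+c["k1"]*(s**2).sum(1,keepdims=True))*[c["fx"],c["fy"]]+[c["cx"],c["cy"]]
def blobs(c,lo,hi,z,amin=40,roi=None):
    """colour blobs (HSV) -> rects in the world plane z: cx,cy,len,wid,yaw of long side(deg), pixel"""
    m=cv2.inRange(cv2.cvtColor(c["pixels"],cv2.COLOR_BGR2HSV),lo,hi)
    if roi: k=np.zeros_like(m); k[roi[1]:roi[3],roi[0]:roi[2]]=255; m&=k
    m=cv2.morphologyEx(m,cv2.MORPH_CLOSE,np.ones((3,3)))
    out=[]
    for k in cv2.findContours(m,cv2.RETR_EXTERNAL,cv2.CHAIN_APPROX_NONE)[0]:
        if cv2.contourArea(k)<amin: continue
        p=plane(c,k[:,0],z)[:,:2]; (x,y),(w,h),a=cv2.minAreaRect((p*1000).astype(np.float32))
        if w<h: w,h,a=h,w,a+90
        out.append([round(x,1),round(y,1),round(w,1),round(h,1),round((a+90)%180-90,1),tuple(k[:,0].mean(0).round().astype(int).tolist())])
    return out
E
python3 - <<'E'
from h import *
c=read_camera("top"); hsv=cv2.cvtColor(c["pixels"],cv2.COLOR_BGR2HSV)
for n,p in dict(blue=(329,225),brown=(460,210),board=(420,220),line=(300,158),turq=(307,284)).items():
    print(n,hsv[p[1]-1:p[1]+2,p[0]-1:p[0]+2].reshape(-1,3).tolist(),depth(c,p).round(4))
print("line pts",[ (x,150+int(np.argmax(hsv[145:170,x,1]))-5) for x in range(266,368,8)])
print("blue",blobs(c,(105,120,30),(130,255,255),.021))
print("bright rusk",blobs(c,(5,110,90),(20,255,255),.039,30,(385,190,500,300)))
print("turq",blobs(c,(80,100,30),(100,255,255),.025))
for p in [(150,62),(150,120),(140,178),(140,184),(150,206),(119,204),(175,207),(95,183),(188,190),(100,60),(197,62),(90,170),(190,178)]: print(p,depth(c,p).round(4))
im=cv2.resize(c["pixels"][40:310,80:520],None,fx=1.8,fy=1.8,interpolation=cv2.INTER_CUBIC); cv2.imwrite("pics/crop1.png",im)
E
```

```text
blue [[109, 119, 88], [111, 104, 83], [108, 147, 106], [110, 117, 85], [113, 92, 80], [108, 144, 103], [108, 150, 109], [108, 140, 106], [108, 157, 120]] [[ 0.5227 -0.071   0.0046]]
brown [[12, 151, 123], [12, 156, 121], [13, 157, 120], [13, 155, 122], [12, 153, 123], [13, 151, 123], [13, 154, 124], [12, 153, 123], [13, 153, 123]] [[ 0.5528 -0.3517  0.0411]]
board [[11, 135, 91], [10, 136, 92], [11, 143, 91], [12, 144, 92], [12, 146, 91], [11, 144, 90], [11, 143, 91], [11, 143, 91], [12, 147, 90]] [[ 0.5335 -0.2708  0.0127]]
line [[3, 70, 145], [2, 73, 147], [1, 76, 148], [2, 94, 147], [2, 88, 147], [2, 84, 145], [3, 45, 159], [5, 41, 161], [4, 36, 158]] [[ 0.6726 -0.0061  0.0029]]
turq [[89, 157, 162], [89, 156, 163], [88, 160, 163], [88, 161, 162], [88, 153, 165], [88, 157, 164], [88, 155, 165], [88, 157, 164], [88, 156, 165]] [[ 0.3936 -0.0238  0.0266]]
line pts [(266, 162), (274, 161), (282, 160), (290, 159), (298, 158), (306, 157), (314, 156), (322, 155), (330, 154), (338, 153), (346, 152), (354, 151), (362, 151)]
blue [[523.3, -70.5, 111.4, 64.7, 88.5, (329, 224)], [986.7, -737
[... 198 characters left out ...]
 -351.5, 56.4, 32.4, 73.8, (459, 210)]]
turq [[236.9, -358.6, 50.9, 26.8, 37.0, (462, 357)], [279.9, -473.9, 54.4, 27.8, 54.6, (515, 337)], [288.0, -284.4, 47.9, 28.8, -40.9, (428, 333)], [397.4, -23.0, 48.8, 25.9, -30.9, (307, 282)]]
(150, 62) [[0.8613 0.3069 0.0872]]
(150, 120) [[0.735  0.3012 0.0921]]
(140, 178) [[0.6253 0.3469 0.0223]]
(140, 184) [[0.6033 0.325  0.0769]]
(150, 206) [[0.5595 0.3111 0.0541]]
(119, 204) [[0.5633 0.3764 0.0602]]
(175, 207) [[ 0.5634  0.2749 -0.0019]]
(95, 183) [[0.6055 0.4207 0.0796]]
(188, 190) [[0.5903 0.2228 0.0768]]
(100, 60) [[0.8673 0.4149 0.0886]]
(197, 62) [[0.8583 0.2056 0.0904]]
(90, 170) [[0.6329 0.4317 0.0811]]
(190, 178) [[0.6207 0.2278 0.0466]]
```

View pics/crop1.png

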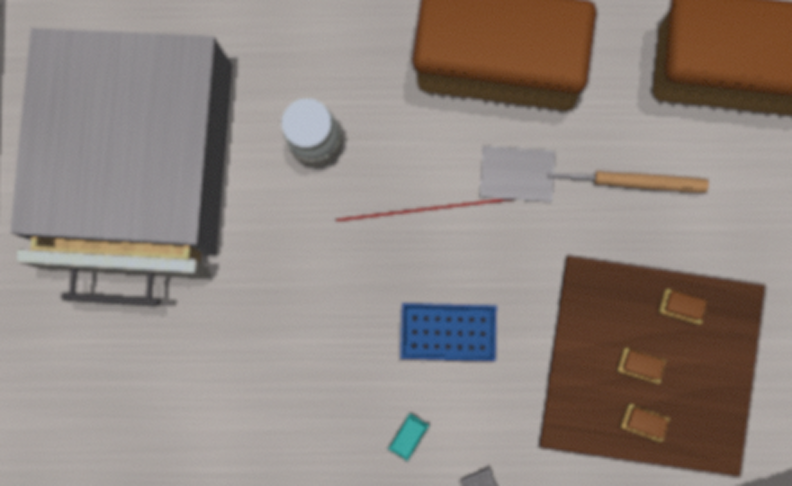

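Crop 1 shows the drawer ajar by about 1 cm, the line clear of obstacles up to the spatula blade, and the rusks' brown tops with pale edges. I'll segment by height instead of colour.

```bash
cat >> h.py <<'E'
def world(c):
    v,u=np.mgrid[:480,:640]; return depth(c,np.c_[u.ravel(),v.ravel()]).reshape(480,640,3)
def bumps(c,box,zlo,zhi,ztop,amin=60):
    """pixels with zlo<z<zhi in box(x0,x1,y0,y1) -> rects on plane ztop, mm"""
    w=world(c); m=((w[...,2]>zlo)&(w[...,2]<zhi)&(w[...,0]>box[0])&(w[...,0]<box[1])&(w[...,1]>box[2])&(w[...,1]<box[3])).astype(np.uint8)
    out=[]
    for k in cv2.findContours(m,cv2.RETR_EXTERNAL,cv2.CHAIN_APPROX_NONE)[0]:
        if cv2.contourArea(k)<amin: continue
        mm=np.zeros_like(m); cv2.drawContours(mm,[k],-1,1,-1); v,u=np.nonzero(mm)
        p=plane(c,np.c_[u,v],ztop)[:,:2]*1000; (x,y),(a,b),t=cv2.minAreaRect(p.astype(np.float32))
        if a<b: a,b,t=b,a,t+90
        cv=np.linalg.eigh(np.cov(p.T)); d=cv[1][:,1]
        out.append(dict(mean=p.mean(0).round(1).tolist(),rect=[round(x,1),round(y,1),round(a,1),round(b,1)],yaw=round((t+90)%180-90,1),pca=round(np.degrees(np.arctan2(d[1],d[0]))%180,1),z=round(float(np.median(w[mm>0][:,2])),4)))
    return out
E
python3 - <<'E'
from h import *
for n in("top","scene"):
    c=read_camera(n); print(n)
    print("line",plane(c,[(266.5,162),(314,156.3),(362,150.8)],0).round(4).tolist() if n=="top" else "")
    for b in bumps(c,(.35,.65,-.45,-.17),.033,.06,.039): print("rusk",b)
    for b in bumps(c,(.45,.6,-.2,.05),.012,.03,.021): print("tray",b)
    print("handle",bumps(c,(.53,.578,.2,.45),.035,.07,.057,20))
    print("front",bumps(c,(.55,.64,.2,.45),.068,.085,.078,20))
    print("cab",bumps(c,(.6,.95,.15,.5),.083,.1,.09,200))
E
```

```text
top
line [[0.6643, 0.0692, 0.0], [0.677, -0.0372, 0.0], [0.6895, -0.1445, 0.0]]
rusk {'mean': [414.3, -307.1], 'rect': [414.4, -306.8, 47.2, 25.9], 'yaw': 70.1, 'pca': np.float64(70.8), 'z': 0.0389}
rusk {'mean': [483.4, -303.1], 'rect': [483.3, -303.1, 46.4, 26.0], 'yaw': 73.0, 'pca': np.float64(74.7), 'z': 0.0389}
rusk {'mean': [554.8, -353.2], 'rect': [555.0, -352.1, 47.0, 26.3], 'yaw': 73.0, 'pca': np.float64(72.8), 'z': 0.0391}
tray {'mean': [523.6, -70.6], 'rect': [523.7, -70.4, 116.0, 68.4], 'yaw': 88.6, 'pca': np.float64(88.9), 'z': 0.0048}
handle [{'mean': [561.6, 328.1], 'rect': [564.6, 329.9, 117.8, 23.5], 'yaw': 89.8, 'pca': np.float64(87.3), 'z': 0.0559}]
front [{'mean': [602.5, 325.8], 'rect': [603.6, 326.3, 216.0, 22.1], 'yaw': 86.2, 'pca': np.float64(86.8), 'z': 0.0767}, {'mean': [623.6, 224.2], 'rect': [622.9, 225.5, 36.1, 16.3], 'yaw': -51.2, 'pca': np.float64(134.0), 'z': 0.0741}]
cab [{'mean': [746.6, 318.5], 'rect': [748.0, 319.2, 247.5, 223.6], 'yaw': -3.8, 'pca': np.float64(175.9), 'z': 0.0897}]
scene
line 
rusk {'mean': [555.9, -355.1], 'rect': [556.7, -355.2, 46.3, 27.6], 'yaw': 71.1, 'pca': np.float64(71.5), 'z': 0.0382}
rusk {'mean': [484.4, -303.4], 'rect': [486.1, -303.8, 45.9, 30.1], 'yaw': 71.1, 'pca': np.float64(72.6), 'z': 0.0383}
rusk {'mean': [416.1, -307.0], 'rect': [417.4, -307.6, 46.0, 28.9], 'yaw': 71.1, 'pca': np.float64(70.5), 'z': 0.0383}
tray {'mean': [526.0, -71.4], 'rect': [526.1, -71.5, 118.2, 75.3], 'yaw': 88.6, 'pca': np.float64(88.3), 'z': 0.006}
handle [{'mean': [564.0, 328.2], 'rect': [567.0, 329.6, 119.3, 23.7], 'yaw': 88.1, 'pca': np.float64(87.2), 'z': 0.0551}]
front [{'mean': [605.6, 323.9], 'rect': [607.8, 326.6, 217.5, 25.1], 'yaw': 86.6, 'pca': np.float64(86.6), 'z': 0.0764}]
cab [{'mean': [757.0, 315.1], 'rect': [750.0, 317.6, 249.2, 226.6], 'yaw': -3.8, 'pca': np.float64(172.6), 'z': 0.0893}]
```

```bash
cat >> h.py <<'E'
def down(psi):
    a=np.radians(psi); return R.from_matrix(np.c_[[-np.sin(a),np.cos(a),0],[np.cos(a),np.sin(a),0],[0,0,-1]])
def log(s):
    open("log.jsonl","a").write(json.dumps([list(map(float,s[k])) for k in("joint_positions","tcp_pos","tool_rot")])+"\n")
def inc(*wps,p0=None,R0=None):
    """increments of world waypoints (x,y,z mm, Rotation) from the measured pose (or p0,R0)"""
    s=read_state(); log(s); p0=s["tcp_pos"] if p0 is None else np.array(p0)/1000; R0=R0 or R.from_rotvec(s["tool_rot"])
    for p,r in wps:
        d=R0.inv().apply(np.array(p)/1000-p0); w=(R0.inv()*r).as_rotvec()
        print("d",d.round(4).tolist(),"r",w.round(4).tolist(), "rows",int(np.ceil(max(np.linalg.norm(d)/.05,np.degrees(np.linalg.norm(w))/8.59))))
def st():
    s=read_state(); r=R.from_rotvec(s["tool_rot"]).as_matrix()
    print("t",round(s["time_s"],1),"tcp",(s["tcp_pos"]*1000).round(1),"psi",round(float(np.degrees(np.arctan2(r[1,1],r[0,1]))),1),"tiltz",r[:,2].round(3),"gap",round(s["finger_gap"],4),"ff",round(s["finger_force"],1),"F",s["ft_force"].round(1),"q",np.degrees(s["joint_positions"]).round(0))
E
python3 - <<'E'
from h import *
st()
A=down(-1.2)
inc(((523.6,-70.6,100),A),((523.6,-70.6,5),A))
inc(((546,-66,5),down(6.7)),((546,-66,100),down(6.7)),p0=(523.6,-70.6,5),R0=A)
B=down(72)
inc(((415,-307,120),B),((415,-307,30.5),B),p0=(546,-66,100),R0=down(6.7))
E
```

```text
t 0.2 tcp [ 264.3 -566.   222. ] psi -65.0 tiltz [-0.     0.001 -1.   ] gap 0.0872 ff 0.0 F [-0.   0.   0.7] q [-72.  13.  87.   0.  80.  -7.]
d [0.4445, -0.3391, 0.1224] r [-0.0008, -0.0007, -1.1131] rows 12
d [0.4445, -0.339, 0.2174] r [-0.0008, -0.0007, -1.1131] rows 12
d [0.0051, 0.0223, 0.0] r [0.0, 0.0, -0.1379] rows 1
d [0.0051, 0.0223, -0.095] r [0.0, 0.0, -0.1379] rows 2
d [-0.2241, -0.1582, -0.02] r [0.0, 0.0, -1.1397] rows 8
d [-0.2241, -0.1582, 0.0695] r [0.0, 0.0, -1.1397] rows 8
```

{"name": "drive_tool", "arguments": {
  "increments": [
    {"dx":0.4445,"dy":-0.339,"dz":0.122,"rz":-1.113,"fingers":0.087},
    {"dx":0.4445,"dy":-0.339,"dz":0.122,"rz":-1.113},
    {"dx":0.4445,"dy":-0.339,"dz":0.122,"rz":-1.113},
    {"dx":0.4445,"dy":-0.339,"dz":0.122,"rz":-1.113},
    {"dx":0.4445,"dy":-0.339,"dz":0.122,"rz":-1.113},
    {"dx":0.4445,"dy":-0.339,"dz":0.122,"rz":-1.113},
    {"dx":0.4445,"dy":-0.339,"dz":0.122,"rz":-1.113},
    {"dx":0.4445,"dy":-0.339,"dz":0.122,"rz":-1.113},
    {"dx":0.4445,"dy":-0.339,"dz":0.122,"rz":-1.113},
    {"dx":0.4445,"dy":-0.339,"dz":0.122,"rz":-1.113},
    {"dx":0.4445,"dy":-0.339,"dz":0.122,"rz":-1.113},
    {"dx":0.4445,"dy":-0.339,"dz":0.122,"rz":-1.113},
    {"dx":0.4445,"dy":-0.339,"dz":0.122,"rz":-1.113},
    {"dx":0.4445,"dy":-0.339,"dz":0.122,"rz":-1.113},
    {"dx":0.4445,"dy":-0.339,"dz":0.122,"rz":-1.113}
  ]
}}

```text
$.increments[0]: bad value
```

```bash
python3 -c "
from h import *
st();A=down(-1.2);inc(((523.6,-70.6,5),A))"
```

```text
t 0.2 tcp [ 264.3 -566.   222. ] psi -65.0 tiltz [-0.     0.001 -1.   ] gap 0.0872 ff 0.0 F [-0.   0.   0.7] q [-72.  13.  87.   0.  80.  -7.]
d [0.4445, -0.339, 0.2174] r [-0.0008, -0.0007, -1.1131] rows 12
```

{"name": "drive_tool", "arguments": {
  "increments": [
    {"rx":0,"ry":0,"rz":-1.113,"dx":0.4445,"dy":-0.339,"dz":0.122,"fingers":0.086},
    {"rx":0,"ry":0,"rz":-1.113,"dx":0.4445,"dy":-0.339,"dz":0.122,"fingers":0.086},
    {"rx":0,"ry":0,"rz":-1.113,"dx":0.4445,"dy":-0.339,"dz":0.122,"fingers":0.086},
    {"rx":0,"ry":0,"rz":-1.113,"dx":0.4445,"dy":-0.339,"dz":0.122,"fingers":0.086},
    {"rx":0,"ry":0,"rz":-1.113,"dx":0.4445,"dy":-0.339,"dz":0.122,"fingers":0.086},
    {"rx":0,"ry":0,"rz":-1.113,"dx":0.4445,"dy":-0.339,"dz":0.122,"fingers":0.086},
    {"rx":0,"ry":0,"rz":-1.113,"dx":0.4445,"dy":-0.339,"dz":0.122,"fingers":0.086},
    {"rx":0,"ry":0,"rz":-1.113,"dx":0.4445,"dy":-0.339,"dz":0.122,"fingers":0.086},
    {"rx":0,"ry":0,"rz":-1.113,"dx":0.4445,"dy":-0.339,"dz":0.122,"fingers":0.086},
    {"rx":0,"ry":0,"rz":-1.113,"dx":0.4445,"dy":-0.339,"dz":0.122,"fingers":0.086},
    {"rx":0,"ry":0,"rz":-1.113,"dx":0.4445,"dy":-0.339,"dz":0.122,"fingers":0.086},
    {"rx":0,"ry":0,"rz":-1.113,"dx":0.4445,"dy":-0.339,"dz":0.122,"fingers":0.086},
    {"rx":0,"ry":0,"rz":-1.113,"dx":0.4445,"dy":-0.339,"dz":0.122,"fingers":0.086},
    {"rx":0,"ry":0,"rz":-1.113,"dx":0.4445,"dy":-0.339,"dz":0.122,"fingers":0.086},
    {"rx":0,"ry":0,"rz":-1.113,"dx":0.4445,"dy":-0.339,"dz":0.122,"fingers":0.086},
    {"rx":0,"ry":0,"rz":-1.113,"dx":0.4445,"dy":-0.339,"dz":0.122,"fingers":0.086}
  ]
}}

```text
time_s: 1.85
tcp_pos: [0.5236, -0.0724, 0.101]
tool_rot: [2.246, 2.195, 0.0]
ft_force: [0.3, -0.8, -0.5]
finger_gap: 0.0859
finger_force: 0.0
```

```bash
python3 -c "
from h import *
st();A=down(-1.2);inc(((523.6,-70.6,5),A))"
```

```text
t 1.9 tcp [523.6 -72.4 101. ] psi -1.3 tiltz [ 0.001 -0.    -1.   ] gap 0.0859 ff 0.0 F [ 0.3 -0.8 -0.5] q [-16.   7. 108.  -0.  65. -15.]
d [0.0018, -0.0001, 0.096] r [0.0006, 0.0004, -0.0019] rows 2
```

{"name": "drive_tool", "arguments": {
  "increments": [
    {"rx":0,"ry":0,"rz":0,"dx":0.002,"dy":0,"dz":0.048,"fingers":0.086},
    {"rx":0,"ry":0,"rz":0,"dx":0.002,"dy":0,"dz":0.096,"fingers":0.086},
    {"rx":0,"ry":0,"rz":0,"dx":0.002,"dy":0,"dz":0.096,"fingers":0.086},
    {"rx":0,"ry":0,"rz":0,"dx":0.002,"dy":0,"dz":0.096,"fingers":0.062},
    {"rx":0,"ry":0,"rz":0,"dx":0.002,"dy":0,"dz":0.096,"fingers":0.062},
    {"rx":0,"ry":0,"rz":0,"dx":0.002,"dy":0,"dz":0.096,"fingers":0.062},
    {"rx":0,"ry":0,"rz":0,"dx":0.002,"dy":0,"dz":0.096,"fingers":0.062},
    {"rx":0,"ry":0,"rz":-0.05,"dx":0.003,"dy":0.008,"dz":0.096,"fingers":0.062},
    {"rx":0,"ry":0,"rz":-0.1,"dx":0.005,"dy":0.016,"dz":0.096,"fingers":0.062},
    {"rx":0,"ry":0,"rz":-0.138,"dx":0.007,"dy":0.022,"dz":0.096,"fingers":0.062},
    {"rx":0,"ry":0,"rz":-0.138,"dx":0.007,"dy":0.022,"dz":0.096,"fingers":0.062},
    {"rx":0,"ry":0,"rz":-0.138,"dx":0.007,"dy":0.022,"dz":0.096,"fingers":0.062}
  ],
  "force": 15
}}

```text
time_s: 3.05
tcp_pos: [0.5466, -0.0646, 0.0051]
tool_rot: [2.088, 2.346, 0.002]
ft_force: [1.3, -0.1, 0.9]
finger_gap: 0.0679
finger_force: 15.0
```

```bash
python3 -c "
from h import *
st();inc(((546,-66,100),down(6.7)),((415,-307,120),down(72)),((415,-307,30.5),down(72)))"
```

```text
t 3.0 tcp [546.6 -64.6   5.1] psi 6.7 tiltz [ 0.002 -0.    -1.   ] gap 0.0679 ff 15.0 F [ 1.3 -0.1  0.9] q [-15.  18. 107.   0.  55. -22.]
d [-0.0014, -0.0006, -0.0949] r [0.0017, 0.0004, -0.0008] rows 2
d [-0.2256, -0.1586, -0.1151] r [0.0013, 0.0013, -1.1405] rows 8
d [-0.2255, -0.1587, -0.0256] r [0.0013, 0.0013, -1.1405] rows 8
```

{"name": "drive_tool", "arguments": {
  "increments": [
    {"rx":0,"ry":0,"rz":0,"dx":0,"dy":0,"dz":0,"fingers":0.084},
    {"rx":0,"ry":0,"rz":0,"dx":0,"dy":0,"dz":0,"fingers":0.084},
    {"rx":0,"ry":0,"rz":0,"dx":0,"dy":0,"dz":-0.05,"fingers":0.084},
    {"rx":0,"ry":0,"rz":-0.15,"dx":-0.03,"dy":-0.02,"dz":-0.1,"fingers":0.084},
    {"rx":0,"ry":0,"rz":-1.14,"dx":-0.2256,"dy":-0.1586,"dz":-0.115,"fingers":0.07},
    {"rx":0,"ry":0,"rz":-1.14,"dx":-0.2256,"dy":-0.1586,"dz":-0.115,"fingers":0.07},
    {"rx":0,"ry":0,"rz":-1.14,"dx":-0.2256,"dy":-0.1586,"dz":-0.115,"fingers":0.07},
    {"rx":0,"ry":0,"rz":-1.14,"dx":-0.2256,"dy":-0.1586,"dz":-0.115,"fingers":0.07},
    {"rx":0,"ry":0,"rz":-1.14,"dx":-0.2256,"dy":-0.1586,"dz":-0.115,"fingers":0.07},
    {"rx":0,"ry":0,"rz":-1.14,"dx":-0.2256,"dy":-0.1586,"dz":-0.115,"fingers":0.07},
    {"rx":0,"ry":0,"rz":-1.14,"dx":-0.2256,"dy":-0.1586,"dz":-0.115,"fingers":0.07},
    {"rx":0,"ry":0,"rz":-1.14,"dx":-0.2256,"dy":-0.1586,"dz":-0.115,"fingers":0.07},
    {"rx":0,"ry":0,"rz":-1.14,"dx":-0.2256,"dy":-0.1586,"dz":-0.115,"fingers":0.07},
    {"rx":0,"ry":0,"rz":-1.14,"dx":-0.2256,"dy":-0.1586,"dz":-0.115,"fingers":0.07},
    {"rx":0,"ry":0,"rz":-1.14,"dx":-0.2256,"dy":-0.1586,"dz":-0.115,"fingers":0.07}
  ]
}}

```text
time_s: 4.55
tcp_pos: [0.4149, -0.3065, 0.1194]
tool_rot: [-0.492, -3.103, -0.0]
ft_force: [-0.3, -0.2, -0.6]
finger_gap: 0.07
finger_force: 0.0
```

```bash
cat >> h.py <<'E'
def look():
    for n in("top","scene"):
        c=read_camera(n)
        for b in bumps(c,(.36,.64,-.45,-.17),.033,.047,.039): print(n,"rusk",b)
        for b in bumps(c,(.47,.62,-.18,.05),.012,.045,.021): print(n,"tray",b)
E
python3 -c "
from h import *
st();look();B=down(72);inc(((415,-307,30.5),B))
r=[(415,-307),(484,-303),(556,-354)]
A=down(6.7)
inc(((546.6,-64.6,100),A),((546.6,-64.6,24),A),p0=(415,-307,30.5),R0=B)"
```

```text
t 4.5 tcp [ 414.9 -306.5  119.4] psi 72.0 tiltz [-0.  0. -1.] gap 0.07 ff 0.0 F [-0.3 -0.2 -0.6] q [ -45.    3.  109.    0.   67. -117.]
top rusk {'mean': [413.3, -316.4], 'rect': [412.5, -317.3, 22.4, 22.3], 'yaw': 71.6, 'pca': np.float64(131.7), 'z': 0.0392}
top rusk {'mean': [485.3, -304.4], 'rect': [485.2, -303.6, 46.5, 21.8], 'yaw': 73.4, 'pca': np.float64(71.3), 'z': 0.0389}
top rusk {'mean': [554.6, -353.2], 'rect': [554.5, -353.2, 44.4, 26.7], 'yaw': 71.7, 'pca': np.float64(72.9), 'z': 0.0389}
top tray {'mean': [545.1, -65.4], 'rect': [545.1, -65.3, 116.0, 68.6], 'yaw': -83.2, 'pca': np.float64(96.8), 'z': 0.0049}
scene rusk {'mean': [555.9, -354.9], 'rect': [556.7, -355.1, 46.4, 27.6], 'yaw': 71.1, 'pca': np.float64(71.3), 'z': 0.0385}
scene rusk {'mean': [484.4, -303.5], 'rect': [484.7, -303.2, 46.2, 27.1], 'yaw': 71.1, 'pca': np.float64(73.5), 'z': 0.0383}
scene rusk {'mean': [415.8, -306.9], 'rect': [417.4, -307.6, 46.0, 28.9], 'yaw': 71.1, 'pca': np.float64(69.3), 'z': 0.0386}
scene tray {'mean': [547.7, -66.9], 'rect': [547.7, -66.5, 118.3, 75.2], 'yaw': -82.9, 'pca': np.float64(96.9), 'z': 0.0061}
d [-0.0002, -0.0003, 0.089] r [0.0001, -0.0002, 0.0002] rows 2
d [-0.0503, 0.2712, -0.0695] r [0.0, 0.0, 1.1397] rows 8
d [-0.0503, 0.2712, 0.0065] r [0.0, 0.0, 1.1397] rows 8
```

```bash
python3 -c "
from h import *
B=down(72);A=down(6.7)
S=[(542.6,-33.2),(546.5,-66),(550.4,-98.8)]
Q=[(415,-307),(484.5,-303.3),(555.5,-354)]
for i in range(3):
  print(i); inc(((*Q[i],32),B),((*Q[i],90),B),((*S[i],90),A),p0=(*Q[i],120),R0=B)
  n=Q[min(i+1,2)]
  inc(((*S[i],24.5),A),((*S[i],90),A),((*n,110),B),p0=(*S[i],90),R0=A)
"
```

```text
0
d [0.0, 0.0, 0.088] r [0.0, 0.0, 0.0] rows 2
d [0.0, 0.0, 0.03] r [0.0, 0.0, 0.0] rows 1
d [-0.0367, 0.2998, 0.03] r [0.0, 0.0, 1.1397] rows 8
d [0.0, 0.0, 0.0655] r [0.0, 0.0, 0.0] rows 2
d [0.0, 0.0, 0.0] r [0.0, 0.0, 0.0] rows 0
d [-0.2615, -0.0892, -0.02] r [0.0, 0.0, -1.1397] rows 8
1
d [0.0, 0.0, 0.088] r [0.0, 0.0, 0.0] rows 2
d [0.0, 0.0, 0.03] r [0.0, 0.0, 0.0] rows 1
d [0.0144, 0.2448, 0.03] r [0.0, 0.0, 1.1397] rows 8
d [0.0, 0.0, 0.0655] r [0.0, 0.0, 0.0] rows 2
d [0.0, 0.0, 0.0] r [0.0, 0.0, 0.0] rows 0
d [-0.2871, -0.0247, -0.02] r [0.0, 0.0, -1.1397] rows 8
2
d [0.0, 0.0, 0.088] r [0.0, 0.0, 0.0] rows 2
d [0.0, 0.0, 0.03] r [0.0, 0.0, 0.0] rows 1
d [0.0837, 0.2411, 0.03] r [0.0, 0.0, 1.1397] rows 8
d [0.0, 0.0, 0.0655] r [0.0, 0.0, 0.0] rows 2
d [0.0, 0.0, 0.0] r [0.0, 0.0, 0.0] rows 0
d [-0.2541, -0.0247, -0.02] r [0.0, 0.0, -1.1397] rows 8
```

{"name": "drive_tool", "arguments": {
  "increments": [
    {"rx":0,"ry":0,"rz":0,"dx":0,"dy":0,"dz":0.045,"fingers":0.07},
    {"rx":0,"ry":0,"rz":0,"dx":0,"dy":0,"dz":0.0875,"fingers":0.07},
    {"rx":0,"ry":0,"rz":0,"dx":0,"dy":0,"dz":0.0875,"fingers":0.07},
    {"rx":0,"ry":0,"rz":0,"dx":0,"dy":0,"dz":0.0875,"fingers":0.04},
    {"rx":0,"ry":0,"rz":0,"dx":0,"dy":0,"dz":0.0875,"fingers":0.04},
    {"rx":0,"ry":0,"rz":0,"dx":0,"dy":0,"dz":0.0875,"fingers":0.04},
    {"rx":0,"ry":0,"rz":0,"dx":0,"dy":0,"dz":0.0875,"fingers":0.04},
    {"rx":0,"ry":0,"rz":0,"dx":0,"dy":0,"dz":0.0295,"fingers":0.04},
    {"rx":0,"ry":0,"rz":0,"dx":0,"dy":0,"dz":0.0295,"fingers":0.04},
    {"rx":0,"ry":0,"rz":1.14,"dx":-0.0367,"dy":0.2998,"dz":0.0295,"fingers":0.04},
    {"rx":0,"ry":0,"rz":1.14,"dx":-0.0367,"dy":0.2998,"dz":0.0295,"fingers":0.04},
    {"rx":0,"ry":0,"rz":1.14,"dx":-0.0367,"dy":0.2998,"dz":0.0295,"fingers":0.04},
    {"rx":0,"ry":0,"rz":1.14,"dx":-0.0367,"dy":0.2998,"dz":0.0295,"fingers":0.04},
    {"rx":0,"ry":0,"rz":1.14,"dx":-0.0367,"dy":0.2998,"dz":0.0295,"fingers":0.04},
    {"rx":0,"ry":0,"rz":1.14,"dx":-0.0367,"dy":0.2998,"dz":0.0295,"fingers":0.04},
    {"rx":0,"ry":0,"rz":1.14,"dx":-0.0367,"dy":0.2998,"dz":0.0295,"fingers":0.04},
    {"rx":0,"ry":0,"rz":1.14,"dx":-0.0367,"dy":0.2998,"dz":0.0295,"fingers":0.04},
    {"rx":0,"ry":0,"rz":1.14,"dx":-0.0367,"dy":0.2998,"dz":0.0295,"fingers":0.04},
    {"rx":0,"ry":0,"rz":1.14,"dx":-0.0367,"dy":0.2998,"dz":0.0295,"fingers":0.04},
    {"rx":0,"ry":0,"rz":1.14,"dx":-0.0367,"dy":0.2998,"dz":0.0295,"fingers":0.04}
  ],
  "force": 10
}}

```text
time_s: 6.65
tcp_pos: [0.5423, -0.0334, 0.0905]
tool_rot: [2.086, 2.348, 0.001]
ft_force: [0.1, -0.7, -0.2]
finger_gap: 0.0458
finger_force: 10.0
```

```bash
python3 -c "
from h import *
st();A=down(6.7);inc(((542.6,-33.2,24.5),A))"
```

```text
t 6.7 tcp [542.3 -33.4  90.5] psi 6.8 tiltz [ 0.001 -0.    -1.   ] gap 0.0458 ff 10.0 F [ 0.1 -0.7 -0.2] q [-12.   9. 106.  -0.  64. -19.]
d [0.0002, 0.0003, 0.066] r [0.0007, 0.0003, 0.0013] rows 2
```

{"name": "drive_tool", "arguments": {
  "increments": [
    {"rx":0,"ry":0,"rz":0,"dx":0,"dy":0,"dz":0.04,"fingers":0.04},
    {"rx":0,"ry":0,"rz":0,"dx":0,"dy":0,"dz":0.06,"fingers":0.04},
    {"rx":0,"ry":0,"rz":0,"dx":0,"dy":0,"dz":0.066,"fingers":0.04},
    {"rx":0,"ry":0,"rz":0,"dx":0,"dy":0,"dz":0.066,"fingers":0.04},
    {"rx":0,"ry":0,"rz":0,"dx":0,"dy":0,"dz":0.066,"fingers":0.062},
    {"rx":0,"ry":0,"rz":0,"dx":0,"dy":0,"dz":0.066,"fingers":0.062},
    {"rx":0,"ry":0,"rz":0,"dx":0,"dy":0,"dz":0.066,"fingers":0.062},
    {"rx":0,"ry":0,"rz":0,"dx":0,"dy":0,"dz":0.02,"fingers":0.062},
    {"rx":0,"ry":0,"rz":0,"dx":0,"dy":0,"dz":-0.02,"fingers":0.07},
    {"rx":0,"ry":0,"rz":-1.14,"dx":-0.2615,"dy":-0.089,"dz":-0.02,"fingers":0.07},
    {"rx":0,"ry":0,"rz":-1.14,"dx":-0.2615,"dy":-0.089,"dz":-0.02,"fingers":0.07},
    {"rx":0,"ry":0,"rz":-1.14,"dx":-0.2615,"dy":-0.089,"dz":-0.02,"fingers":0.07},
    {"rx":0,"ry":0,"rz":-1.14,"dx":-0.2615,"dy":-0.089,"dz":-0.02,"fingers":0.07},
    {"rx":0,"ry":0,"rz":-1.14,"dx":-0.2615,"dy":-0.089,"dz":-0.02,"fingers":0.07},
    {"rx":0,"ry":0,"rz":-1.14,"dx":-0.2615,"dy":-0.089,"dz":-0.02,"fingers":0.07},
    {"rx":0,"ry":0,"rz":-1.14,"dx":-0.2615,"dy":-0.089,"dz":-0.02,"fingers":0.07},
    {"rx":0,"ry":0,"rz":-1.14,"dx":-0.2615,"dy":-0.089,"dz":-0.02,"fingers":0.07},
    {"rx":0,"ry":0,"rz":-1.14,"dx":-0.2615,"dy":-0.089,"dz":-0.02,"fingers":0.07},
    {"rx":0,"ry":0,"rz":-1.14,"dx":-0.2615,"dy":-0.089,"dz":-0.02,"fingers":0.07},
    {"rx":0,"ry":0,"rz":-1.14,"dx":-0.2615,"dy":-0.089,"dz":-0.02,"fingers":0.07}
  ]
}}

```text
time_s: 8.65
tcp_pos: [0.4845, -0.3031, 0.1102]
tool_rot: [0.494, 3.102, -0.0]
ft_force: [-0.4, 0.6, -0.2]
finger_gap: 0.0703
finger_force: 0.0
```

```bash
python3 -c "
from h import *
st();look();B=down(72);inc(((484.5,-303.3,32),B),((546.5,-66,90),down(6.7)))"
```

```text
t 8.7 tcp [ 484.5 -303.1  110.2] psi 71.9 tiltz [ 0. -0. -1.] gap 0.0703 ff 0.0 F [-0.4  0.6 -0.2] q [ -40.   11.  101.    0.   67. -112.]
top rusk {'mean': [559.6, -340.5], 'rect': [558.4, -341.3, 25.3, 20.5], 'yaw': -18.3, 'pca': np.float64(150.4), 'z': 0.039}
top tray {'mean': [545.1, -65.4], 'rect': [545.1, -65.3, 116.0, 68.6], 'yaw': -83.2, 'pca': np.float64(97.0), 'z': 0.0062}
scene rusk {'mean': [556.0, -355.1], 'rect': [556.7, -355.1, 46.4, 27.6], 'yaw': 71.1, 'pca': np.float64(72.0), 'z': 0.0383}
scene rusk {'mean': [524.6, -280.7], 'rect': [525.2, -280.9, 46.9, 29.2], 'yaw': 71.1, 'pca': np.float64(75.5), 'z': 0.0386}
scene tray {'mean': [547.4, -66.9], 'rect': [547.8, -66.6, 118.8, 75.3], 'yaw': -83.2, 'pca': np.float64(96.9), 'z': 0.0146}
d [-0.0001, -0.0003, 0.0782] r [-0.0, 0.0002, -0.0006] rows 2
d [0.0144, 0.2446, 0.0201] r [0.0001, 0.0002, 1.1391] rows 8
```

```bash
python3 -c "
from h import *
B=down(73.5);inc(((524.7,-280.5,110),B),((524.7,-280.5,32),B),((546.5,-66,90),down(6.7)))"
```

```text
d [-0.0312, 0.0339, 0.0002] r [-0.0, 0.0002, -0.0268] rows 1
d [-0.0312, 0.0339, 0.0782] r [-0.0, 0.0002, -0.0268] rows 2
d [0.0144, 0.2446, 0.0201] r [0.0001, 0.0002, 1.1391] rows 8
```

{"name": "drive_tool", "arguments": {
  "increments": [
    {"rx":0,"ry":0,"rz":-0.027,"dx":-0.0312,"dy":0.034,"dz":0,"fingers":0.07},
    {"rx":0,"ry":0,"rz":-0.027,"dx":-0.0312,"dy":0.034,"dz":0.04,"fingers":0.07},
    {"rx":0,"ry":0,"rz":-0.027,"dx":-0.0312,"dy":0.034,"dz":0.078,"fingers":0.07},
    {"rx":0,"ry":0,"rz":-0.027,"dx":-0.0312,"dy":0.034,"dz":0.078,"fingers":0.07},
    {"rx":0,"ry":0,"rz":-0.027,"dx":-0.0312,"dy":0.034,"dz":0.078,"fingers":0.04},
    {"rx":0,"ry":0,"rz":-0.027,"dx":-0.0312,"dy":0.034,"dz":0.078,"fingers":0.04},
    {"rx":0,"ry":0,"rz":-0.027,"dx":-0.0312,"dy":0.034,"dz":0.078,"fingers":0.04},
    {"rx":0,"ry":0,"rz":-0.027,"dx":-0.0312,"dy":0.034,"dz":0.078,"fingers":0.04},
    {"rx":0,"ry":0,"rz":-0.027,"dx":-0.0312,"dy":0.034,"dz":0.02,"fingers":0.04},
    {"rx":0,"ry":0,"rz":1.139,"dx":0.0144,"dy":0.2446,"dz":0.02,"fingers":0.04},
    {"rx":0,"ry":0,"rz":1.139,"dx":0.0144,"dy":0.2446,"dz":0.02,"fingers":0.04},
    {"rx":0,"ry":0,"rz":1.139,"dx":0.0144,"dy":0.2446,"dz":0.02,"fingers":0.04},
    {"rx":0,"ry":0,"rz":1.139,"dx":0.0144,"dy":0.2446,"dz":0.02,"fingers":0.04},
    {"rx":0,"ry":0,"rz":1.139,"dx":0.0144,"dy":0.2446,"dz":0.02,"fingers":0.04},
    {"rx":0,"ry":0,"rz":1.139,"dx":0.0144,"dy":0.2446,"dz":0.02,"fingers":0.04},
    {"rx":0,"ry":0,"rz":1.139,"dx":0.0144,"dy":0.2446,"dz":0.02,"fingers":0.04},
    {"rx":0,"ry":0,"rz":1.139,"dx":0.0144,"dy":0.2446,"dz":0.02,"fingers":0.04},
    {"rx":0,"ry":0,"rz":1.139,"dx":0.0144,"dy":0.2446,"dz":0.02,"fingers":0.04},
    {"rx":0,"ry":0,"rz":1.139,"dx":0.0144,"dy":0.2446,"dz":0.02,"fingers":0.04},
    {"rx":0,"ry":0,"rz":1.139,"dx":0.0144,"dy":0.2446,"dz":0.02,"fingers":0.04}
  ],
  "force": 10
}}

```text
time_s: 10.75
tcp_pos: [0.5463, -0.0665, 0.0904]
tool_rot: [2.083, 2.351, 0.0]
ft_force: [0.3, -0.7, 0.1]
finger_gap: 0.0459
finger_force: 10.0
```

```bash
python3 -c "
from h import *
st();A=down(6.7);inc(((546.5,-66,24.5),A),((556,-354,110),down(72)))"
```

```text
t 10.8 tcp [546.3 -66.5  90.4] psi 6.9 tiltz [ 0.001 -0.    -1.   ] gap 0.0459 ff 10.0 F [ 0.3 -0.7  0.1] q [-15.  10. 105.   0.  64. -22.]
d [0.0005, 0.0003, 0.0659] r [0.0005, 0.0002, 0.0037] rows 2
d [-0.2866, -0.0249, -0.0195] r [0.0004, 0.0005, -1.136] rows 8
```

{"name": "drive_tool", "arguments": {
  "increments": [
    {"rx":0,"ry":0,"rz":0.003,"dx":0,"dy":0,"dz":0.04,"fingers":0.04},
    {"rx":0,"ry":0,"rz":0.003,"dx":0,"dy":0,"dz":0.06,"fingers":0.04},
    {"rx":0,"ry":0,"rz":0.003,"dx":0,"dy":0,"dz":0.066,"fingers":0.04},
    {"rx":0,"ry":0,"rz":0.003,"dx":0,"dy":0,"dz":0.066,"fingers":0.04},
    {"rx":0,"ry":0,"rz":0.003,"dx":0,"dy":0,"dz":0.066,"fingers":0.062},
    {"rx":0,"ry":0,"rz":0.003,"dx":0,"dy":0,"dz":0.066,"fingers":0.062},
    {"rx":0,"ry":0,"rz":0.003,"dx":0,"dy":0,"dz":0.066,"fingers":0.062},
    {"rx":0,"ry":0,"rz":0.003,"dx":0,"dy":0,"dz":0.02,"fingers":0.062},
    {"rx":0,"ry":0,"rz":0,"dx":0,"dy":0,"dz":-0.02,"fingers":0.07},
    {"rx":0,"ry":0,"rz":-1.136,"dx":-0.2866,"dy":-0.025,"dz":-0.02,"fingers":0.07},
    {"rx":0,"ry":0,"rz":-1.136,"dx":-0.2866,"dy":-0.025,"dz":-0.02,"fingers":0.07},
    {"rx":0,"ry":0,"rz":-1.136,"dx":-0.2866,"dy":-0.025,"dz":-0.02,"fingers":0.07},
    {"rx":0,"ry":0,"rz":-1.136,"dx":-0.2866,"dy":-0.025,"dz":-0.02,"fingers":0.07},
    {"rx":0,"ry":0,"rz":-1.136,"dx":-0.2866,"dy":-0.025,"dz":-0.02,"fingers":0.07},
    {"rx":0,"ry":0,"rz":-1.136,"dx":-0.2866,"dy":-0.025,"dz":-0.02,"fingers":0.07},
    {"rx":0,"ry":0,"rz":-1.136,"dx":-0.2866,"dy":-0.025,"dz":-0.02,"fingers":0.07},
    {"rx":0,"ry":0,"rz":-1.136,"dx":-0.2866,"dy":-0.025,"dz":-0.02,"fingers":0.07},
    {"rx":0,"ry":0,"rz":-1.136,"dx":-0.2866,"dy":-0.025,"dz":-0.02,"fingers":0.07},
    {"rx":0,"ry":0,"rz":-1.136,"dx":-0.2866,"dy":-0.025,"dz":-0.02,"fingers":0.07},
    {"rx":0,"ry":0,"rz":-1.136,"dx":-0.2866,"dy":-0.025,"dz":-0.02,"fingers":0.07}
  ]
}}

```text
time_s: 12.75
tcp_pos: [0.5551, -0.3535, 0.1102]
tool_rot: [0.498, 3.102, -0.0]
ft_force: [0.3, -0.3, 0.6]
finger_gap: 0.0698
finger_force: 0.0
```

```bash
python3 -c "
from h import *
st();look();B=down(72);inc(((556,-354,32),B),((550.4,-98.8,90),down(6.7)))"
```

```text
t 12.8 tcp [ 555.1 -353.5  110.2] psi 71.8 tiltz [ 0. -0. -1.] gap 0.0698 ff 0.0 F [ 0.3 -0.3  0.6] q [ -39.   23.   88.   -0.   70. -111.]
top tray {'mean': [545.1, -65.3], 'rect': [545.1, -65.3, 116.0, 68.6], 'yaw': -83.1, 'pca': np.float64(97.1), 'z': 0.0192}
scene rusk {'mean': [555.5, -354.9], 'rect': [556.8, -355.0, 46.7, 27.6], 'yaw': 71.1, 'pca': np.float64(73.3), 'z': 0.038}
scene tray {'mean': [547.5, -67.0], 'rect': [547.5, -66.3, 117.9, 75.1], 'yaw': -82.9, 'pca': np.float64(97.2), 'z': 0.0197}
d [-0.0009, -0.0002, 0.0782] r [-0.0001, 0.0002, -0.0033] rows 2
d [0.084, 0.2405, 0.0202] r [0.0, 0.0002, 1.1364] rows 8
```

{"name": "drive_tool", "arguments": {
  "increments": [
    {"rx":0,"ry":0,"rz":0,"dx":-0.0005,"dy":0,"dz":0.04,"fingers":0.07},
    {"rx":0,"ry":0,"rz":0,"dx":-0.0005,"dy":0,"dz":0.078,"fingers":0.07},
    {"rx":0,"ry":0,"rz":0,"dx":-0.0005,"dy":0,"dz":0.078,"fingers":0.07},
    {"rx":0,"ry":0,"rz":0,"dx":-0.0005,"dy":0,"dz":0.078,"fingers":0.04},
    {"rx":0,"ry":0,"rz":0,"dx":-0.0005,"dy":0,"dz":0.078,"fingers":0.04},
    {"rx":0,"ry":0,"rz":0,"dx":-0.0005,"dy":0,"dz":0.078,"fingers":0.04},
    {"rx":0,"ry":0,"rz":0,"dx":-0.0005,"dy":0,"dz":0.078,"fingers":0.04},
    {"rx":0,"ry":0,"rz":0,"dx":0,"dy":0,"dz":0.02,"fingers":0.04},
    {"rx":0,"ry":0,"rz":0,"dx":0,"dy":0,"dz":0.02,"fingers":0.04},
    {"rx":0,"ry":0,"rz":1.136,"dx":0.084,"dy":0.2405,"dz":0.02,"fingers":0.04},
    {"rx":0,"ry":0,"rz":1.136,"dx":0.084,"dy":0.2405,"dz":0.02,"fingers":0.04},
    {"rx":0,"ry":0,"rz":1.136,"dx":0.084,"dy":0.2405,"dz":0.02,"fingers":0.04},
    {"rx":0,"ry":0,"rz":1.136,"dx":0.084,"dy":0.2405,"dz":0.02,"fingers":0.04},
    {"rx":0,"ry":0,"rz":1.136,"dx":0.084,"dy":0.2405,"dz":0.02,"fingers":0.04},
    {"rx":0,"ry":0,"rz":1.136,"dx":0.084,"dy":0.2405,"dz":0.02,"fingers":0.04},
    {"rx":0,"ry":0,"rz":1.136,"dx":0.084,"dy":0.2405,"dz":0.02,"fingers":0.04},
    {"rx":0,"ry":0,"rz":1.136,"dx":0.084,"dy":0.2405,"dz":0.02,"fingers":0.04},
    {"rx":0,"ry":0,"rz":1.136,"dx":0.084,"dy":0.2405,"dz":0.02,"fingers":0.04},
    {"rx":0,"ry":0,"rz":1.136,"dx":0.084,"dy":0.2405,"dz":0.02,"fingers":0.04},
    {"rx":0,"ry":0,"rz":1.136,"dx":0.084,"dy":0.2405,"dz":0.02,"fingers":0.04}
  ],
  "force": 10
}}

```text
time_s: 14.85
tcp_pos: [0.5503, -0.0994, 0.0904]
tool_rot: [2.084, 2.35, 0.0]
ft_force: [-0.3, 0.0, 0.8]
finger_gap: 0.0459
finger_force: 10.0
```

```bash
python3 -c "
from h import *
st();A=down(6.7);inc(((550.4,-98.8,24.5),A))
# hook: finger gap; TCP between bar and front
"
```

```text
t 14.8 tcp [550.3 -99.4  90.4] psi 6.9 tiltz [ 0.001 -0.    -1.   ] gap 0.0459 ff 10.0 F [-0.3  0.   0.8] q [-18.  11. 104.   0.  65. -25.]
d [0.0006, 0.0001, 0.0659] r [0.0005, 0.0003, 0.0028] rows 2
```

{"name": "drive_tool", "arguments": {
  "increments": [
    {"rx":0,"ry":0,"rz":0.003,"dx":0,"dy":0,"dz":0.04,"fingers":0.04},
    {"rx":0,"ry":0,"rz":0.003,"dx":0,"dy":0,"dz":0.06,"fingers":0.04},
    {"rx":0,"ry":0,"rz":0.003,"dx":0,"dy":0,"dz":0.066,"fingers":0.04},
    {"rx":0,"ry":0,"rz":0.003,"dx":0,"dy":0,"dz":0.066,"fingers":0.04},
    {"rx":0,"ry":0,"rz":0.003,"dx":0,"dy":0,"dz":0.066,"fingers":0.062},
    {"rx":0,"ry":0,"rz":0.003,"dx":0,"dy":0,"dz":0.066,"fingers":0.062},
    {"rx":0,"ry":0,"rz":0.003,"dx":0,"dy":0,"dz":0.066,"fingers":0.062},
    {"rx":0,"ry":0,"rz":0.003,"dx":0,"dy":0,"dz":0.02,"fingers":0.062},
    {"rx":0,"ry":0,"rz":0,"dx":0,"dy":0,"dz":-0.06,"fingers":0.028},
    {"rx":0,"ry":0,"rz":0,"dx":0.15,"dy":0,"dz":-0.06,"fingers":0.028},
    {"rx":0,"ry":0,"rz":0,"dx":0.15,"dy":0,"dz":-0.06,"fingers":0.028},
    {"rx":0,"ry":0,"rz":0,"dx":0.15,"dy":0,"dz":-0.06,"fingers":0.028},
    {"rx":0,"ry":0,"rz":0,"dx":0.15,"dy":0,"dz":-0.06,"fingers":0.028}
  ]
}}

```text
time_s: 16.15
tcp_pos: [0.5326, 0.0546, 0.1521]
tool_rot: [2.08, 2.353, 0.005]
ft_force: [0.5, -1.5, 0.1]
finger_gap: 0.0318
finger_force: 0.0
```

Run:
```python
from h import *
st()
for n in("top","scene"):
    c=read_camera(n); w=world(c)
    cv2.imwrite(f"pics/{n}1.png",c["pixels"])
    for y in (.29,.305,.32,.335,.35):
        b=abs(w[...,1]-y)<.004
        h=b&(w[...,2]>.048)&(w[...,2]<.064)&(w[...,0]>.54)&(w[...,0]<.59)
        f=b&(w[...,2]>.072)&(w[...,2]<.082)&(w[...,0]>.58)&(w[...,0]<.64)
        print(n,y,"bar",[np.round(np.percentile(w[h][:,0],q),4) for q in(0,50,100)] if h.any() else 0,"front",[np.round(np.percentile(w[f][:,0],q),4) for q in(0,50,100)] if f.any() else 0)
```

```text
t 16.1 tcp [532.6  54.6 152.1] psi 7.1 tiltz [ 0.003  0.002 -1.   ] gap 0.0318 ff 0.0 F [ 0.5 -1.5  0.1] q [ -3.   4. 105.   0.  71. -10.]
top 0.29 bar [np.float64(0.5528), np.float64(0.5592), np.float64(0.5855)] front [np.float64(0.5931), np.float64(0.6009), np.float64(0.6079)]
top 0.305 bar [np.float64(0.5531), np.float64(0.5588), np.float64(0.5639)] front [np.float64(0.5948), np.float64(0.6002), np.float64(0.6242)]
top 0.32 bar [np.float64(0.5549), np.float64(0.5592), np.float64(0.5637)] front [np.float64(0.5953), np.float64(0.6015), np.float64(0.608)]
top 0.335 bar [np.float64(0.5554), np.float64(0.5613), np.float64(0.5664)] front [np.float64(0.5951), np.float64(0.6032), np.float64(0.6263)]
top 0.35 bar [np.float64(0.5571), np.float64(0.5616), np.float64(0.5661)] front [np.float64(0.5949), np.float64(0.6031), np.float64(0.6279)]
scene 0.29 bar [np.float64(0.5539), np.float64(0.5612), np.float64(0.573)] front [np.float64(0.5958), np.float64(0.6039), np.float64(0.6096)]
scene 0.305 bar [np.float64(0.5536), np.float64(0.5604), np.float64(0.5645)] front [np.float64(0.5949), np.float64(0.6025), np.float64(0.6098)]
scene 0.32 bar [np.float64(0.5558), np.float64(0.562), np.float64(0.5657)] front [np.float64(0.5929), np.float64(0.6021), np.float64(0.6091)]
scene 0.335 bar [np.float64(0.5558), np.float64(0.5605), np.float64(0.5635)] front [np.float64(0.5948), np.float64(0.6041), np.float64(0.6127)]
scene 0.35 bar [np.float64(0.5558), np.float64(0.5627), np.float64(0.565)] front [np.float64(0.5978), np.float64(0.6048), np.float64(0.6122)]
```

Run:
```python
import cv2,numpy as np
a=cv2.imread("pics/top1.png")[130:290,70:420]; b=cv2.imread("pics/scene1.png")[200:380,270:620]
cv2.imwrite("pics/m1.png",np.vstack([cv2.resize(x,(700,290),interpolation=cv2.INTER_CUBIC) for x in(a,b)]))
```

```text
(no output)
```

View pics/m1.png

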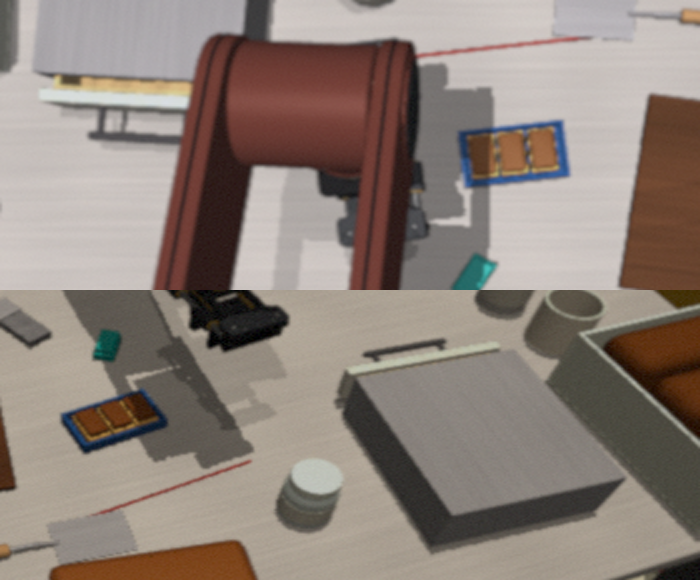

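The trays view shows all three rusks lying browned-up side by side in the blue tray. Now I'll pinch the drawer handle.

Run:
```python
from h import *
D=down(-3.7)
inc(((561,327,130),D),((561,327,38),D))
a=np.radians(-3.7); e=np.array([np.cos(a),np.sin(a)])
p=np.array([561,327])-150*e; print(p)
inc(((*p,38),D),((*p,140),D),p0=(561,327,38),R0=D)
```

```text
d [0.2706, 0.0615, 0.0207] r [0.0015, 0.0005, 0.1859] rows 6
d [0.2707, 0.0614, 0.1127] r [0.0015, 0.0005, 0.1859] rows 6
[411.31265726 336.67984624]
d [-0.0, -0.15, 0.0] r [0.0, 0.0, 0.0] rows 4
d [-0.0, -0.15, -0.102] r [0.0, 0.0, 0.0] rows 4
```

{"name": "drive_tool", "arguments": {
  "increments": [
    {"rx":0,"ry":0,"rz":0.186,"dx":0.27,"dy":0.0615,"dz":0.02,"fingers":0.028},
    {"rx":0,"ry":0,"rz":0.186,"dx":0.27,"dy":0.0615,"dz":0.02,"fingers":0.028},
    {"rx":0,"ry":0,"rz":0.186,"dx":0.27,"dy":0.0615,"dz":0.02,"fingers":0.028},
    {"rx":0,"ry":0,"rz":0.186,"dx":0.27,"dy":0.0615,"dz":0.02,"fingers":0.028},
    {"rx":0,"ry":0,"rz":0.186,"dx":0.27,"dy":0.0615,"dz":0.02,"fingers":0.028},
    {"rx":0,"ry":0,"rz":0.186,"dx":0.27,"dy":0.0615,"dz":0.02,"fingers":0.028},
    {"rx":0,"ry":0,"rz":0.186,"dx":0.27,"dy":0.0615,"dz":0.02,"fingers":0.028},
    {"rx":0,"ry":0,"rz":0.186,"dx":0.27,"dy":0.0615,"dz":0.02,"fingers":0.028},
    {"rx":0,"ry":0,"rz":0.186,"dx":0.27,"dy":0.0615,"dz":0.02,"fingers":0.028}
  ]
}}

```text
time_s: 17.15
tcp_pos: [0.5622, 0.323, 0.1296]
tool_rot: [2.297, 2.142, -0.002]
ft_force: [-0.2, 0.8, -0.8]
finger_gap: 0.0282
finger_force: 0.0
```

Run:
```python
from h import *
st();D=down(-3.7);inc(((561,327,38),D))
```

```text
t 17.1 tcp [562.2 323.  129.6] psi -4.0 tiltz [-0.001 -0.001 -1.   ] gap 0.0282 ff 0.0 F [-0.2  0.8 -0.8] q [23. 20. 89. -0. 71. 27.]
d [0.004, -0.0014, 0.0916] r [-0.0007, 0.0011, -0.0053] rows 2
```

Descend, pinch, and pull 150 mm.

{"name": "drive_tool", "arguments": {
  "increments": [
    {"rx":0,"ry":0,"rz":-0.005,"dx":0.002,"dy":-0.001,"dz":0.04,"fingers":0.028},
    {"rx":0,"ry":0,"rz":-0.005,"dx":0.002,"dy":-0.001,"dz":0.07,"fingers":0.028},
    {"rx":0,"ry":0,"rz":-0.005,"dx":0.002,"dy":-0.001,"dz":0.0915,"fingers":0.028},
    {"rx":0,"ry":0,"rz":-0.005,"dx":0.002,"dy":-0.001,"dz":0.0915,"fingers":0.005},
    {"rx":0,"ry":0,"rz":-0.005,"dx":0.002,"dy":-0.001,"dz":0.0915,"fingers":0.005},
    {"rx":0,"ry":0,"rz":-0.005,"dx":0.002,"dy":-0.001,"dz":0.0915,"fingers":0.005},
    {"rx":0,"ry":0,"rz":-0.005,"dx":0.002,"dy":-0.016,"dz":0.0915,"fingers":0.005},
    {"rx":0,"ry":0,"rz":-0.005,"dx":0.002,"dy":-0.036,"dz":0.0915,"fingers":0.005},
    {"rx":0,"ry":0,"rz":-0.005,"dx":0.002,"dy":-0.061,"dz":0.0915,"fingers":0.005},
    {"rx":0,"ry":0,"rz":-0.005,"dx":0.002,"dy":-0.086,"dz":0.0915,"fingers":0.005},
    {"rx":0,"ry":0,"rz":-0.005,"dx":0.002,"dy":-0.111,"dz":0.0915,"fingers":0.005},
    {"rx":0,"ry":0,"rz":-0.005,"dx":0.002,"dy":-0.136,"dz":0.0915,"fingers":0.005},
    {"rx":0,"ry":0,"rz":-0.005,"dx":0.002,"dy":-0.151,"dz":0.0915,"fingers":0.005},
    {"rx":0,"ry":0,"rz":-0.005,"dx":0.002,"dy":-0.151,"dz":0.0915,"fingers":0.005},
    {"rx":0,"ry":0,"rz":-0.005,"dx":0.002,"dy":-0.151,"dz":0.0915,"fingers":0.005}
  ],
  "force": 15
}}

```text
time_s: 18.65
tcp_pos: [0.4116, 0.3368, 0.0406]
tool_rot: [2.288, 2.15, 0.001]
ft_force: [-1.0, -6.6, 1.7]
finger_gap: 0.0098
finger_force: 15.0
```

{"name": "drive_tool", "arguments": {
  "increments": [
    {"rx":0,"ry":0,"rz":0,"dx":0,"dy":0,"dz":0,"fingers":0.026},
    {"rx":0,"ry":0,"rz":0,"dx":0,"dy":0,"dz":0,"fingers":0.026},
    {"rx":0,"ry":0,"rz":0,"dx":0,"dy":0,"dz":-0.05,"fingers":0.026},
    {"rx":0,"ry":0,"rz":0,"dx":0,"dy":0,"dz":-0.1,"fingers":0.026},
    {"rx":0,"ry":0,"rz":0,"dx":-0.15,"dy":0,"dz":-0.15,"fingers":0.084},
    {"rx":0,"ry":0,"rz":0,"dx":-0.25,"dy":0,"dz":-0.15,"fingers":0.084},
    {"rx":0,"ry":0,"rz":0,"dx":-0.25,"dy":0,"dz":-0.15,"fingers":0.084},
    {"rx":0,"ry":0,"rz":0,"dx":-0.25,"dy":0,"dz":-0.15,"fingers":0.084},
    {"rx":0,"ry":0,"rz":0,"dx":-0.25,"dy":0,"dz":-0.15,"fingers":0.084}
  ]
}}

```text
time_s: 19.55
tcp_pos: [0.3961, 0.0918, 0.1891]
tool_rot: [2.288, 2.15, 0.004]
ft_force: [2.2, 0.0, -0.6]
finger_gap: 0.0584
finger_force: 0.0
```

Run:
```python
from h import *
st()
for n in("top","scene"):
    c=read_camera(n); cv2.imwrite(f"pics/{n}2.png",c["pixels"])
    print(n,bumps(c,(.44,.64,.22,.45),.033,.052,.043,100))
    w=world(c); 
    for y in (.31,.325,.34,.355):
        b=abs(w[...,1]-y)<.004; f=b&(w[...,2]>.072)&(w[...,2]<.082)&(w[...,0]>.4)&(w[...,0]<.5)
        print(y,"front",[np.round(np.percentile(w[f][:,0],q),4) for q in(0,50,100)] if f.any() else 0)
a=cv2.imread("pics/top2.png")[100:330,60:380]; b=cv2.imread("pics/scene2.png")[190:380,270:620]
cv2.imwrite("pics/m2.png",np.vstack([cv2.resize(x,(540,290),interpolation=cv2.INTER_CUBIC) for x in(a,b)]))
```

```text
t 19.6 tcp [396.1  91.8 189.1] psi -3.6 tiltz [ 0.003  0.    -1.   ] gap 0.0584 ff 0.0 F [ 2.2  0.  -0.6] q [  2. -18. 120.   0.  77.   5.]
top [{'mean': [540.8, 237.6], 'rect': [540.1, 237.9, 166.1, 15.8], 'yaw': -7.1, 'pca': np.float64(176.0), 'z': 0.0433}, {'mean': [566.4, 320.4], 'rect': [567.0, 320.4, 116.3, 72.0], 'yaw': -2.6, 'pca': np.float64(176.3), 'z': 0.0427}, {'mean': [555.2, 421.6], 'rect': [554.7, 421.4, 162.1, 11.8], 'yaw': -3.4, 'pca': np.float64(176.3), 'z': 0.0428}]
0.31 front [np.float64(0.4463), np.float64(0.4526), np.float64(0.4588)]
0.325 front [np.float64(0.4463), np.float64(0.4546), np.float64(0.4609)]
0.34 front [np.float64(0.4483), np.float64(0.4546), np.float64(0.4608)]
0.355 front [np.float64(0.4483), np.float64(0.4545), np.float64(0.4629)]
scene [{'mean': [551.3, 320.2], 'rect': [550.6, 320.5, 84.2, 72.2], 'yaw': -4.0, 'pca': np.float64(176.3), 'z': 0.0425}, {'mean': [518.5, 239.2], 'rect': [521.8, 238.4, 169.8, 21.5], 'yaw': 0.4, 'pca': np.float64(178.2), 'z': 0.0428}, {'mean': [496.1, 376.5], 'rect': [525.1, 346.3, 171.9, 135.7], 'yaw': 86.0, 'pca': np.float64(55.5), 'z': 0.0429}]
0.31 front [np.float64(0.449), np.float64(0.4557), np.float64(0.4627)]
0.325 front [np.float64(0.4472), np.float64(0.4557), np.float64(0.464)]
0.34 front [np.float64(0.4473), np.float64(0.4575), np.float64(0.4635)]
0.355 front [np.float64(0.4491), np.float64(0.4599), np.float64(0.4705)]
```

View pics/m2.png

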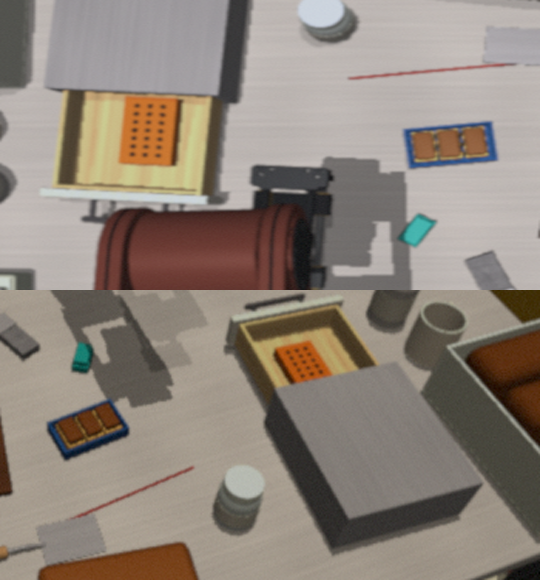

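Picture 2 shows the drawer open and the orange tray upside down near its front. Fit the kinematics while heading there.

Run:
```python
from h import *
D=down(86.3)
inc(((567,320.4,150),D),((567,320.4,26),D))
from scipy.optimize import least_squares
L=[json.loads(l) for l in open("log.jsonl")]
q=np.array([l[0] for l in L]);P=np.array([l[1] for l in L]);W=R.from_rotvec([l[2] for l in L])
print(len(L)); 
for i in (0,3,-1): print(q[i].round(3),P[i].round(3),W[i].as_matrix().round(2).tolist())
```

```text
d [0.2435, 0.1528, 0.0404] r [0.003, 0.0052, -1.5765] rows 11
d [0.2437, 0.1521, 0.1644] r [0.003, 0.0052, -1.5765] rows 11
24
[-1.26   0.221  1.527  0.     1.395 -0.126] [ 0.264 -0.566  0.222] [[0.91, 0.42, -0.0], [0.42, -0.91, 0.0], [0.0, -0.0, -1.0]]
[-1.26   0.221  1.527  0.     1.395 -0.126] [ 0.264 -0.566  0.222] [[0.91, 0.42, -0.0], [0.42, -0.91, 0.0], [0.0, -0.0, -1.0]]
[ 2.600e-02 -3.100e-01  2.100e+00 -2.000e-03  1.346e+00  9.700e-02] [0.397 0.088 0.19 ] [[0.07, 1.0, 0.01], [1.0, -0.07, -0.0], [-0.0, 0.01, -1.0]]
```

{"name": "drive_tool", "arguments": {
  "increments": [
    {"rx":0.003,"ry":0.005,"rz":-1.576,"dx":0.2435,"dy":0.1528,"dz":0.04,"fingers":0.084},
    {"rx":0.003,"ry":0.005,"rz":-1.576,"dx":0.2435,"dy":0.1528,"dz":0.04,"fingers":0.084},
    {"rx":0.003,"ry":0.005,"rz":-1.576,"dx":0.2435,"dy":0.1528,"dz":0.04,"fingers":0.084},
    {"rx":0.003,"ry":0.005,"rz":-1.576,"dx":0.2435,"dy":0.1528,"dz":0.04,"fingers":0.084},
    {"rx":0.003,"ry":0.005,"rz":-1.576,"dx":0.2435,"dy":0.1528,"dz":0.04,"fingers":0.084},
    {"rx":0.003,"ry":0.005,"rz":-1.576,"dx":0.2435,"dy":0.1528,"dz":0.04,"fingers":0.084},
    {"rx":0.003,"ry":0.005,"rz":-1.576,"dx":0.2435,"dy":0.1528,"dz":0.04,"fingers":0.084},
    {"rx":0.003,"ry":0.005,"rz":-1.576,"dx":0.2435,"dy":0.1528,"dz":0.04,"fingers":0.084},
    {"rx":0.003,"ry":0.005,"rz":-1.576,"dx":0.2435,"dy":0.1528,"dz":0.04,"fingers":0.084},
    {"rx":0.003,"ry":0.005,"rz":-1.576,"dx":0.2435,"dy":0.1528,"dz":0.04,"fingers":0.084},
    {"rx":0.003,"ry":0.005,"rz":-1.576,"dx":0.2435,"dy":0.1528,"dz":0.04,"fingers":0.084},
    {"rx":0.003,"ry":0.005,"rz":-1.576,"dx":0.2435,"dy":0.1528,"dz":0.04,"fingers":0.084},
    {"rx":0.003,"ry":0.005,"rz":-1.576,"dx":0.2435,"dy":0.1528,"dz":0.04,"fingers":0.084},
    {"rx":0.003,"ry":0.005,"rz":-1.576,"dx":0.2435,"dy":0.1528,"dz":0.04,"fingers":0.084}
  ]
}}

```text
time_s: 21.05
tcp_pos: [0.5637, 0.327, 0.1478]
tool_rot: [-0.093, -3.135, -0.003]
ft_force: [-0.4, -0.9, -0.3]
finger_gap: 0.084
finger_force: 0.0
```

Run:
```python
from h import *
st();D=down(86.3);A=down(6.7)
inc(((567,320.4,26),D),((567,320.4,150),D),((540,50,150),A),((546.6,-66,100),A))
```

```text
t 21.1 tcp [563.7 327.  147.8] psi 86.6 tiltz [-0.005  0.002 -1.   ] gap 0.084 ff 0.0 F [-0.4 -0.9 -0.3] q [ 23.  20.  87.   0.  73. -64.]
d [-0.0043, -0.0066, 0.1218] r [0.0016, -0.0048, 0.0054] rows 3
d [-0.0037, -0.0064, -0.0022] r [0.0016, -0.0048, 0.0054] rows 1
d [0.0072, -0.278, -0.0026] r [-0.002, -0.0051, 1.3947] rows 10
d [-0.0064, -0.3934, 0.0472] r [-0.002, -0.0051, 1.3947] rows 10
```

{"name": "drive_tool", "arguments": {
  "increments": [
    {"rx":0.0016,"ry":-0.0048,"rz":0.005,"dx":-0.004,"dy":-0.0065,"dz":0,"fingers":0.084},
    {"rx":0.0016,"ry":-0.0048,"rz":0.005,"dx":-0.004,"dy":-0.0066,"dz":0.05,"fingers":0.084},
    {"rx":0.0016,"ry":-0.0048,"rz":0.005,"dx":-0.0042,"dy":-0.0066,"dz":0.095,"fingers":0.084},
    {"rx":0.0016,"ry":-0.0048,"rz":0.005,"dx":-0.0043,"dy":-0.0066,"dz":0.1218,"fingers":0.084},
    {"rx":0.0016,"ry":-0.0048,"rz":0.005,"dx":-0.0043,"dy":-0.0066,"dz":0.1218,"fingers":0.084},
    {"rx":0.0016,"ry":-0.0048,"rz":0.005,"dx":-0.0043,"dy":-0.0066,"dz":0.1218,"fingers":0.06},
    {"rx":0.0016,"ry":-0.0048,"rz":0.005,"dx":-0.0043,"dy":-0.0066,"dz":0.1218,"fingers":0.06},
    {"rx":0.0016,"ry":-0.0048,"rz":0.005,"dx":-0.0043,"dy":-0.0066,"dz":0.1218,"fingers":0.06},
    {"rx":0.0016,"ry":-0.0048,"rz":0.005,"dx":-0.0043,"dy":-0.0066,"dz":0.1218,"fingers":0.06},
    {"rx":0.0016,"ry":-0.0048,"rz":0.005,"dx":-0.0043,"dy":-0.0066,"dz":0.1218,"fingers":0.06}
  ],
  "force": 25
}}

```text
time_s: 22.05
tcp_pos: [0.567, 0.32, 0.0259]
tool_rot: [-0.099, -3.14, 0.0]
ft_force: [0.4, 0.7, -0.8]
finger_gap: 0.0679
finger_force: 25.0
```

Run:
```python
from h import *
st();D=down(86.3);A=down(6.7)
inc(((567,320.4,150),D),((546.6,-66,150),A))
```

```text
t 22.1 tcp [567.  320.   25.9] psi 86.4 tiltz [-0. -0. -1.] gap 0.0679 ff 25.0 F [ 0.4  0.7 -0.8] q [ 23.  28.  91.  -0.  61. -64.]
d [0.0001, 0.0004, -0.1241] r [-0.0002, -0.0001, 0.0016] rows 3
d [-0.0039, -0.3865, -0.124] r [-0.0002, 0.0001, 1.3909] rows 10
```

{"name": "drive_tool", "arguments": {
  "increments": [
    {"rx":0,"ry":0,"rz":0,"dx":0,"dy":0,"dz":-0.03,"fingers":0.06},
    {"rx":0,"ry":0,"rz":0,"dx":0,"dy":0,"dz":-0.075,"fingers":0.06},
    {"rx":0,"ry":0,"rz":0,"dx":0,"dy":0,"dz":-0.124,"fingers":0.06},
    {"rx":0,"ry":0,"rz":0.1,"dx":0,"dy":-0.03,"dz":-0.124,"fingers":0.06},
    {"rx":0,"ry":0,"rz":0.25,"dx":0,"dy":-0.07,"dz":-0.124,"fingers":0.06},
    {"rx":0,"ry":0,"rz":0.4,"dx":0,"dy":-0.11,"dz":-0.124,"fingers":0.06},
    {"rx":0,"ry":0,"rz":0.55,"dx":0,"dy":-0.15,"dz":-0.124,"fingers":0.06},
    {"rx":0,"ry":0,"rz":0.7,"dx":0,"dy":-0.19,"dz":-0.124,"fingers":0.06},
    {"rx":0,"ry":0,"rz":0.85,"dx":0,"dy":-0.23,"dz":-0.124,"fingers":0.06},
    {"rx":0,"ry":0,"rz":1.0,"dx":0,"dy":-0.27,"dz":-0.124,"fingers":0.06},
    {"rx":0,"ry":0,"rz":1.15,"dx":0,"dy":-0.31,"dz":-0.124,"fingers":0.06},
    {"rx":0,"ry":0,"rz":1.3,"dx":0,"dy":-0.35,"dz":-0.124,"fingers":0.06},
    {"rx":0,"ry":0,"rz":1.391,"dx":-0.002,"dy":-0.38,"dz":-0.124,"fingers":0.06},
    {"rx":0,"ry":0,"rz":1.391,"dx":-0.0039,"dy":-0.3865,"dz":-0.124,"fingers":0.06},
    {"rx":0,"ry":0,"rz":1.391,"dx":-0.0039,"dy":-0.3865,"dz":-0.124,"fingers":0.06},
    {"rx":0,"ry":0,"rz":1.391,"dx":-0.0039,"dy":-0.3865,"dz":-0.124,"fingers":0.06},
    {"rx":0,"ry":0,"rz":1.391,"dx":-0.0039,"dy":-0.3865,"dz":-0.124,"fingers":0.06},
    {"rx":0,"ry":0,"rz":1.391,"dx":-0.0039,"dy":-0.3865,"dz":-0.124,"fingers":0.06}
  ]
}}

```text
time_s: 23.85
tcp_pos: [0.5466, -0.0647, 0.1498]
tool_rot: [-2.085, -2.349, 0.001]
ft_force: [0.6, 0.7, -2.4]
finger_gap: 0.0677
finger_force: 25.0
```

Run:
```python
from h import *
st()
# rim outlines: orange held (underside seen from above; seen at z of top), blue below
for n in("top","scene"):
    c=read_camera(n); z=read_state()["tcp_pos"][2]
    print(n,"orange",blobs(c,(3,170,60),(14,255,255),z-.004+.021,200,(200,150,450,350)),"b",[b for b in blobs(c,(100,110,25),(130,255,255),.021,60,(250,150,420,320))])
inc(((546.6,-66,100),down(6.7)),((546.6,-66,25),down(6.7)))
```

```text
t 23.9 tcp [546.6 -64.7 149.8] psi 6.8 tiltz [-0.001 -0.    -1.   ] gap 0.0677 ff 25.0 F [ 0.6  0.7 -2.4] q [-15.   6. 103.  -0.  71. -22.]
top orange [] b []
scene orange [[605.3, -296.1, 197.1, 150.3, -8.9, (235, 291)], [557.7, -101.5, 80.1, 60.1, 6.6, (315, 248)]] b [[550.8, -67.6, 116.5, 76.0, -83.4, (328, 284)]]
d [-0.001, -0.0001, 0.0499] r [-0.0004, 0.0002, 0.0017] rows 1
d [-0.0009, -0.0001, 0.1249] r [-0.0004, 0.0002, 0.0017] rows 3
```

{"name": "drive_tool", "arguments": {
  "increments": [
    {"rx":0,"ry":0,"rz":0.0015,"dx":-0.001,"dy":0,"dz":0.04,"fingers":0.06},
    {"rx":0,"ry":0,"rz":0.0015,"dx":-0.001,"dy":0,"dz":0.075,"fingers":0.06},
    {"rx":0,"ry":0,"rz":0.0015,"dx":-0.001,"dy":0,"dz":0.1,"fingers":0.06},
    {"rx":0,"ry":0,"rz":0.0015,"dx":-0.001,"dy":0,"dz":0.112,"fingers":0.06},
    {"rx":0,"ry":0,"rz":0.0015,"dx":-0.001,"dy":0,"dz":0.12,"fingers":0.06},
    {"rx":0,"ry":0,"rz":0.0015,"dx":-0.001,"dy":0,"dz":0.1245,"fingers":0.06},
    {"rx":0,"ry":0,"rz":0.0015,"dx":-0.001,"dy":0,"dz":0.1245,"fingers":0.06},
    {"rx":0,"ry":0,"rz":0.0015,"dx":-0.001,"dy":0,"dz":0.1245,"fingers":0.06}
  ]
}}

```text
time_s: 24.75
tcp_pos: [0.5477, -0.0672, 0.0267]
tool_rot: [2.088, 2.345, 0.001]
ft_force: [0.7, -0.3, -2.1]
finger_gap: 0.0678
finger_force: 25.0
```

Run:
```python
from h import *
st(); c=read_camera("scene"); cv2.imwrite("pics/s3.png",cv2.resize(c["pixels"][210:330,240:420],(720,480),interpolation=cv2.INTER_CUBIC))
```

```text
t 24.8 tcp [547.7 -67.2  26.7] psi 6.6 tiltz [ 0.002 -0.001 -1.   ] gap 0.0678 ff 25.0 F [ 0.7 -0.3 -2.1] q [-15.  16. 107.  -0.  57. -22.]
```

View pics/s3.png

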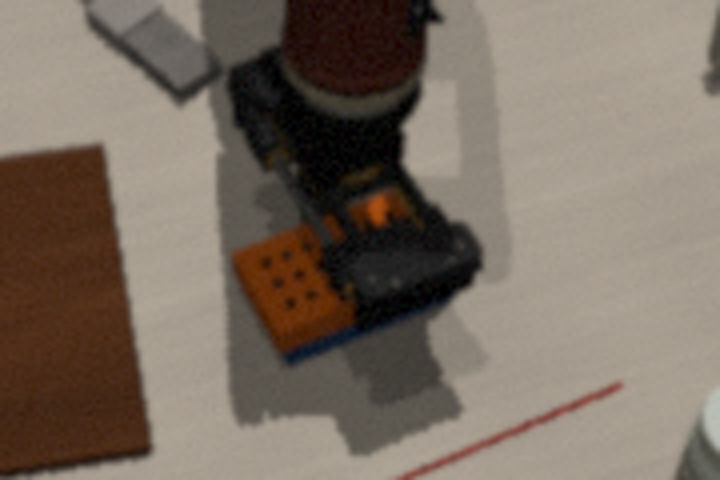

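Scene crop: the orange tray is capped over the blue, about 2 mm above its rim. I'll correct 1 mm and set it down.

{"name": "drive_tool", "arguments": {
  "increments": [
    {"rx":0,"ry":0,"rz":0,"dx":0.001,"dy":-0.001,"dz":0,"fingers":0.06},
    {"rx":0,"ry":0,"rz":0,"dx":0.001,"dy":-0.001,"dz":0.001,"fingers":0.06},
    {"rx":0,"ry":0,"rz":0,"dx":0.001,"dy":-0.001,"dz":0.0018,"fingers":0.06},
    {"rx":0,"ry":0,"rz":0,"dx":0.001,"dy":-0.001,"dz":0.0022,"fingers":0.06},
    {"rx":0,"ry":0,"rz":0,"dx":0.001,"dy":-0.001,"dz":0.0022,"fingers":0.06}
  ]
}}

```text
time_s: 25.3
tcp_pos: [0.546, -0.0661, 0.0249]
tool_rot: [2.089, 2.346, -0.0]
ft_force: [-4.7, 1.6, 9.6]
finger_gap: 0.0678
finger_force: 25.0
```

Run:
```python
from h import *
st()
```

```text
t 25.3 tcp [546.  -66.1  24.9] psi 6.6 tiltz [ 0. -0. -1.] gap 0.0678 ff 25.0 F [-4.7  1.6  9.6] q [-15.  16. 107.  -0.  57. -22.]
```

{"name": "drive_tool", "arguments": {
  "increments": [
    {"rx":0,"ry":0,"rz":0,"dx":0,"dy":0,"dz":0,"fingers":0.085},
    {"rx":0,"ry":0,"rz":0,"dx":0,"dy":0,"dz":0,"fingers":0.085},
    {"rx":0,"ry":0,"rz":0,"dx":0,"dy":0,"dz":0,"fingers":0.085},
    {"rx":0,"ry":0,"rz":0,"dx":0,"dy":0,"dz":-0.04,"fingers":0.085},
    {"rx":0,"ry":0,"rz":0,"dx":0,"dy":0,"dz":-0.09,"fingers":0.085},
    {"rx":0,"ry":0,"rz":0,"dx":0,"dy":0,"dz":-0.14,"fingers":0.085},
    {"rx":0,"ry":0,"rz":0,"dx":0,"dy":0,"dz":-0.19,"fingers":0.085},
    {"rx":0,"ry":0,"rz":0,"dx":0,"dy":0,"dz":-0.22,"fingers":0.085},
    {"rx":0,"ry":-0.12,"rz":0,"dx":0,"dy":0,"dz":-0.22,"fingers":0.085},
    {"rx":0,"ry":-0.24,"rz":0,"dx":0,"dy":0,"dz":-0.22,"fingers":0.085},
    {"rx":0,"ry":-0.36,"rz":0,"dx":0,"dy":0,"dz":-0.22,"fingers":0.085},
    {"rx":0,"ry":-0.48,"rz":0,"dx":0,"dy":0,"dz":-0.22,"fingers":0.085},
    {"rx":0,"ry":-0.6,"rz":0,"dx":0,"dy":0,"dz":-0.22,"fingers":0.085},
    {"rx":0,"ry":-0.6,"rz":0,"dx":0,"dy":0,"dz":-0.22,"fingers":0.085},
    {"rx":0,"ry":-0.6,"rz":0,"dx":0,"dy":0,"dz":-0.22,"fingers":0.085}
  ]
}}

```text
time_s: 26.8
tcp_pos: [0.5456, -0.0652, 0.2426]
tool_rot: [1.756, 1.976, -0.543]
ft_force: [-0.0, 0.4, 1.1]
finger_gap: 0.0849
finger_force: 0.0
```

Run:
```python
from h import *
st(); log(read_state())
for n in("top","scene"):
    c=read_camera(n); b=bumps(c,(.47,.62,-.18,.05),.03,.06,.042); print(n,b)
```

```text
t 26.8 tcp [545.6 -65.2 242.6] psi 6.7 tiltz [ 0.064 -0.559 -0.827] gap 0.0849 ff 0.0 F [-0.   0.4  1.1] q [  5.   3. 103. -35.  77.   8.]
top [{'mean': [546.2, -24.7], 'rect': [546.2, -24.7, 58.3, 9.9], 'yaw': 6.5, 'pca': np.float64(6.9), 'z': 0.0418}, {'mean': [550.0, -86.4], 'rect': [548.4, -85.2, 88.4, 68.6], 'yaw': -83.1, 'pca': np.float64(88.3), 'z': 0.0421}]
scene [{'mean': [550.1, -73.4], 'rect': [550.4, -72.6, 119.4, 77.1], 'yaw': -83.5, 'pca': np.float64(97.3), 'z': 0.0414}]
```

```bash
cat > kin.py <<'E'
from h import *
from scipy.optimize import least_squares
def fk(q,p):
    a1,b,d1,L,e,f,c,t,o6,s4=p[:10] if len(p)>9 else (*p,1)
    E=lambda ax,a: R.from_euler(ax,a).as_matrix()
    A=E('z',q[0]); P=A@[a1,0,d1]; A=A@E('y',q[1]); P=P+A@[0,b,L]; A=A@E('y',q[2]); P=P+A@[e,0,f]
    W=P; A=A@E('z',s4*q[3])@E('y',q[4]); P=P+A@[0,c,t]; A=A@E('z',q[5]+o6)
    return P,A,W
def fit():
    L=[json.loads(l) for l in open("log.jsonl")]
    best=None
    for s4 in(1,-1):
        def res(p):
            r=[]
            for q,P,w in L:
                X,A,_=fk(q,[*p,s4]); r+=list((X-P)*10)+list((A-R.from_rotvec(w).as_matrix()).ravel())
            r+=list(.001*np.array(p))
            return r
        for o in(0,np.pi/2,np.pi,-np.pi/2):
            s=least_squares(res,[0,-.1,.3,.4,0,.35,0,.25,o])
            if best is None or s.cost<best[0]: best=(s.cost,[*s.x,s4])
    return best
if __name__=="__main__":
    c,p=fit(); print(c,np.round(p,4).tolist()); json.dump(list(p),open("kin.json","w"))
E
python3 kin.py
```

```text
1.579957525281971e-06 [0.0, 0.0786, 0.3111, 0.4116, 0.0524, 0.5477, -0.0, 0.3427, 1.5708, 1.0]
```

```bash
cat > ik.py <<'E'
from kin import *
p=json.load(open("kin.json"))
lo=np.array([-2.98,-.91,.09,-1.24,.2,-2.68]);hi=np.array([2.98,2.08,2.57,4.39,2.65,2.68])
def ik(P,Rt,q0):
    f=lambda q:(lambda X:np.r_[(X[0]-P)*5,(Rt.inv()*R.from_matrix(X[1])).as_rotvec()])(fk(q,p))
    s=least_squares(f,q0,bounds=(lo-.5,hi+.5)); return s.x,np.abs(s.fun).max()
def tool(tau,roll,heading=96.7):
    """pointing along heading (deg), tau deg below horizontal; roll 0: tool x up"""
    h=np.radians(heading);t=np.radians(tau)
    z=np.array([np.cos(h)*np.cos(t),np.sin(h)*np.cos(t),-np.sin(t)]); y=np.array([np.sin(h),-np.cos(h),0])
    return R.from_matrix(np.c_[np.cross(y,z),y,z])*R.from_euler('z',roll,degrees=True)
def tcp(G,Rt): return np.array(G)/1000+Rt.apply([0,0,.019])
E
python3 - <<'E'
from ik import *
s=read_state(); q=s["joint_positions"]
ax=np.array([-.117,.993,0]); C=np.array([546,-66,21.]); G=C-16*ax; up=np.array([0,0,1])
for nm,P,Rt in [("down",None,down(6.7)),("tilt35",G+229*up,tool(55,0)),("high",G+229*up,tool(22,0)),("pre",G-90*ax*np.cos(.38)+90*up*np.sin(.38),tool(22,0)),("grasp",G,tool(22,0)),("lift",G+229*up,tool(22,0))]+[(f"roll{r}",G+229*up,tool(0,r)) for r in (0,60,120,180)]+[(f"roll{r}",G+229*up,tool(0,r)) for r in (0,-60,-120,-180)]+[("set0",G+25*up,tool(0,-180)),("set1",G,tool(22,-180))]:
    X=np.array([.546,-.066,.25]) if P is None else tcp(P,Rt)
    q,e=ik(X,Rt,q); bad=((q<lo+.03)|(q>hi-.03)).nonzero()[0]
    print(nm,np.degrees(q).round(0),"err",round(e,4),"bad",bad,"wrist",(fk(q,p)[2]*1000).round(0))
E
```

```text
down [-15.   1.  97.   0.  82. -22.] err 0.0 bad [] wrist [546. -66. 593.]
tilt35 [-32.  15.  90.  27.  98. -41.] err 0.0 bad [] wrist [ 570. -266.  515.]
high [-40.  33.  83.  45. 116. -46.] err 0.0 bad [] wrist [ 583. -380.  371.]
pre [-44.  56.  71.  39. 111. -57.] err 0.0 bad [] wrist [ 593. -463.  176.]
grasp [-40.  53.  80.  41. 103. -59.] err 0.0 bad [] wrist [ 583. -380.  142.]
lift [-40.  33.  83.  45. 116. -46.] err 0.0 bad [] wrist [ 583. -380.  371.]
roll0 [-41.  44.  81.  58. 127. -46.] err 0.0 bad [] wrist [ 586. -403.  250.]
roll60 [-41.  44.  81.  58. 127.  14.] err 0.0 bad [] wrist [ 586. -403.  250.]
roll120 [-41.  44.  81.  58. 127.  74.] err 0.0 bad [] wrist [ 586. -403.  250.]
roll180 [-41.  44.  81.  58. 127. 134.] err 0.0 bad [] wrist [ 586. -403.  250.]
roll0 [-41.  44.  81.  58. 127. 134.] err 3.1416 bad [] wrist [ 586. -403.  250.]
roll-60 [-41.  48.  82.  45. 131. 182.] err 1.0514 bad [5] wrist [ 574. -393.  197.]
roll-120 [-41.  44.  82.  56. 127. 182.] err 0.1754 bad [5] wrist [ 575. -402.  243.]
roll-180 [-41.  44.  81.  58. 127. 134.] err 0.0 bad [] wrist [ 586. -403.  250.]
set0 [-41.  65.  72.  51. 120. 122.] err 0.0 bad [] wrist [ 586. -403.   46.]
set1 [-40.  53.  80.  41. 103. 121.] err 0.0 bad [] wrist [ 583. -380.  142.]
```

Run:
```python
from ik import *
ax=np.array([-.117,.993,0]); C=np.array([546,-66,21.]); G=C-16*ax; up=np.array([0,0,1]); T=tool(22,0)
W=lambda P,t: (tcp(P,t)*1000,t)
inc(W(G+200*up,T),W(G-100*ax+110*up,T))
```

```text
d [0.0186, -0.0, 0.0235] r [0.0014, 1.7853, -0.0023] rows 12
d [-0.0133, 0.0002, 0.1542] r [0.0014, 1.7853, -0.0023] rows 12
```

{"name": "drive_tool", "arguments": {
  "increments": [
    {"rx":0,"ry":0.14,"rz":0,"dx":0.002,"dy":0,"dz":0.002,"fingers":0.085},
    {"rx":0,"ry":0.28,"rz":0,"dx":0.004,"dy":0,"dz":0.004,"fingers":0.085},
    {"rx":0,"ry":0.42,"rz":0,"dx":0.006,"dy":0,"dz":0.006,"fingers":0.085},
    {"rx":0,"ry":0.56,"rz":0,"dx":0.008,"dy":0,"dz":0.008,"fingers":0.085},
    {"rx":0,"ry":0.7,"rz":0,"dx":0.01,"dy":0,"dz":0.01,"fingers":0.085},
    {"rx":0,"ry":0.84,"rz":0,"dx":0.012,"dy":0,"dz":0.012,"fingers":0.085},
    {"rx":0,"ry":0.98,"rz":0,"dx":0.014,"dy":0,"dz":0.014,"fingers":0.085},
    {"rx":0,"ry":1.12,"rz":0,"dx":0.0186,"dy":0,"dz":0.0235,"fingers":0.085},
    {"rx":0,"ry":1.26,"rz":0,"dx":0.0186,"dy":0,"dz":0.0235,"fingers":0.085},
    {"rx":0,"ry":1.4,"rz":0,"dx":0.0186,"dy":0,"dz":0.0235,"fingers":0.085},
    {"rx":0,"ry":1.54,"rz":0,"dx":0.0186,"dy":0,"dz":0.0235,"fingers":0.085},
    {"rx":0,"ry":1.68,"rz":0,"dx":0.0186,"dy":0,"dz":0.0235,"fingers":0.085},
    {"rx":0,"ry":1.785,"rz":-0.002,"dx":0.0186,"dy":0,"dz":0.0235,"fingers":0.085},
    {"rx":0,"ry":1.785,"rz":-0.002,"dx":0.0186,"dy":0,"dz":0.0235,"fingers":0.085},
    {"rx":0,"ry":1.785,"rz":-0.002,"dx":0.0186,"dy":0,"dz":0.0235,"fingers":0.085},
    {"rx":0,"ry":1.785,"rz":-0.002,"dx":-0.0133,"dy":0,"dz":0.1542,"fingers":0.085},
    {"rx":0,"ry":1.785,"rz":-0.002,"dx":-0.0133,"dy":0,"dz":0.1542,"fingers":0.085},
    {"rx":0,"ry":1.785,"rz":-0.002,"dx":-0.0133,"dy":0,"dz":0.1542,"fingers":0.085},
    {"rx":0,"ry":1.785,"rz":-0.002,"dx":-0.0133,"dy":0,"dz":0.1542,"fingers":0.085},
    {"rx":0,"ry":1.785,"rz":-0.002,"dx":-0.0133,"dy":0,"dz":0.1542,"fingers":0.085}
  ]
}}

```text
time_s: 28.9
tcp_pos: [0.5576, -0.1639, 0.1249]
tool_rot: [-1.385, -1.559, -0.932]
ft_force: [0.6, -0.8, 0.3]
finger_gap: 0.0851
finger_force: 0.0
```

Run:
```python
from ik import *
st()
for n in("top","scene"):
    c=read_camera(n); b=bumps(c,(.47,.62,-.135,.05),.036,.06,.042); print(n,b)
    cv2.imwrite(f"pics/{n}4.png",c["pixels"])
ax=np.array([-.117,.993,0]); C=np.array([546,-66,21.]); G=C-16*ax; up=np.array([0,0,1]); T=tool(22,0)
W=lambda P,t: (tcp(P,t)*1000,t)
inc(W(G-80*ax+32*up,T),W(G,T))
cv2.imwrite("pics/m4.png",np.vstack([cv2.resize(cv2.imread(f)[y:y+h,x:x+w],(620,295),interpolation=cv2.INTER_CUBIC) for f,x,y,w,h in(("pics/top4.png",270,150,252,120),("pics/scene4.png",180,200,252,120))]))
```

```text
t 28.9 tcp [ 557.6 -163.9  124.9] psi 6.7 tiltz [-0.107  0.919 -0.379] gap 0.0851 ff 0.0 F [ 0.6 -0.8  0.3] q [-45.  50.  71.  40. 116. -54.]
top [{'mean': [546.9, -71.5], 'rect': [546.8, -71.5, 116.0, 68.4], 'yaw': -83.1, 'pca': np.float64(96.9), 'z': 0.042}]
scene [{'mean': [548.2, -73.0], 'rect': [548.0, -72.3, 118.1, 72.7], 'yaw': -83.7, 'pca': np.float64(96.8), 'z': 0.0417}]
d [-0.0667, -0.0007, 0.0485] r [0.0, 0.0055, 0.0036] rows 2
d [-0.066, -0.0007, 0.1346] r [0.0, 0.0055, 0.0036] rows 3
```

View pics/m4.png

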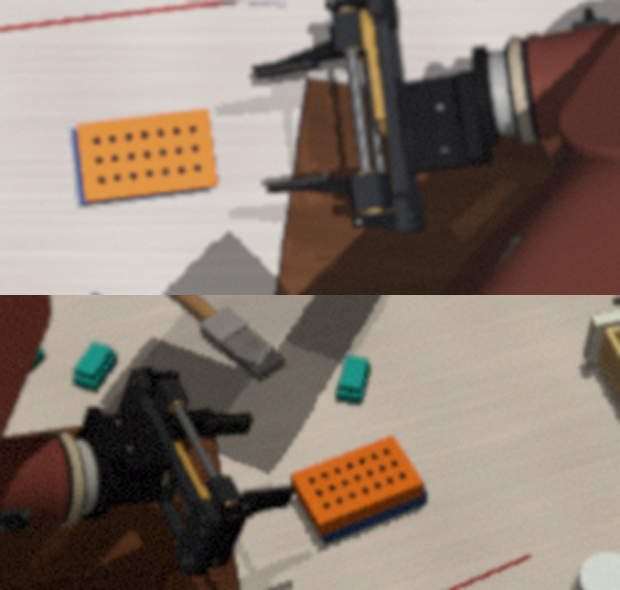

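The camera shows orange capped about 6 mm too far right, with blue visible along the left edge. I'll nudge the orange tray left with shut fingers, using visual feedback.

Run:
```python
from ik import *
ax=np.array([-.117,.993,0]); T=tool(22,0); E=np.array([553.1,-123.6,33])
inc((E-45*ax+[0,0,30],T),(E-25*ax,T),(E-4*ax,T))
```

```text
d [-0.0603, -0.0003, 0.0192] r [0.0, 0.0055, 0.0036] rows 2
d [-0.0804, -0.0004, 0.0491] r [0.0, 0.0055, 0.0036] rows 2
d [-0.0725, -0.0004, 0.0685] r [0.0, 0.0055, 0.0036] rows 2
```

{"name": "drive_tool", "arguments": {
  "increments": [
    {"rx":0,"ry":0.005,"rz":0.003,"dx":0,"dy":0,"dz":0,"fingers":0.0},
    {"rx":0,"ry":0.005,"rz":0.003,"dx":0,"dy":0,"dz":0,"fingers":0.0},
    {"rx":0,"ry":0.005,"rz":0.003,"dx":-0.06,"dy":0,"dz":0.019,"fingers":0.0},
    {"rx":0,"ry":0.005,"rz":0.003,"dx":-0.06,"dy":0,"dz":0.019,"fingers":0.0},
    {"rx":0,"ry":0.005,"rz":0.003,"dx":-0.08,"dy":0,"dz":0.049,"fingers":0.0},
    {"rx":0,"ry":0.005,"rz":0.003,"dx":-0.08,"dy":0,"dz":0.049,"fingers":0.0},
    {"rx":0,"ry":0.005,"rz":0.003,"dx":-0.0785,"dy":0,"dz":0.053,"fingers":0.0},
    {"rx":0,"ry":0.005,"rz":0.003,"dx":-0.077,"dy":0,"dz":0.057,"fingers":0.0},
    {"rx":0,"ry":0.005,"rz":0.003,"dx":-0.0757,"dy":0,"dz":0.06,"fingers":0.0},
    {"rx":0,"ry":0.005,"rz":0.003,"dx":-0.0749,"dy":0,"dz":0.062,"fingers":0.0},
    {"rx":0,"ry":0.005,"rz":0.003,"dx":-0.0741,"dy":0,"dz":0.064,"fingers":0.0},
    {"rx":0,"ry":0.005,"rz":0.003,"dx":-0.0733,"dy":0,"dz":0.0665,"fingers":0.0},
    {"rx":0,"ry":0.005,"rz":0.003,"dx":-0.0725,"dy":0,"dz":0.0685,"fingers":0.0},
    {"rx":0,"ry":0.005,"rz":0.003,"dx":-0.0725,"dy":0,"dz":0.0685,"fingers":0.0}
  ]
}}

```text
time_s: 30.4
tcp_pos: [0.5527, -0.1274, 0.0307]
tool_rot: [-1.382, -1.55, -0.932]
ft_force: [-0.1, -1.2, -0.1]
finger_gap: 0.0003
finger_force: 0.5
```

```bash
cat >> h.py <<'E'
def edges():
    """top camera: right ends? print orange top rect and blue-coloured visible pixels extents along the tray axis"""
    ax=np.array([-.117,.993])
    for n in("top","scene"):
        c=read_camera(n)
        for b in bumps(c,(.47,.62,-.16,.05),.036,.06,.042): print(n,b)
        m=cv2.inRange(cv2.cvtColor(c["pixels"],cv2.COLOR_BGR2HSV),(100,90,20),(130,255,255)); v,u=np.nonzero(m[180:310,270:360]); 
        if len(u): w=plane(c,np.c_[u+270,v+180],.0105)[:,:2]*1000; print(n,"blue px",len(u),"perp",np.percentile(w@[.993,.117],[2,50,98]).round(1),"ax",np.percentile(w@ax,[2,50,98]).round(1))
E
python3 - <<'E'
from h import *
st(); edges()
E
```

```text
t 30.4 tcp [ 552.7 -127.4   30.7] psi 6.6 tiltz [-0.108  0.922 -0.372] gap 0.0003 ff 0.5 F [-0.1 -1.2 -0.1] q [-43.  56.  73.  39. 109. -58.]
top {'mean': [547.5, -73.7], 'rect': [549.2, -85.7, 154.6, 68.4], 'yaw': -82.6, 'pca': np.float64(97.1), 'z': 0.0423}
scene {'mean': [548.5, -75.4], 'rect': [551.1, -84.3, 152.8, 74.5], 'yaw': -82.7, 'pca': np.float64(96.1), 'z': 0.0419}
scene blue px 92 perp [564.7 567.7 570.7] ax [-184.5 -132.6  -78.1]
```

Run:
```python
from h import *
ax=np.array([-.117,.993])
for n in("top","scene"):
    c=read_camera(n)
    for im in (cv2.imread(f"pics/{n}4.png"),c["pixels"]):
        h=cv2.cvtColor(im,cv2.COLOR_BGR2HSV)
        r=(slice(195,260),slice(285,370)) if n=="top" else (slice(240,310),slice(280,380))
        for nm,lo,hi,z in(("or",(3,120,60),(20,255,255),.042),("bl",(100,80,20),(130,255,255),.012)):
            m=cv2.inRange(h,lo,hi)[r]; v,u=np.nonzero(m)
            if len(u)>5:
                w=plane(c,np.c_[u+r[1].start,v+r[0].start],z)[:,:2]*1000@ax; print(n,nm,len(u),np.percentile(w,[1,50,99]).round(1))
```

```text
top or 1668 [-190.7 -134.9  -78.9]
top bl 25 [-73.5 -72.6 -71.6]
top or 1666 [-186.4 -130.2  -74.4]
scene or 1290 [-196.7 -139.   -78.8]
scene bl 100 [-184.8 -132.   -75.3]
scene or 1276 [-191.7 -134.   -73.7]
scene bl 95 [-187.1 -131.4  -77.4]
```

{"name": "drive_tool", "arguments": {
  "increments": [
    {"rx":0,"ry":0,"rz":0,"dx":0.0003,"dy":0,"dz":0.0007,"fingers":0.0},
    {"rx":0,"ry":0,"rz":0,"dx":0.0006,"dy":0,"dz":0.0015,"fingers":0.0},
    {"rx":0,"ry":0,"rz":0,"dx":0.0006,"dy":0,"dz":0.0015,"fingers":0.0},
    {"rx":0,"ry":0,"rz":0,"dx":0,"dy":0,"dz":-0.03,"fingers":0.0},
    {"rx":0,"ry":0,"rz":0,"dx":0,"dy":0,"dz":-0.06,"fingers":0.0},
    {"rx":0,"ry":0,"rz":0,"dx":0,"dy":0,"dz":-0.06,"fingers":0.085},
    {"rx":0,"ry":0,"rz":0,"dx":0,"dy":0,"dz":-0.06,"fingers":0.085},
    {"rx":0,"ry":0,"rz":0,"dx":0,"dy":0,"dz":-0.06,"fingers":0.085},
    {"rx":0,"ry":0,"rz":0,"dx":0,"dy":0,"dz":-0.06,"fingers":0.085},
    {"rx":0,"ry":0,"rz":0,"dx":0,"dy":0,"dz":-0.06,"fingers":0.085}
  ]
}}

```text
time_s: 31.6
tcp_pos: [0.5589, -0.1817, 0.0524]
tool_rot: [-1.381, -1.549, -0.931]
ft_force: [0.5, -0.3, -0.1]
finger_gap: 0.0326
finger_force: 0.0
```

Run:
```python
from ik import *
st()
c=read_camera("top"); print(bumps(c,(.47,.62,-.14,.05),.036,.06,.042))
s=read_camera("scene"); print(bumps(s,(.47,.62,-.14,.05),.036,.06,.042))
cv2.imwrite("pics/m5.png",np.vstack([cv2.resize(i[y:y+h,x:x+w],(640,290),interpolation=cv2.INTER_CUBIC) for i,x,y,w,h in((c["pixels"],280,190,128,58),(s["pixels"],270,245,128,58))]))
ax=np.array([-.117,.993,0]); C=np.array([546.3,-66.5,21.]); G=C-16*ax; T=tool(22,0)
W=lambda P,t: (tcp(P,t)*1000,t)
inc(W(G-40*ax+16*np.array([0,0,1]),T),W(G,T))
```

```text
t 31.6 tcp [ 558.9 -181.7   52.4] psi 6.7 tiltz [-0.11   0.922 -0.371] gap 0.0326 ff 0.0 F [ 0.5 -0.3 -0.1] q [-46.  58.  66.  38. 114. -56.]
[{'mean': [546.5, -65.0], 'rect': [546.6, -65.0, 116.0, 68.4], 'yaw': -82.6, 'pca': np.float64(97.3), 'z': 0.042}]
[{'mean': [548.1, -66.2], 'rect': [548.1, -65.8, 118.0, 73.0], 'yaw': -82.9, 'pca': np.float64(97.2), 'z': 0.0418}]
d [0.0078, 0.0009, 0.0809] r [-0.0009, -0.0035, -0.0029] rows 2
d [0.0078, 0.0009, 0.124] r [-0.0009, -0.0035, -0.0029] rows 3
```

View pics/m5.png

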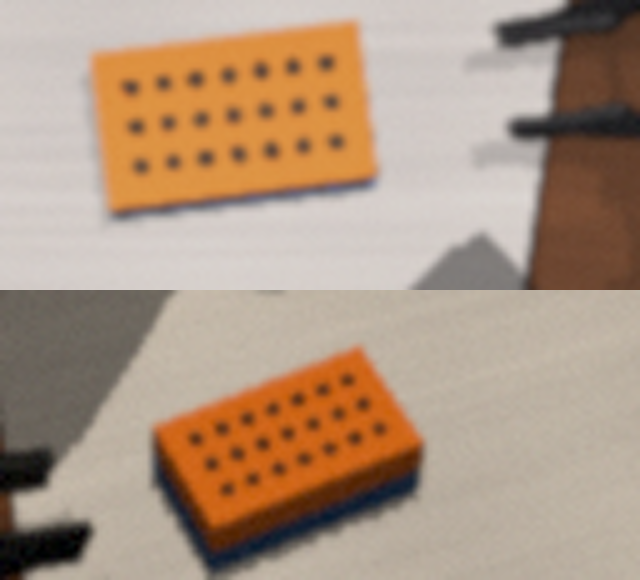

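Aligned now: the pair is flush, with only about 1 mm across, which the grip will square up. Approach and grip both at the seam.

{"name": "drive_tool", "arguments": {
  "increments": [
    {"rx":0,"ry":-0.003,"rz":-0.003,"dx":0,"dy":0,"dz":0,"fingers":0.086},
    {"rx":0,"ry":-0.003,"rz":-0.003,"dx":0.0078,"dy":0.0009,"dz":0.0,"fingers":0.086},
    {"rx":0,"ry":-0.003,"rz":-0.003,"dx":0.0078,"dy":0.0009,"dz":0.0,"fingers":0.086},
    {"rx":0,"ry":-0.003,"rz":-0.003,"dx":0.0078,"dy":0.0009,"dz":0.03,"fingers":0.086},
    {"rx":0,"ry":-0.003,"rz":-0.003,"dx":0.0078,"dy":0.0009,"dz":0.06,"fingers":0.086},
    {"rx":0,"ry":-0.003,"rz":-0.003,"dx":0.0078,"dy":0.0009,"dz":0.09,"fingers":0.086},
    {"rx":0,"ry":-0.003,"rz":-0.003,"dx":0.0078,"dy":0.0009,"dz":0.11,"fingers":0.086},
    {"rx":0,"ry":-0.003,"rz":-0.003,"dx":0.0078,"dy":0.0009,"dz":0.124,"fingers":0.086},
    {"rx":0,"ry":-0.003,"rz":-0.003,"dx":0.0078,"dy":0.0009,"dz":0.124,"fingers":0.086},
    {"rx":0,"ry":-0.003,"rz":-0.003,"dx":0.0078,"dy":0.0009,"dz":0.124,"fingers":0.086}
  ]
}}

```text
time_s: 32.7
tcp_pos: [0.5468, -0.0661, 0.0144]
tool_rot: [-1.382, -1.556, -0.933]
ft_force: [-0.2, 0.5, -0.1]
finger_gap: 0.0864
finger_force: 0.0
```

Run:
```python
from ik import *
st(); ax=np.array([-.117,.993,0]); C=np.array([546.3,-66.5,21.]); G=C-16*ax; T=tool(22,0)
inc((tcp(G,T)*1000,T))
```

```text
t 32.7 tcp [546.8 -66.1  14.4] psi 6.7 tiltz [-0.108  0.921 -0.375] gap 0.0864 ff 0.0 F [-0.2  0.5 -0.1] q [-40.  53.  80.  41. 103. -59.]
d [-0.0, -0.0005, 0.0014] r [0.0001, 0.0008, 0.0009] rows 1
```

{"name": "drive_tool", "arguments": {
  "increments": [
    {"rx":0,"ry":0,"rz":0,"dx":0,"dy":0,"dz":0.001,"fingers":0.06},
    {"rx":0,"ry":0,"rz":0,"dx":0,"dy":0,"dz":0.001,"fingers":0.06},
    {"rx":0,"ry":0,"rz":0,"dx":0,"dy":0,"dz":0.001,"fingers":0.06},
    {"rx":0,"ry":0,"rz":0,"dx":0,"dy":0,"dz":0.001,"fingers":0.06},
    {"rx":0,"ry":0,"rz":0,"dx":0,"dy":0,"dz":0.001,"fingers":0.06},
    {"rx":0,"ry":0,"rz":0,"dx":0.009,"dy":0,"dz":-0.003,"fingers":0.06},
    {"rx":0,"ry":0,"rz":0,"dx":0.018,"dy":0,"dz":-0.0065,"fingers":0.06},
    {"rx":0,"ry":0,"rz":0,"dx":0.028,"dy":0,"dz":-0.01,"fingers":0.06},
    {"rx":0,"ry":0,"rz":0,"dx":0.037,"dy":0,"dz":-0.014,"fingers":0.06},
    {"rx":0,"ry":0,"rz":0,"dx":0.037,"dy":0,"dz":-0.014,"fingers":0.06}
  ],
  "force": 55
}}

```text
time_s: 33.7
tcp_pos: [0.5472, -0.0652, 0.0553]
tool_rot: [-1.383, -1.558, -0.933]
ft_force: [0.2, -0.5, -5.8]
finger_gap: 0.0681
finger_force: 55.0
```

Run:
```python
from ik import *
st()
s=read_camera("scene"); cv2.imwrite("pics/m6.png",cv2.resize(s["pixels"][200:330,220:420],(700,455),interpolation=cv2.INTER_CUBIC))
```

```text
t 33.7 tcp [547.2 -65.2  55.3] psi 6.7 tiltz [-0.107  0.92  -0.377] gap 0.0681 ff 55.0 F [ 0.2 -0.5 -5.8] q [-40.  49.  82.  42. 105. -57.]
```

View pics/m6.png

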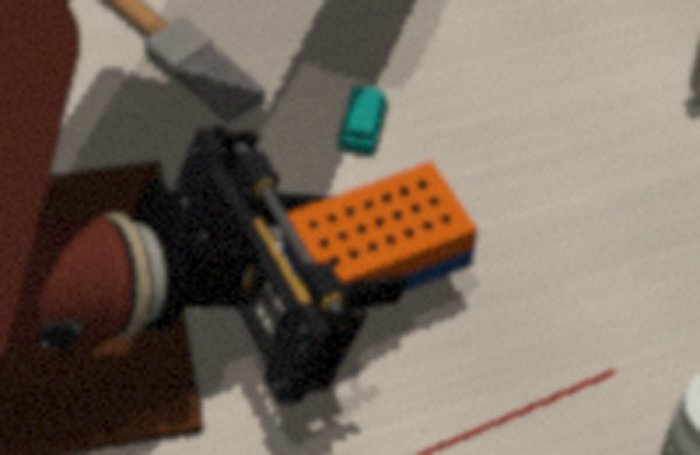

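{"name": "drive_tool", "arguments": {
  "increments": [
    {"rx":0,"ry":0,"rz":0,"dx":0.028,"dy":0,"dz":-0.011,"fingers":0.06},
    {"rx":0,"ry":0.03,"rz":0,"dx":0.056,"dy":0,"dz":-0.022,"fingers":0.06},
    {"rx":0,"ry":0.08,"rz":0,"dx":0.084,"dy":0,"dz":-0.034,"fingers":0.06},
    {"rx":0,"ry":0.13,"rz":0,"dx":0.112,"dy":0,"dz":-0.045,"fingers":0.06},
    {"rx":0,"ry":0.18,"rz":0,"dx":0.14,"dy":0,"dz":-0.056,"fingers":0.06},
    {"rx":0,"ry":0.21,"rz":0,"dx":0.148,"dy":0,"dz":-0.06,"fingers":0.06},
    {"rx":0,"ry":0.21,"rz":0,"dx":0.148,"dy":0,"dz":-0.06,"fingers":0.06},
    {"rx":0,"ry":0.21,"rz":0,"dx":0.148,"dy":0,"dz":-0.06,"fingers":0.06}
  ]
}}

```text
time_s: 34.55
tcp_pos: [0.5459, -0.0646, 0.2116]
tool_rot: [-1.243, -1.395, -1.041]
ft_force: [-0.5, 0.5, -6.0]
finger_gap: 0.0675
finger_force: 55.0
```

{"name": "drive_tool", "arguments": {
  "increments": [
    {"rx":0,"ry":0,"rz":0.08,"dx":0,"dy":0,"dz":0,"fingers":0.06},
    {"rx":0,"ry":0,"rz":0.19,"dx":0,"dy":0,"dz":0,"fingers":0.06},
    {"rx":0,"ry":0,"rz":0.31,"dx":0,"dy":0,"dz":0,"fingers":0.06},
    {"rx":0,"ry":0,"rz":0.43,"dx":0,"dy":0,"dz":0,"fingers":0.06},
    {"rx":0,"ry":0,"rz":0.55,"dx":0,"dy":0,"dz":0,"fingers":0.06},
    {"rx":0,"ry":0,"rz":0.67,"dx":0,"dy":0,"dz":0,"fingers":0.06},
    {"rx":0,"ry":0,"rz":0.79,"dx":0,"dy":0,"dz":0,"fingers":0.06},
    {"rx":0,"ry":0,"rz":0.91,"dx":0,"dy":0,"dz":0,"fingers":0.06},
    {"rx":0,"ry":0,"rz":1.03,"dx":0,"dy":0,"dz":0,"fingers":0.06},
    {"rx":0,"ry":0,"rz":1.15,"dx":0,"dy":0,"dz":0,"fingers":0.06},
    {"rx":0,"ry":0,"rz":1.27,"dx":0,"dy":0,"dz":0,"fingers":0.06},
    {"rx":0,"ry":0,"rz":1.39,"dx":0,"dy":0,"dz":0,"fingers":0.06},
    {"rx":0,"ry":0,"rz":1.49,"dx":0,"dy":0,"dz":0,"fingers":0.06},
    {"rx":0,"ry":0,"rz":1.57,"dx":0,"dy":0,"dz":0,"fingers":0.06},
    {"rx":0,"ry":0,"rz":1.57,"dx":0,"dy":0,"dz":0,"fingers":0.06}
  ]
}}

```text
time_s: 36.05
tcp_pos: [0.5459, -0.0644, 0.2118]
tool_rot: [-1.742, -0.101, 0.087]
ft_force: [0.4, -0.2, -6.0]
finger_gap: 0.0678
finger_force: 55.0
```

Run:
```python
from ik import *
st(); s=read_state(); print((R.from_rotvec(s["tool_rot"]).inv()*tool(10,180)).as_rotvec().round(4))
```

```text
t 36.0 tcp [545.9 -64.4 211.8] psi -83.8 tiltz [-0.116  0.978 -0.173] gap 0.0678 ff 55.0 F [ 0.4 -0.2 -6. ] q [-41.  42.  81.  51. 121.  41.]
[-3.0000e-04  1.3000e-03  1.5692e+00]
```

{"name": "drive_tool", "arguments": {
  "increments": [
    {"rx":0,"ry":0,"rz":0.08,"dx":0,"dy":0,"dz":0,"fingers":0.06},
    {"rx":0,"ry":0,"rz":0.19,"dx":0,"dy":0,"dz":0,"fingers":0.06},
    {"rx":0,"ry":0,"rz":0.31,"dx":0,"dy":0,"dz":0,"fingers":0.06},
    {"rx":0,"ry":0,"rz":0.43,"dx":0,"dy":0,"dz":0,"fingers":0.06},
    {"rx":0,"ry":0,"rz":0.55,"dx":0,"dy":0,"dz":0,"fingers":0.06},
    {"rx":0,"ry":0,"rz":0.67,"dx":0,"dy":0,"dz":0,"fingers":0.06},
    {"rx":0,"ry":0,"rz":0.79,"dx":0,"dy":0,"dz":0,"fingers":0.06},
    {"rx":0,"ry":0,"rz":0.91,"dx":0,"dy":0,"dz":0,"fingers":0.06},
    {"rx":0,"ry":0,"rz":1.03,"dx":0,"dy":0,"dz":0,"fingers":0.06},
    {"rx":0,"ry":0,"rz":1.15,"dx":0,"dy":0,"dz":0,"fingers":0.06},
    {"rx":0,"ry":0,"rz":1.27,"dx":0,"dy":0,"dz":0,"fingers":0.06},
    {"rx":0,"ry":0,"rz":1.39,"dx":0,"dy":0,"dz":0,"fingers":0.06},
    {"rx":0,"ry":0,"rz":1.49,"dx":0,"dy":0,"dz":0,"fingers":0.06},
    {"rx":0,"ry":0,"rz":1.57,"dx":0,"dy":0,"dz":0,"fingers":0.06},
    {"rx":0,"ry":0,"rz":1.57,"dx":0,"dy":0,"dz":0,"fingers":0.06},
    {"rx":0,"ry":0,"rz":1.57,"dx":0,"dy":0,"dz":0,"fingers":0.06}
  ]
}}

```text
time_s: 37.65
tcp_pos: [0.5461, -0.0646, 0.2127]
tool_rot: [-1.432, 1.267, 1.198]
ft_force: [0.3, 1.0, -6.0]
finger_gap: 0.068
finger_force: 55.0
```

Run:
```python
from ik import *
st()
s=read_camera("scene"); cv2.imwrite("pics/m7.png",cv2.resize(s["pixels"][130:330,170:420],(750,600),interpolation=cv2.INTER_CUBIC))
ax=np.array([-.117,.993,0]); up=np.array([0,0,1]); Gf=np.array([546.3,-66.5,21.])-16*ax
L=np.array([10,14,17,19.5,22]); 
# phi from rel tilt at contact 32 deg -> 0 ; zG=74 sin+21 cos ; hor=74cos-21 sin
W=[]
def wp(phi,tau,extra=0):
    f=np.radians(phi); z=74*np.sin(f)+21*np.cos(f); h=74*np.cos(f)-21*np.sin(f)
    T=tool(tau,180); return (tcp(np.array([*(Gf+(74-h)*ax)[:2],z+extra]),T)*1000,T)
inc(wp(32,10,12),wp(32,10,0),wp(27,12),wp(22,14),wp(17,16),wp(12,18),wp(8,19.5),wp(4,21),wp(0,22),wp(0,22,-1))
```

```text
t 37.6 tcp [546.1 -64.6 212.7] psi -173.2 tiltz [-0.115  0.978 -0.173] gap 0.068 ff 55.0 F [ 0.3  1.  -6. ] q [-41.  42.  81.  51. 121. 131.]
d [0.1408, 0.0006, 0.0484] r [0.0003, 0.0007, 0.0041] rows 3
d [0.1526, 0.0007, 0.0504] r [0.0003, 0.0007, 0.0041] rows 4
d [0.1588, 0.0007, 0.0465] r [0.0003, 0.0356, 0.0042] rows 4
d [0.1652, 0.0007, 0.0431] r [0.0002, 0.0705, 0.0042] rows 4
d [0.1719, 0.0007, 0.0402] r [0.0001, 0.1054, 0.0042] rows 4
d [0.1789, 0.0008, 0.0378] r [0.0, 0.1403, 0.0042] rows 4
d [0.1846, 0.0008, 0.0362] r [-0.0, 0.1665, 0.0042] rows 4
d [0.1903, 0.0008, 0.035] r [-0.0001, 0.1927, 0.0042] rows 4
d [0.1959, 0.0008, 0.0342] r [-0.0001, 0.2101, 0.0042] rows 4
d [0.1969, 0.0008, 0.0344] r [-0.0001, 0.2101, 0.0042] rows 4
```

View pics/m7.png

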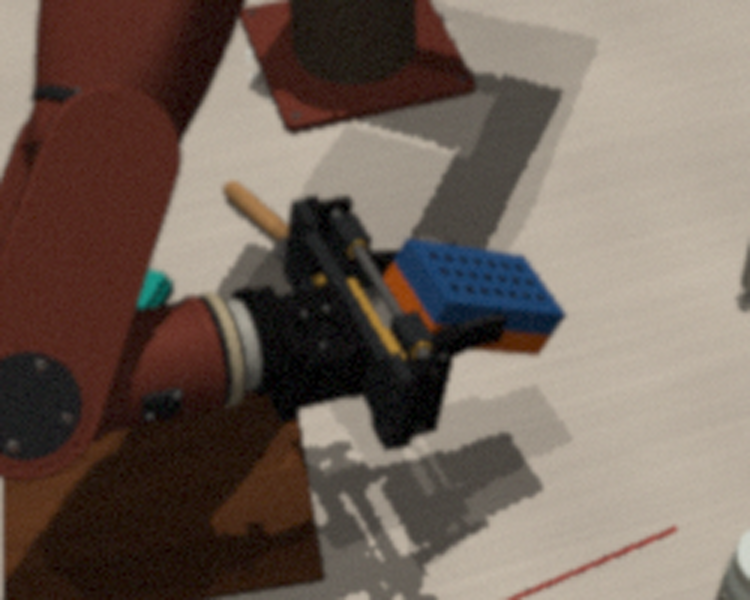

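Picture 7 shows the pair turned intact, blue on top, nose a bit down. Lower it onto its far edge and let it pivot flat.

{"name": "drive_tool", "arguments": {
  "increments": [
    {"rx":0,"ry":0,"rz":0.004,"dx":0.045,"dy":0.0003,"dz":0.016,"fingers":0.06},
    {"rx":0,"ry":0,"rz":0.004,"dx":0.09,"dy":0.0006,"dz":0.032,"fingers":0.06},
    {"rx":0,"ry":0,"rz":0.004,"dx":0.125,"dy":0.0006,"dz":0.044,"fingers":0.06},
    {"rx":0,"ry":0,"rz":0.004,"dx":0.14,"dy":0.0006,"dz":0.0484,"fingers":0.06},
    {"rx":0,"ry":0,"rz":0.004,"dx":0.14,"dy":0.0006,"dz":0.0484,"fingers":0.06},
    {"rx":0,"ry":0,"rz":0.004,"dx":0.147,"dy":0.0006,"dz":0.0495,"fingers":0.06},
    {"rx":0,"ry":0,"rz":0.004,"dx":0.1526,"dy":0.0006,"dz":0.0504,"fingers":0.06},
    {"rx":0,"ry":0,"rz":0.004,"dx":0.1526,"dy":0.0006,"dz":0.0504,"fingers":0.06}
  ],
  "force": 40
}}

```text
time_s: 38.5
tcp_pos: [0.5442, -0.0428, 0.0556]
tool_rot: [-1.43, 1.272, 1.198]
ft_force: [1.1, -0.2, -3.8]
finger_gap: 0.0677
finger_force: 40.0
```

Run:
```python
from ik import *
st()
ax=np.array([-.117,.993,0]); up=np.array([0,0,1]); Gf=np.array([546.3,-66.5,21.])-16*ax
def wp(phi,tau,extra=0):
    f=np.radians(phi); z=74*np.sin(f)+21*np.cos(f); h=74*np.cos(f)-21*np.sin(f)
    T=tool(tau,180); return (tcp(np.array([*(Gf+(74-h)*ax)[:2],z+extra]),T)*1000,T)
inc(wp(27,12),wp(22,14),wp(17,16),wp(12,18),wp(8,19.5),wp(4,21),wp(0,22),wp(0,22,-1))
```

```text
t 38.5 tcp [544.2 -42.8  55.6] psi -173.4 tiltz [-0.114  0.978 -0.174] gap 0.0677 ff 40.0 F [ 1.1 -0.2 -3.8] q [-39.  56.  79.  48. 112. 122.]
d [0.0078, 0.0007, -0.0023] r [-0.0011, 0.0344, 0.0007] rows 1
d [0.0142, 0.0007, -0.0057] r [-0.0012, 0.0693, 0.0006] rows 1
d [0.0209, 0.0007, -0.0086] r [-0.0012, 0.1042, 0.0006] rows 1
d [0.0279, 0.0007, -0.011] r [-0.0012, 0.1391, 0.0006] rows 1
d [0.0336, 0.0007, -0.0126] r [-0.0012, 0.1653, 0.0006] rows 2
d [0.0393, 0.0007, -0.0137] r [-0.0012, 0.1914, 0.0006] rows 2
d [0.0449, 0.0007, -0.0145] r [-0.0012, 0.2089, 0.0006] rows 2
d [0.0459, 0.0007, -0.0144] r [-0.0012, 0.2089, 0.0006] rows 2
```

{"name": "drive_tool", "arguments": {
  "increments": [
    {"rx":0,"ry":0.017,"rz":0,"dx":0.004,"dy":0.0003,"dz":-0.001,"fingers":0.06},
    {"rx":0,"ry":0.034,"rz":0,"dx":0.0078,"dy":0.0006,"dz":-0.0023,"fingers":0.06},
    {"rx":0,"ry":0.052,"rz":0,"dx":0.011,"dy":0.0006,"dz":-0.004,"fingers":0.06},
    {"rx":0,"ry":0.069,"rz":0,"dx":0.0142,"dy":0.0006,"dz":-0.0057,"fingers":0.06},
    {"rx":0,"ry":0.087,"rz":0,"dx":0.0175,"dy":0.0006,"dz":-0.0072,"fingers":0.06},
    {"rx":0,"ry":0.104,"rz":0,"dx":0.0209,"dy":0.0006,"dz":-0.0086,"fingers":0.06},
    {"rx":0,"ry":0.122,"rz":0,"dx":0.0244,"dy":0.0006,"dz":-0.0098,"fingers":0.06},
    {"rx":0,"ry":0.139,"rz":0,"dx":0.0279,"dy":0.0006,"dz":-0.011,"fingers":0.06}
  ]
}}

```text
time_s: 39.3
tcp_pos: [0.5456, -0.0571, 0.0322]
tool_rot: [-1.533, 1.362, 1.117]
ft_force: [2.5, 4.8, 4.9]
finger_gap: 0.0679
finger_force: 40.0
```

Run:
```python
from ik import *
st()
ax=np.array([-.117,.993,0]); up=np.array([0,0,1]); Gf=np.array([546.3,-66.5,21.])-16*ax
def wp(phi,tau,extra=0):
    f=np.radians(phi); z=74*np.sin(f)+21*np.cos(f); h=74*np.cos(f)-21*np.sin(f)
    T=tool(tau,180); return (tcp(np.array([*(Gf+(74-h)*ax)[:2],z+extra]),T)*1000,T)
inc(wp(8,19.5),wp(4,21),wp(0,22),wp(0,22,-1))
s=read_camera("scene"); cv2.imwrite("pics/m8.png",cv2.resize(s["pixels"][200:330,220:420],(700,455),interpolation=cv2.INTER_CUBIC))
```

```text
t 39.3 tcp [545.6 -57.1  32.2] psi -173.3 tiltz [-0.111  0.946 -0.305] gap 0.0679 ff 40.0 F [2.5 4.8 4.9] q [-40.  54.  80.  43. 107. 121.]
d [0.0083, 0.0004, -0.0014] r [-0.0006, 0.0305, 0.0018] rows 1
d [0.0142, 0.0004, -0.0018] r [-0.0006, 0.0567, 0.0018] rows 1
d [0.0199, 0.0004, -0.0019] r [-0.0006, 0.0741, 0.0018] rows 1
d [0.0208, 0.0004, -0.0016] r [-0.0006, 0.0741, 0.0018] rows 1
```

View pics/m8.png

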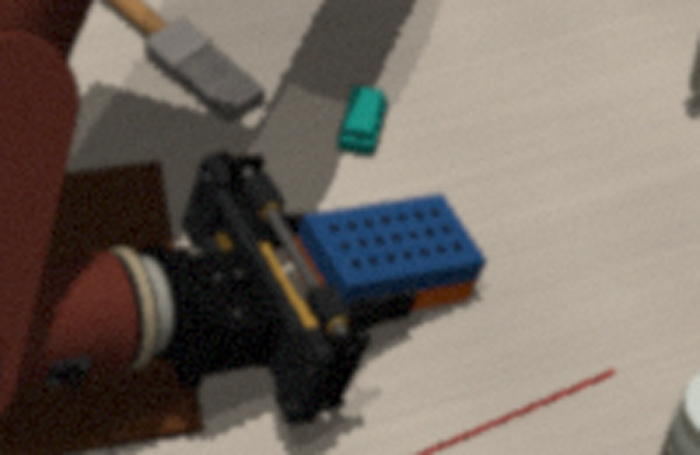

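Picture 8 shows the pair pivoting down as planned with low forces. Finish lowering.

{"name": "drive_tool", "arguments": {
  "increments": [
    {"rx":0,"ry":0.015,"rz":0,"dx":0.004,"dy":0,"dz":-0.0007,"fingers":0.06},
    {"rx":0,"ry":0.03,"rz":0,"dx":0.0083,"dy":0,"dz":-0.0014,"fingers":0.06},
    {"rx":0,"ry":0.044,"rz":0,"dx":0.0112,"dy":0,"dz":-0.0016,"fingers":0.06},
    {"rx":0,"ry":0.057,"rz":0,"dx":0.0142,"dy":0,"dz":-0.0018,"fingers":0.06},
    {"rx":0,"ry":0.066,"rz":0,"dx":0.017,"dy":0,"dz":-0.0019,"fingers":0.06},
    {"rx":0,"ry":0.074,"rz":0,"dx":0.0195,"dy":0,"dz":-0.0019,"fingers":0.06},
    {"rx":0,"ry":0.074,"rz":0,"dx":0.0195,"dy":0,"dz":-0.0019,"fingers":0.06}
  ]
}}

```text
time_s: 40.05
tcp_pos: [0.5464, -0.0648, 0.0136]
tool_rot: [-1.588, 1.412, 1.07]
ft_force: [3.9, 4.5, 5.6]
finger_gap: 0.0677
finger_force: 40.0
```

Run:
```python
from ik import *
st()
c=read_camera("top"); print(bumps(c,(.47,.62,-.105,.05),.03,.06,.042))
w=world(c); m=(w[...,0]>.5)&(w[...,0]<.59)&(w[...,1]>-.07)&(w[...,1]<.0)&(w[...,2]>.032)&(w[...,2]<.06)
q=w[m]; A=np.c_[q[:,:2]-q[:,:2].mean(0),np.ones(len(q))]; print("plane slope",np.linalg.lstsq(A,q[:,2],rcond=None)[0].round(4))
```

```text
t 40.0 tcp [546.4 -64.8  13.6] psi -173.3 tiltz [-0.107  0.921 -0.375] gap 0.0677 ff 40.0 F [3.9 4.5 5.6] q [-40.  53.  80.  41. 103. 121.]
[{'mean': [546.9, -56.9], 'rect': [552.2, -51.8, 107.0, 94.4], 'yaw': -89.9, 'pca': np.float64(103.5), 'z': 0.0478}]
plane slope [ 0.0182 -0.1329  0.0458]
```

Run:
```python
from ik import *
for n in("top","scene"):
    c=read_camera(n); w=world(c)
    for y in range(-100,0,10):
        m=(abs(w[...,0]-.546)<.015)&(abs(w[...,1]-y/1000)<.004)&(w[...,2]>.01)&(w[...,2]<.1); print(n,y,np.median(w[m][:,2]).round(4) if m.any() else None, end="; ")
    print()
```

```text
top -100 0.054; top -90 0.053; top -80 0.0514; top -70 0.0506; top -60 0.0494; top -50 0.048; top -40 0.046; top -30 0.0454; top -20 0.0438; top -10 0.0423; 
scene -100 0.0543; scene -90 0.0528; scene -80 0.0512; scene -70 0.0504; scene -60 0.0491; scene -50 0.0471; scene -40 0.0463; scene -30 0.0447; scene -20 0.0436; scene -10 0.0429;
```

Still tilted 7.5°; ease the grip so that it settles gradually.

{"name": "drive_tool", "arguments": {
  "increments": [
    {"rx":0,"ry":0,"rz":0,"dx":0,"dy":0,"dz":0,"fingers":0.06},
    {"rx":0,"ry":0,"rz":0,"dx":0,"dy":0,"dz":0,"fingers":0.06},
    {"rx":0,"ry":0,"rz":0,"dx":0,"dy":0,"dz":0,"fingers":0.06}
  ],
  "force": 8
}}

```text
time_s: 40.5
tcp_pos: [0.5454, -0.0658, 0.0105]
tool_rot: [-1.59, 1.417, 1.069]
ft_force: [1.3, -1.1, -2.5]
finger_gap: 0.0678
finger_force: 8.0
```

{"name": "drive_tool", "arguments": {
  "increments": [
    {"rx":0,"ry":0,"rz":0,"dx":0,"dy":0,"dz":0,"fingers":0.06},
    {"rx":0,"ry":0,"rz":0,"dx":0,"dy":0,"dz":0,"fingers":0.06},
    {"rx":0,"ry":0,"rz":0,"dx":0,"dy":0,"dz":0,"fingers":0.06},
    {"rx":0,"ry":0,"rz":0,"dx":0,"dy":0,"dz":0,"fingers":0.06},
    {"rx":0,"ry":0,"rz":0,"dx":0,"dy":0,"dz":0,"fingers":0.06},
    {"rx":0,"ry":0,"rz":0,"dx":0,"dy":0,"dz":0,"fingers":0.06}
  ],
  "force": 3
}}

```text
time_s: 41.1
tcp_pos: [0.5449, -0.0651, 0.0105]
tool_rot: [-1.59, 1.416, 1.072]
ft_force: [-0.4, -0.7, -3.8]
finger_gap: 0.0678
finger_force: 3.0
```

Run:
```python
from ik import *
st()
for n in("top",):
    c=read_camera(n); w=world(c)
    for y in range(-110,0,10):
        m=(abs(w[...,0]-.546)<.015)&(abs(w[...,1]-y/1000)<.004)&(w[...,2]>.01)&(w[...,2]<.1); print(n,y,np.median(w[m][:,2]).round(4) if m.any() else None, end="; ")
```

```text
t 41.1 tcp [544.9 -65.1  10.5] psi -173.3 tiltz [-0.109  0.92  -0.377] gap 0.0678 ff 3.0 F [-0.4 -0.7 -3.8] q [-40.  54.  80.  41. 103. 121.]
top -110 0.0502; top -100 0.0498; top -90 0.0483; top -80 0.0485; top -70 0.0473; top -60 0.0462; top -50 0.0458; top -40 0.0447; top -30 0.0434; top -20 0.0432; top -10 0.0424;
```

{"name": "drive_tool", "arguments": {
  "increments": [
    {"rx":0,"ry":0,"rz":0,"dx":0,"dy":0,"dz":0,"fingers":0.069},
    {"rx":0,"ry":0,"rz":0,"dx":0,"dy":0,"dz":0,"fingers":0.071},
    {"rx":0,"ry":0,"rz":0,"dx":0,"dy":0,"dz":0,"fingers":0.074},
    {"rx":0,"ry":0,"rz":0,"dx":0,"dy":0,"dz":0,"fingers":0.08},
    {"rx":0,"ry":0,"rz":0,"dx":0,"dy":0,"dz":0,"fingers":0.084},
    {"rx":0,"ry":0,"rz":0,"dx":0,"dy":0,"dz":0,"fingers":0.084}
  ]
}}

```text
time_s: 41.75
tcp_pos: [0.5452, -0.0652, 0.0108]
tool_rot: [-1.59, 1.416, 1.071]
ft_force: [0.4, 0.2, 0.5]
finger_gap: 0.0824
finger_force: 0.0
```

{"name": "drive_tool", "arguments": {
  "increments": [
    {"rx":0,"ry":0,"rz":0,"dx":0,"dy":0,"dz":-0.03,"fingers":0.084},
    {"rx":0,"ry":0,"rz":0,"dx":0,"dy":0,"dz":-0.07,"fingers":0.084},
    {"rx":0,"ry":0,"rz":0,"dx":0,"dy":0,"dz":-0.11,"fingers":0.084},
    {"rx":0,"ry":0,"rz":0,"dx":-0.05,"dy":0,"dz":-0.13,"fingers":0.084},
    {"rx":0,"ry":0,"rz":0,"dx":-0.1,"dy":0,"dz":-0.13,"fingers":0.084},
    {"rx":0,"ry":0,"rz":0,"dx":-0.1,"dy":0,"dz":-0.13,"fingers":0.084}
  ]
}}

```text
time_s: 42.35
tcp_pos: [0.5572, -0.1482, 0.1583]
tool_rot: [-1.596, 1.414, 1.062]
ft_force: [1.2, -0.4, 0.2]
finger_gap: 0.0841
finger_force: 0.0
```

Run:
```python
from ik import *
st()
c=read_camera("top"); print(bumps(c,(.47,.62,-.14,.05),.034,.06,.042))
s=read_camera("scene"); print(bumps(s,(.47,.62,-.14,.05),.034,.06,.042))
cv2.imwrite("pics/m9.png",np.vstack([cv2.resize(i[y:y+h,x:x+w],(640,290),interpolation=cv2.INTER_CUBIC) for i,x,y,w,h in((c["pixels"],280,190,128,58),(s["pixels"],270,245,128,58))]))
```

```text
t 42.4 tcp [ 557.2 -148.2  158.3] psi -173.3 tiltz [-0.106  0.918 -0.382] gap 0.0841 ff 0.0 F [ 1.2 -0.4  0.2] q [-44.  46.  73.  41. 116. 128.]
[{'mean': [544.7, -62.5], 'rect': [544.7, -62.5, 115.8, 68.6], 'yaw': -83.1, 'pca': np.float64(97.1), 'z': 0.042}]
[{'mean': [547.0, -62.9], 'rect': [546.9, -63.1, 118.4, 74.4], 'yaw': -83.5, 'pca': np.float64(98.5), 'z': 0.0417}]
```

View pics/m9.png

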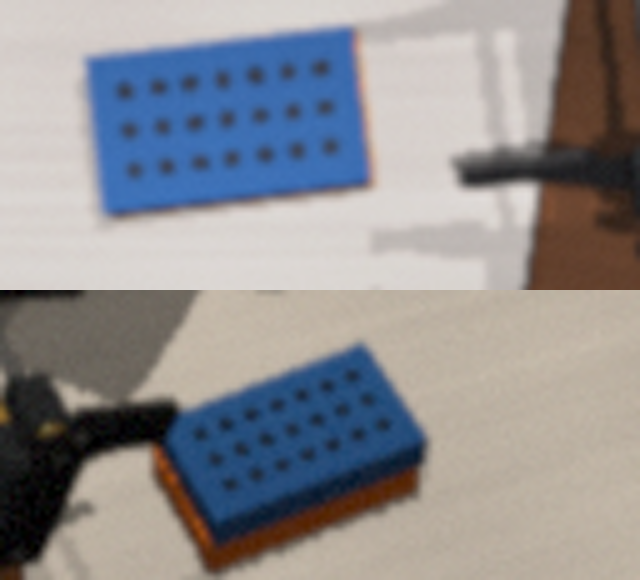

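Picture 9: the pair lies flat, blue on top and open side down, with orange beneath about 2 mm to the right. Roll the tool back and point it down.

{"name": "drive_tool", "arguments": {
  "increments": [
    {"rx":0,"ry":0,"rz":0,"dx":-0.03,"dy":0,"dz":0,"fingers":0.084},
    {"rx":0,"ry":0,"rz":-0.14,"dx":-0.07,"dy":0,"dz":0,"fingers":0.084},
    {"rx":0,"ry":0,"rz":-0.28,"dx":-0.1,"dy":0,"dz":0,"fingers":0.084},
    {"rx":0,"ry":0,"rz":-0.42,"dx":-0.12,"dy":0,"dz":0,"fingers":0.084},
    {"rx":0,"ry":0,"rz":-0.56,"dx":-0.12,"dy":0,"dz":0,"fingers":0.084},
    {"rx":0,"ry":0,"rz":-0.7,"dx":-0.12,"dy":0,"dz":0,"fingers":0.084},
    {"rx":0,"ry":0,"rz":-0.84,"dx":-0.12,"dy":0,"dz":0,"fingers":0.084},
    {"rx":0,"ry":0,"rz":-0.98,"dx":-0.12,"dy":0,"dz":0,"fingers":0.084},
    {"rx":0,"ry":0,"rz":-1.12,"dx":-0.12,"dy":0,"dz":0,"fingers":0.084},
    {"rx":0,"ry":0,"rz":-1.26,"dx":-0.12,"dy":0,"dz":0,"fingers":0.084},
    {"rx":0,"ry":0,"rz":-1.4,"dx":-0.12,"dy":0,"dz":0,"fingers":0.084},
    {"rx":0,"ry":0,"rz":-1.54,"dx":-0.12,"dy":0,"dz":0,"fingers":0.084},
    {"rx":0,"ry":0,"rz":-1.68,"dx":-0.12,"dy":0,"dz":0,"fingers":0.084},
    {"rx":0,"ry":0,"rz":-1.82,"dx":-0.12,"dy":0,"dz":0,"fingers":0.084},
    {"rx":0,"ry":0,"rz":-1.96,"dx":-0.12,"dy":0,"dz":0,"fingers":0.084},
    {"rx":0,"ry":0,"rz":-2.1,"dx":-0.12,"dy":0,"dz":0,"fingers":0.084},
    {"rx":0,"ry":0,"rz":-2.24,"dx":-0.12,"dy":0,"dz":0,"fingers":0.084},
    {"rx":0,"ry":0,"rz":-2.38,"dx":-0.12,"dy":0,"dz":0,"fingers":0.084},
    {"rx":0,"ry":0,"rz":-2.38,"dx":-0.12,"dy":0,"dz":0,"fingers":0.084}
  ]
}}

```text
time_s: 44.35
tcp_pos: [0.5497, -0.102, 0.2616]
tool_rot: [-1.775, -0.884, -0.45]
ft_force: [-0.4, 0.2, 0.1]
finger_gap: 0.0842
finger_force: 0.0
```

Run:
```python
from ik import *
st()
inc(((546,-63.3,150),down(6.7)))
```

```text
t 44.4 tcp [ 549.7 -102.   261.6] psi -13.1 tiltz [-0.11   0.92  -0.376] gap 0.0842 ff 0.0 F [-0.4  0.2  0.1] q [-42.  34.  79.  45. 120.  -1.]
d [-0.0635, 0.0622, 0.078] r [-0.4536, -1.1241, -0.6706] rows 10
```

{"name": "drive_tool", "arguments": {
  "increments": [
    {"rx":-0.0454,"ry":-0.1124,"rz":-0.0671,"dx":-0.006,"dy":0.006,"dz":0.008,"fingers":0.084},
    {"rx":-0.0907,"ry":-0.2248,"rz":-0.1341,"dx":-0.013,"dy":0.012,"dz":0.016,"fingers":0.084},
    {"rx":-0.1361,"ry":-0.3372,"rz":-0.2012,"dx":-0.019,"dy":0.019,"dz":0.023,"fingers":0.084},
    {"rx":-0.1814,"ry":-0.4496,"rz":-0.2682,"dx":-0.025,"dy":0.025,"dz":0.031,"fingers":0.084},
    {"rx":-0.2268,"ry":-0.562,"rz":-0.3353,"dx":-0.032,"dy":0.031,"dz":0.039,"fingers":0.084},
    {"rx":-0.2722,"ry":-0.6745,"rz":-0.4024,"dx":-0.038,"dy":0.037,"dz":0.047,"fingers":0.084},
    {"rx":-0.3175,"ry":-0.7869,"rz":-0.4694,"dx":-0.044,"dy":0.044,"dz":0.055,"fingers":0.084},
    {"rx":-0.3629,"ry":-0.8993,"rz":-0.5365,"dx":-0.051,"dy":0.05,"dz":0.062,"fingers":0.084},
    {"rx":-0.4082,"ry":-1.0117,"rz":-0.6035,"dx":-0.057,"dy":0.056,"dz":0.07,"fingers":0.084},
    {"rx":-0.4536,"ry":-1.1241,"rz":-0.6706,"dx":-0.0635,"dy":0.0622,"dz":0.078,"fingers":0.084},
    {"rx":-0.4536,"ry":-1.1241,"rz":-0.6706,"dx":-0.0635,"dy":0.0622,"dz":0.078,"fingers":0.084},
    {"rx":-0.4536,"ry":-1.1241,"rz":-0.6706,"dx":-0.0635,"dy":0.0622,"dz":0.078,"fingers":0.084},
    {"rx":-0.4536,"ry":-1.1241,"rz":-0.6706,"dx":-0.0635,"dy":0.0622,"dz":0.078,"fingers":0.084}
  ]
}}

```text
time_s: 45.65
tcp_pos: [0.5472, -0.0646, 0.152]
tool_rot: [2.091, 2.343, 0.0]
ft_force: [0.2, -0.9, 0.5]
finger_gap: 0.0838
finger_force: 0.0
```

Run:
```python
from ik import *
st()
inc(((546,-63.3,24),down(6.7)))
```

```text
t 45.6 tcp [547.2 -64.6 152. ] psi 6.5 tiltz [ 0.001 -0.001 -1.   ] gap 0.0838 ff 0.0 F [ 0.2 -0.9  0.5] q [-15.   6. 103.  -0.  71. -21.]
d [0.0015, -0.0012, 0.128] r [0.0012, 0.001, -0.0035] rows 3
```

{"name": "drive_tool", "arguments": {
  "increments": [
    {"rx":0.001,"ry":0.001,"rz":-0.003,"dx":0.0015,"dy":-0.0012,"dz":0.045,"fingers":0.084},
    {"rx":0.001,"ry":0.001,"rz":-0.003,"dx":0.0015,"dy":-0.0012,"dz":0.09,"fingers":0.084},
    {"rx":0.001,"ry":0.001,"rz":-0.003,"dx":0.0015,"dy":-0.0012,"dz":0.115,"fingers":0.084},
    {"rx":0.001,"ry":0.001,"rz":-0.003,"dx":0.0015,"dy":-0.0012,"dz":0.1275,"fingers":0.084},
    {"rx":0.001,"ry":0.001,"rz":-0.003,"dx":0.0015,"dy":-0.0012,"dz":0.1275,"fingers":0.084},
    {"rx":0.001,"ry":0.001,"rz":-0.003,"dx":0.0015,"dy":-0.0012,"dz":0.1275,"fingers":0.084},
    {"rx":0.001,"ry":0.001,"rz":-0.003,"dx":0.0015,"dy":-0.0012,"dz":0.1275,"fingers":0.06},
    {"rx":0.001,"ry":0.001,"rz":-0.003,"dx":0.0015,"dy":-0.0012,"dz":0.1275,"fingers":0.06},
    {"rx":0.001,"ry":0.001,"rz":-0.003,"dx":0.0015,"dy":-0.0012,"dz":0.1275,"fingers":0.06},
    {"rx":0.001,"ry":0.001,"rz":-0.003,"dx":0.0015,"dy":-0.0012,"dz":0.1275,"fingers":0.06},
    {"rx":0.001,"ry":0.001,"rz":-0.003,"dx":0.0015,"dy":-0.0012,"dz":0.1275,"fingers":0.06}
  ],
  "force": 25
}}

```text
time_s: 46.75
tcp_pos: [0.546, -0.0628, 0.0254]
tool_rot: [2.083, 2.349, -0.0]
ft_force: [-2.3, -0.3, 6.0]
finger_gap: 0.068
finger_force: 25.0
```

{"name": "drive_tool", "arguments": {
  "increments": [
    {"rx":0,"ry":0,"rz":0,"dx":0,"dy":0,"dz":-0.005,"fingers":0.06},
    {"rx":0,"ry":0,"rz":0,"dx":0,"dy":0,"dz":-0.01,"fingers":0.06},
    {"rx":0,"ry":0,"rz":0,"dx":0,"dy":0,"dz":-0.02,"fingers":0.06},
    {"rx":0,"ry":0,"rz":0,"dx":0,"dy":0,"dz":-0.04,"fingers":0.06},
    {"rx":0,"ry":0,"rz":0,"dx":0,"dy":0,"dz":-0.08,"fingers":0.06},
    {"rx":0,"ry":0,"rz":0,"dx":0,"dy":0,"dz":-0.125,"fingers":0.06},
    {"rx":0,"ry":0,"rz":0,"dx":0,"dy":0,"dz":-0.125,"fingers":0.06},
    {"rx":0,"ry":0,"rz":0,"dx":0,"dy":0,"dz":-0.125,"fingers":0.06}
  ]
}}

```text
time_s: 47.55
tcp_pos: [0.5464, -0.0627, 0.1511]
tool_rot: [2.082, 2.347, 0.002]
ft_force: [-0.4, 0.4, -3.5]
finger_gap: 0.0676
finger_force: 25.0
```

Run:
```python
from ik import *
st()
D=down(86.3)
# place: drawer, a bit like orange start
inc(((566,321,151),D),((566,321,26),D))
s=read_camera("scene"); cv2.imwrite("pics/m10.png",cv2.resize(s["pixels"][200:330,220:420],(700,455),interpolation=cv2.INTER_CUBIC))
```

```text
t 47.5 tcp [546.4 -62.7 151.1] psi 6.9 tiltz [ 0.004 -0.002 -1.   ] gap 0.0676 ff 25.0 F [-0.4  0.4 -3.5] q [-15.   6. 103.  -0.  71. -22.]
d [0.3786, 0.0653, -0.0006] r [0.0015, 0.0046, -1.3865] rows 10
d [0.3789, 0.0648, 0.1244] r [0.0015, 0.0046, -1.3865] rows 10
```

View pics/m10.png

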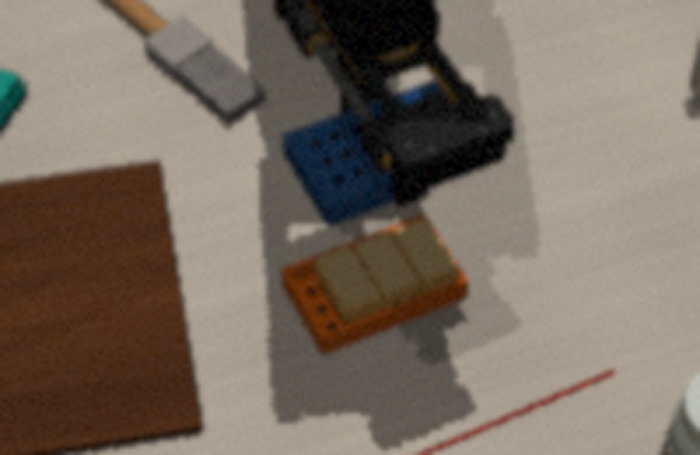

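Picture 10 shows all three rusks pale side up in the orange tray, and the blue tray lifted empty. Now carry it to the drawer.

{"name": "drive_tool", "arguments": {
  "increments": [
    {"rx":0,"ry":0.004,"rz":-0.08,"dx":0.02,"dy":0,"dz":-0.004,"fingers":0.06},
    {"rx":0,"ry":0.004,"rz":-0.2,"dx":0.05,"dy":0,"dz":-0.005,"fingers":0.06},
    {"rx":0,"ry":0.004,"rz":-0.34,"dx":0.09,"dy":0,"dz":-0.005,"fingers":0.06},
    {"rx":0,"ry":0.004,"rz":-0.48,"dx":0.13,"dy":0,"dz":-0.005,"fingers":0.06},
    {"rx":0,"ry":0.004,"rz":-0.62,"dx":0.17,"dy":0.01,"dz":-0.005,"fingers":0.06},
    {"rx":0,"ry":0.004,"rz":-0.76,"dx":0.21,"dy":0.02,"dz":-0.005,"fingers":0.06},
    {"rx":0,"ry":0.004,"rz":-0.9,"dx":0.25,"dy":0.03,"dz":-0.005,"fingers":0.06},
    {"rx":0,"ry":0.004,"rz":-1.04,"dx":0.29,"dy":0.04,"dz":-0.005,"fingers":0.06},
    {"rx":0,"ry":0.004,"rz":-1.18,"dx":0.33,"dy":0.055,"dz":-0.005,"fingers":0.06},
    {"rx":0.001,"ry":0.004,"rz":-1.32,"dx":0.365,"dy":0.065,"dz":-0.003,"fingers":0.06},
    {"rx":0.001,"ry":0.0046,"rz":-1.3865,"dx":0.3786,"dy":0.0653,"dz":0,"fingers":0.06},
    {"rx":0.001,"ry":0.0046,"rz":-1.3865,"dx":0.3786,"dy":0.0653,"dz":0,"fingers":0.06},
    {"rx":0.001,"ry":0.0046,"rz":-1.3865,"dx":0.3786,"dy":0.0653,"dz":0,"fingers":0.06},
    {"rx":0.001,"ry":0.0046,"rz":-1.3865,"dx":0.3786,"dy":0.0653,"dz":0,"fingers":0.06}
  ]
}}

```text
time_s: 49.0
tcp_pos: [0.5645, 0.3199, 0.1477]
tool_rot: [-0.105, -3.135, 0.0]
ft_force: [0.4, -0.6, -2.8]
finger_gap: 0.0678
finger_force: 25.0
```

Run:
```python
from ik import *
st()
D=down(86.3)
inc(((564,322,60),D),((564,322,27),D))
```

```text
t 49.0 tcp [564.5 319.9 147.7] psi 86.2 tiltz [-0.005  0.    -1.   ] gap 0.0678 ff 25.0 F [ 0.4 -0.6 -2.8] q [ 23.  19.  87.   0.  73. -64.]
d [0.0002, 0.0021, 0.0877] r [-0.0003, -0.005, -0.0023] rows 2
d [0.0001, 0.0021, 0.1207] r [-0.0003, -0.005, -0.0023] rows 3
```

{"name": "drive_tool", "arguments": {
  "increments": [
    {"rx":0,"ry":-0.005,"rz":-0.002,"dx":0,"dy":0.002,"dz":0.04,"fingers":0.06},
    {"rx":0,"ry":-0.005,"rz":-0.002,"dx":0,"dy":0.002,"dz":0.08,"fingers":0.06},
    {"rx":0,"ry":-0.005,"rz":-0.002,"dx":0,"dy":0.002,"dz":0.105,"fingers":0.06},
    {"rx":0,"ry":-0.005,"rz":-0.002,"dx":0,"dy":0.002,"dz":0.118,"fingers":0.06},
    {"rx":0,"ry":-0.005,"rz":-0.002,"dx":0,"dy":0.002,"dz":0.121,"fingers":0.06},
    {"rx":0,"ry":-0.005,"rz":-0.002,"dx":0,"dy":0.002,"dz":0.121,"fingers":0.06},
    {"rx":0,"ry":-0.005,"rz":-0.002,"dx":0,"dy":0.002,"dz":0.121,"fingers":0.06}
  ]
}}

```text
time_s: 49.7
tcp_pos: [0.5662, 0.3237, 0.0298]
tool_rot: [0.099, 3.135, 0.004]
ft_force: [0.4, -0.4, -2.7]
finger_gap: 0.0674
finger_force: 25.0
```

{"name": "drive_tool", "arguments": {
  "increments": [
    {"rx":0,"ry":0,"rz":0,"dx":0,"dy":0,"dz":0,"fingers":0.084},
    {"rx":0,"ry":0,"rz":0,"dx":0,"dy":0,"dz":0,"fingers":0.084},
    {"rx":0,"ry":0,"rz":0,"dx":0,"dy":0,"dz":0,"fingers":0.084},
    {"rx":0,"ry":0,"rz":0,"dx":0,"dy":0,"dz":-0.04,"fingers":0.084},
    {"rx":0,"ry":0,"rz":0,"dx":0,"dy":0,"dz":-0.085,"fingers":0.084},
    {"rx":0,"ry":0,"rz":0,"dx":0,"dy":0,"dz":-0.125,"fingers":0.084},
    {"rx":0,"ry":0,"rz":0.5,"dx":0,"dy":-0.15,"dz":-0.125,"fingers":0.084},
    {"rx":0,"ry":0,"rz":0.5,"dx":0,"dy":-0.15,"dz":-0.125,"fingers":0.084},
    {"rx":0,"ry":0,"rz":0.5,"dx":0,"dy":-0.15,"dz":-0.125,"fingers":0.084},
    {"rx":0,"ry":0,"rz":0.5,"dx":0.08,"dy":-0.15,"dz":-0.125,"fingers":0.084},
    {"rx":0,"ry":0,"rz":0.5,"dx":0.08,"dy":-0.15,"dz":-0.125,"fingers":0.084},
    {"rx":0,"ry":0,"rz":0.5,"dx":0.08,"dy":-0.15,"dz":-0.125,"fingers":0.084}
  ]
}}

```text
time_s: 50.9
tcp_pos: [0.472, 0.1782, 0.1522]
tool_rot: [-0.872, -3.017, -0.001]
ft_force: [0.5, -0.2, 0.4]
finger_gap: 0.0839
finger_force: 0.0
```

Run:
```python
from ik import *
st()
for n in("top","scene"):
    c=read_camera(n); print(n,"drawer",[b for b in bumps(c,(.44,.66,.25,.40),.033,.052,.043,100)])
    for b in bumps(c,(.47,.62,-.14,.05),.006,.06,.021): print(n,"tray",b)
    cv2.imwrite(f"pics/{n}11.png",c["pixels"])
c=read_camera("top"); h=cv2.cvtColor(c["pixels"],cv2.COLOR_BGR2HSV)
pts=[]
for x in range(268,362,3):
    col=np.clip(h[144:168,x,1].astype(float)-40,0,None); pts.append((x,144+(col*np.arange(24)).sum()/max(col.sum(),1e-6)))
w=plane(c,pts,0)[:,:2]*1000; k=np.polyfit(w[:,1],w[:,0],1); r=w[:,0]-np.polyval(k,w[:,1]); g=abs(r)<2; k=np.polyfit(w[g,1],w[g,0],1); print("line x=",k,"res",r[g].std(),g.sum(),"yaw",90-np.degrees(np.arctan(k[0])), w[[0,-1]].round(1).tolist())
```

```text
t 50.9 tcp [472.  178.2 152.2] psi 57.8 tiltz [-0.     0.001 -1.   ] gap 0.0839 ff 0.0 F [ 0.5 -0.2  0.4] q [ 12.  -0. 109.   0.  71. -46.]
top drawer [{'mean': [603.5, 323.7], 'rect': [598.8, 319.3, 72.5, 45.8], 'yaw': 89.7, 'pca': np.float64(104.1), 'z': 0.0428}]
top tray {'mean': [544.8, -65.5], 'rect': [544.8, -65.4, 116.0, 69.0], 'yaw': -83.2, 'pca': np.float64(96.9), 'z': 0.0291}
scene drawer [{'mean': [550.3, 321.2], 'rect': [549.5, 321.8, 86.6, 73.5], 'yaw': -3.8, 'pca': np.float64(172.6), 'z': 0.0425}, {'mean': [472.3, 331.3], 'rect': [472.0, 333.2, 138.3, 20.9], 'yaw': 87.0, 'pca': np.float64(86.7), 'z': 0.043}]
scene tray {'mean': [549.4, -67.7], 'rect': [549.8, -67.8, 122.6, 79.1], 'yaw': -83.3, 'pca': np.float64(97.7), 'z': 0.0277}
line x= [-1.20979030e-01  6.73183315e+02] res 0.2799315725278657 32 yaw 96.89806500609613 [[665.2, 65.8], [689.1, -142.3]]
```

Blue tray lies flat in the drawer (top at 42.5 mm). Approach the orange tray for the slide.

Run:
```python
from ik import *
A=down(6.8)
inc(((500,60,150),A),((546,-65,120),A),((546,-65,5),A))
```

```text
d [-0.0832, -0.088, 0.0035] r [0.0046, 0.0013, 0.8899] rows 6
d [-0.1887, -0.1693, 0.0335] r [0.0046, 0.0013, 0.8899] rows 6
d [-0.1883, -0.1697, 0.1485] r [0.0046, 0.0013, 0.8899] rows 6
```

{"name": "drive_tool", "arguments": {
  "increments": [
    {"rx":0,"ry":0,"rz":0.3,"dx":-0.04,"dy":-0.04,"dz":0,"fingers":0.084},
    {"rx":0,"ry":0,"rz":0.6,"dx":-0.08,"dy":-0.08,"dz":0,"fingers":0.084},
    {"rx":0,"ry":0,"rz":0.89,"dx":-0.15,"dy":-0.14,"dz":0.02,"fingers":0.084},
    {"rx":0,"ry":0,"rz":0.89,"dx":-0.1887,"dy":-0.1693,"dz":0.0335,"fingers":0.084},
    {"rx":0,"ry":0,"rz":0.89,"dx":-0.1887,"dy":-0.1693,"dz":0.0335,"fingers":0.084},
    {"rx":0,"ry":0,"rz":0.89,"dx":-0.1887,"dy":-0.1693,"dz":0.0335,"fingers":0.084},
    {"rx":0,"ry":0,"rz":0.89,"dx":-0.1887,"dy":-0.1693,"dz":0.0335,"fingers":0.084},
    {"rx":0,"ry":0,"rz":0.89,"dx":-0.1887,"dy":-0.1693,"dz":0.0335,"fingers":0.084},
    {"rx":0,"ry":0,"rz":0.89,"dx":-0.1887,"dy":-0.1693,"dz":0.0335,"fingers":0.084},
    {"rx":0,"ry":0,"rz":0.89,"dx":-0.1887,"dy":-0.1693,"dz":0.0335,"fingers":0.084},
    {"rx":0,"ry":0,"rz":0.89,"dx":-0.1887,"dy":-0.1693,"dz":0.0335,"fingers":0.084},
    {"rx":0,"ry":0,"rz":0.89,"dx":-0.1887,"dy":-0.1693,"dz":0.0335,"fingers":0.084}
  ]
}}

```text
time_s: 52.25
tcp_pos: [0.5447, -0.0647, 0.1193]
tool_rot: [2.084, 2.35, 0.003]
ft_force: [-0.4, -1.0, 0.8]
finger_gap: 0.0837
finger_force: 0.0
```

Run:
```python
from ik import *
st(); A=down(6.8)
inc(((546,-65,5),A))
```

```text
t 52.2 tcp [544.7 -64.7 119.3] psi 6.9 tiltz [ 0.002  0.001 -1.   ] gap 0.0837 ff 0.0 F [-0.4 -1.   0.8] q [-15.   8. 105.   0.  68. -22.]
d [-0.0005, 0.0009, 0.1143] r [0.0024, -0.0005, 0.0011] rows 3
```

{"name": "drive_tool", "arguments": {
  "increments": [
    {"rx":0.002,"ry":0,"rz":0,"dx":0,"dy":0.001,"dz":0.045,"fingers":0.084},
    {"rx":0.002,"ry":0,"rz":0,"dx":0,"dy":0.001,"dz":0.085,"fingers":0.084},
    {"rx":0.002,"ry":0,"rz":0,"dx":0,"dy":0.001,"dz":0.105,"fingers":0.084},
    {"rx":0.002,"ry":0,"rz":0,"dx":0,"dy":0.001,"dz":0.1145,"fingers":0.084},
    {"rx":0.002,"ry":0,"rz":0,"dx":0,"dy":0.001,"dz":0.1145,"fingers":0.084},
    {"rx":0.002,"ry":0,"rz":0,"dx":0,"dy":0.001,"dz":0.1145,"fingers":0.062},
    {"rx":0.002,"ry":0,"rz":0,"dx":0,"dy":0.001,"dz":0.1145,"fingers":0.062},
    {"rx":0.002,"ry":0,"rz":0,"dx":0,"dy":0.001,"dz":0.1145,"fingers":0.062},
    {"rx":0.002,"ry":0,"rz":0,"dx":0,"dy":0.001,"dz":0.1145,"fingers":0.062},
    {"rx":0.002,"ry":0,"rz":0,"dx":0,"dy":0.001,"dz":0.1145,"fingers":0.062}
  ],
  "force": 4
}}

```text
time_s: 53.25
tcp_pos: [0.5466, -0.0654, 0.0059]
tool_rot: [2.086, 2.348, 0.002]
ft_force: [-2.8, -1.0, 5.8]
finger_gap: 0.0683
finger_force: 4.0
```

{"name": "drive_tool", "arguments": {
  "increments": [
    {"rx":0,"ry":0,"rz":0,"dx":0,"dy":0.004,"dz":0,"fingers":0.062},
    {"rx":0,"ry":0,"rz":0,"dx":0.001,"dy":0.01,"dz":0,"fingers":0.062},
    {"rx":0,"ry":0,"rz":0,"dx":0.002,"dy":0.017,"dz":0,"fingers":0.062},
    {"rx":0,"ry":0,"rz":0,"dx":0.003,"dy":0.024,"dz":0,"fingers":0.062},
    {"rx":0,"ry":0,"rz":0,"dx":0.004,"dy":0.031,"dz":0,"fingers":0.062},
    {"rx":0,"ry":0,"rz":0,"dx":0.005,"dy":0.038,"dz":0,"fingers":0.062},
    {"rx":0,"ry":0,"rz":0,"dx":0.006,"dy":0.045,"dz":0,"fingers":0.062},
    {"rx":0,"ry":0,"rz":0,"dx":0.007,"dy":0.052,"dz":0,"fingers":0.062},
    {"rx":0,"ry":0,"rz":0,"dx":0.008,"dy":0.059,"dz":0,"fingers":0.062},
    {"rx":0,"ry":0,"rz":0,"dx":0.008,"dy":0.066,"dz":0,"fingers":0.062},
    {"rx":0,"ry":0,"rz":0,"dx":0.008,"dy":0.073,"dz":0,"fingers":0.062},
    {"rx":0,"ry":0,"rz":0,"dx":0.008,"dy":0.08,"dz":0,"fingers":0.062},
    {"rx":0,"ry":0,"rz":0,"dx":0.008,"dy":0.086,"dz":0,"fingers":0.062},
    {"rx":0,"ry":0,"rz":0,"dx":0.008,"dy":0.09,"dz":0,"fingers":0.062},
    {"rx":0,"ry":0,"rz":0,"dx":0.008,"dy":0.09,"dz":0,"fingers":0.062},
    {"rx":0,"ry":0,"rz":0,"dx":0.008,"dy":0.09,"dz":0,"fingers":0.062}
  ]
}}

```text
time_s: 54.85
tcp_pos: [0.6351, -0.0465, 0.0049]
tool_rot: [2.086, 2.348, 0.003]
ft_force: [1.0, 0.1, 2.3]
finger_gap: 0.0683
finger_force: 4.0
```

Run:
```python
from ik import *
st()
for n in("top","scene"):
    c=read_camera(n); m=cv2.inRange(cv2.cvtColor(c["pixels"],cv2.COLOR_BGR2HSV),(3,150,60),(16,255,255)); cv2.imwrite(f"pics/{n}12.png",c["pixels"])
c=read_camera("scene")
cv2.imwrite("pics/m12.png",cv2.resize(c["pixels"][230:370,230:430],(800,560),interpolation=cv2.INTER_CUBIC))
```

```text
t 54.9 tcp [635.1 -46.5   4.9] psi 6.8 tiltz [ 0.002  0.001 -1.   ] gap 0.0683 ff 4.0 F [1.  0.1 2.3] q [-11.  28.  94.   0.  59. -18.]
```

View pics/m12.png

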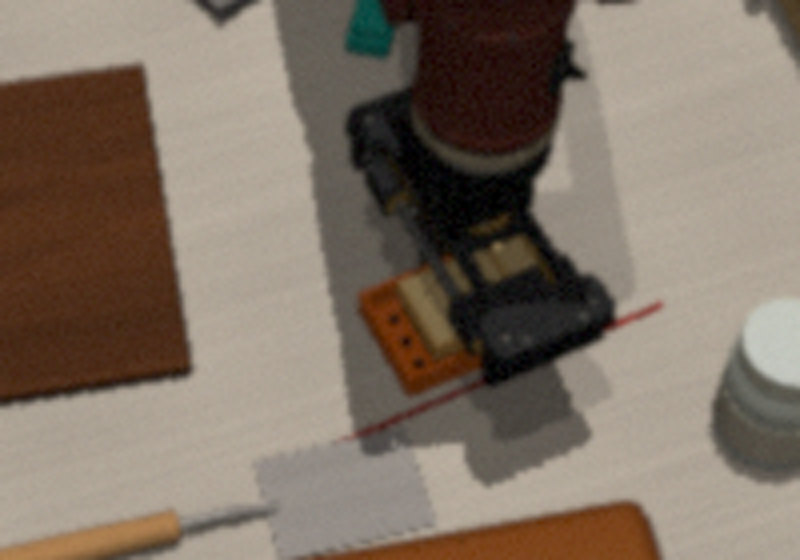

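The fingers hold the tray square, about 1 cm short of the line, with the rusks in place. I'll measure the gap numerically in the scene view, where wall foot and line are both at z = 0.

```bash
cat > gap.py <<'E'
from ik import *
n=np.array([.9928,.1201]);t=np.array([-.1201,.9928])
def prof(c,ys,fine=.5):
    P0=np.array([678.3,-50.])
    s=np.arange(-25,12,fine)
    for y in ys:
        w=P0+t*(y+50)+s[:,None]*n
        uv=project(c,np.c_[w/1000,np.zeros(len(w))]).astype(np.float32)
        px=cv2.remap(c["pixels"],uv[:,:1],uv[:,1:],cv2.INTER_CUBIC)[:,0].astype(float)
        b,g,r=px.T; red=r-(b+g)/2; orng=(r-b)
        rg=g-b   # orange: g>b strongly ; red line: g~b
        # edge: half-level crossing of g-b from tray (high) to bench
        lv=rg[:8].mean()/2; i=np.nonzero(rg>lv)[0].max()
        rl=np.where(s>s[i]+2.5,red,0); k=rl>rl.max()*.5; L=(s[k]*rl[k]).sum()/rl[k].sum()
        print("y",y,"edge",round(s[i],1),"line",round(L,1),"peak",round(rl.max()),"gap edge->line centre",round(L-s[i],1),"lv",round(lv))
E
python3 - <<'E'
from gap import *
c=read_camera("scene")
prof(c,[-98,-94,-90,-86,-82,0,4,8])
E
```

```text
y -98 edge 11.5 line nan peak 0 gap edge->line centre nan lv 7
y -94 edge -11.0 line -0.5 peak 38 gap edge->line centre 10.5 lv 16
y -90 edge -11.0 line -0.7 peak 37 gap edge->line centre 10.3 lv 17
y -86 edge -12.5 line -2.0 peak 33 gap edge->line centre 10.5 lv 18
y -82 edge -11.0 line -0.5 peak 34 gap edge->line centre 10.5 lv 14
y 0 edge 11.5 line nan peak 0 gap edge->line centre nan lv 0
y 4 edge 11.5 line nan peak 0 gap edge->line centre nan lv 1
y 8 edge 11.5 line nan peak 0 gap edge->line centre nan lv -1gap.py:14: RuntimeWarning: invalid value encountered in scalar divide
  rl=np.where(s>s[i]+2.5,red,0); k=rl>rl.max()*.5; L=(s[k]*rl[k]).sum()/rl[k].sum()
```

{"name": "drive_tool", "arguments": {
  "increments": [
    {"rx":0,"ry":0,"rz":0,"dx":0,"dy":0.003,"dz":0,"fingers":0.062},
    {"rx":0,"ry":0,"rz":-0.001,"dx":0,"dy":0.006,"dz":0,"fingers":0.062},
    {"rx":0,"ry":0,"rz":-0.002,"dx":0,"dy":0.008,"dz":0,"fingers":0.062},
    {"rx":0,"ry":0,"rz":-0.002,"dx":0,"dy":0.0096,"dz":0,"fingers":0.062},
    {"rx":0,"ry":0,"rz":-0.002,"dx":0,"dy":0.0096,"dz":0,"fingers":0.062},
    {"rx":0,"ry":0,"rz":-0.002,"dx":0,"dy":0.0096,"dz":0,"fingers":0.062}
  ]
}}

```text
time_s: 55.65
tcp_pos: [0.6427, -0.0454, 0.0041]
tool_rot: [-2.082, -2.349, 0.002]
ft_force: [-4.5, 0.7, 4.6]
finger_gap: 0.0678
finger_force: 4.0
```

Run:
```python
from ik import *
st()
```

```text
t 55.6 tcp [642.7 -45.4   4.1] psi 6.9 tiltz [-0.003  0.001 -1.   ] gap 0.0678 ff 4.0 F [-4.5  0.7  4.6] q [-11.  29.  92.   0.  59. -18.]
```

{"name": "drive_tool", "arguments": {
  "increments": [
    {"rx":0,"ry":0,"rz":0,"dx":0,"dy":0,"dz":0,"fingers":0.078},
    {"rx":0,"ry":0,"rz":0,"dx":0,"dy":0,"dz":0,"fingers":0.082},
    {"rx":0,"ry":0,"rz":0,"dx":0,"dy":0,"dz":0,"fingers":0.082},
    {"rx":0,"ry":0,"rz":0,"dx":0,"dy":0,"dz":-0.04,"fingers":0.082},
    {"rx":0,"ry":0,"rz":0,"dx":0,"dy":0,"dz":-0.09,"fingers":0.082},
    {"rx":0,"ry":0,"rz":0,"dx":0,"dy":0,"dz":-0.12,"fingers":0.082},
    {"rx":0,"ry":0,"rz":0,"dx":0,"dy":-0.2,"dz":-0.12,"fingers":0.082},
    {"rx":0,"ry":0,"rz":0,"dx":0,"dy":-0.2,"dz":-0.12,"fingers":0.082},
    {"rx":0,"ry":0,"rz":0,"dx":0,"dy":-0.2,"dz":-0.12,"fingers":0.082},
    {"rx":0,"ry":0,"rz":0,"dx":0,"dy":-0.2,"dz":-0.12,"fingers":0.082},
    {"rx":0,"ry":0,"rz":0,"dx":0,"dy":-0.2,"dz":-0.12,"fingers":0.082}
  ]
}}

```text
time_s: 56.75
tcp_pos: [0.4376, -0.0681, 0.1215]
tool_rot: [-2.08, -2.344, 0.005]
ft_force: [0.4, -0.2, -0.8]
finger_gap: 0.082
finger_force: 0.0
```

Run:
```python
from gap import *
st()
c=read_camera("top"); w=world(c)
for b in bumps(c,(.58,.72,-.13,.05),.007,.045,.021): 
    print("top tray",b); x,y=b["mean"]; print("far edge to line centre (top)",(673.18-.12098*y-x)*.9928-34)
c=read_camera("scene"); prof(c,[-96,-90,-84,-78,-70,-60,-50,-40,-30,-20,-10,0,4])
for b in bumps(c,(.58,.72,-.13,.05),.007,.045,.021): print("scene",b)
for z in bumps(read_camera("scene"),(.58,.72,-.13,.05),.026,.045,.031): print("rusks",z)
```

```text
t 56.8 tcp [437.6 -68.1 121.5] psi 6.8 tiltz [-0.008  0.003 -1.   ] gap 0.082 ff 0.0 F [ 0.4 -0.2 -0.8] q [-19.  -7. 119.  -0.  68. -26.]
top tray {'mean': [642.1, -45.2], 'rect': [641.9, -45.2, 116.1, 70.8], 'yaw': -83.0, 'pca': np.float64(96.9), 'z': 0.0292}
far edge to line centre (top) 2.2851482687999365
y -96 edge 11.5 line nan peak 0 gap edge->line centre nan lv 10
y -90 edge -9.5 line -2.4 peak 68 gap edge->line centre 7.1 lv 33
y -84 edge -4.5 line 0.2 peak 59 gap edge->line centre 4.7 lv 24
y -78 edge -2.5 line 2.2 peak 42 gap edge->line centre 4.7 lv 18
y -70 edge 8.5 line 11.5 peak 16 gap edge->line centre 3.0 lv 15
y -60 edge -4.0 line 1.0 peak 45 gap edge->line centre 5.0 lv 19
y -50 edge -2.5 line 1.3 peak 45 gap edge->line centre 3.8 lv 18
y -40 edge 11.5 line nan peak 0 gap edge->line centre nan lv 15
y -30 edge -2.5 line 2.2 peak 36 gap edge->line centre 4.7 lv 19
y -20 edge -2.0 line 2.1 peak 42 gap edge->line centre 4.1 lv 19
y -10 edge -2.5 line 2.6 peak 35 gap edge->line centre 5.1 lv 18
y 0 edge -4.5 line 0.0 peak 59 gap edge->line centre 4.5 lv 22
y 4 edge -3.0 line 1.3 peak 52 gap edge->line centre 4.3 lv 20
scene {'mean': [646.2, -47.6], 'rect': [646.4, -46.9, 120.1, 77.1], 'yaw': -82.7, 'pca': np.float64(97.0), 'z': 0.0282}
rusks {'mean': [644.0, -38.2], 'rect': [644.4, -37.6, 91.6, 55.9], 'yaw': -83.9, 'pca': np.float64(96.0), 'z': 0.031}gap.py:14: RuntimeWarning: invalid value encountered in scalar divide
  rl=np.where(s>s[i]+2.5,red,0); k=rl>rl.max()*.5; L=(s[k]*rl[k]).sum()/rl[k].sum()
```

```bash
cat > gap2.py <<'E'
from gap import *
def edge(c,z,s0,s1,ys,chan):
    P0=np.array([673.18+.12098*50,-50.]); s=np.arange(s0,s1,.25); out=[]
    for y in ys:
        w=P0+t*(y+50)+s[:,None]*n; uv=project(c,np.c_[w/1000,np.full(len(w),z)]).astype(np.float32)
        px=cv2.remap(c["pixels"],uv[:,:1],uv[:,1:],cv2.INTER_LINEAR)[:,0].astype(float); v=chan(px)
        k=int(len(v)*.3); a,b=np.median(v[:k]),np.median(v[-k:]); i=np.nonzero((v-(a+b)/2)*(a-b)>0)[0].max(); out.append(s[i])
    return np.array(out)
def line(c,ys):
    P0=np.array([678.3,-50.]); s=np.arange(-8,9,.25); out=[]
    for y in ys:
        w=P0+t*(y+50)+s[:,None]*n; uv=project(c,np.c_[w/1000,np.zeros(len(w))]).astype(np.float32)
        px=cv2.remap(c["pixels"],uv[:,:1],uv[:,1:],cv2.INTER_LINEAR)[:,0].astype(float); v=px[:,2]-px[:,1]; v=np.clip(v-np.median(v)-8,0,None); out.append((s*v).sum()/max(v.sum(),1e-6))
    return np.array(out)
sat=lambda p:p.max(1)-p.min(1)
def report():
    c=read_camera("top"); e=edge(c,.021,-12,10,range(-95,6,8),sat); ne=edge(c,.021,-60,-85,range(-95,6,8),sat)
    print("top far edge vs line centre",e.round(1),"med",np.median(e)); print("near edge+68",(ne+68).round(1),np.median(ne)+68)
    s=read_camera("scene"); gb=lambda p:p[:,1]-p[:,0]
    print("scene foot",(q:=edge(s,0,-10,8,range(-95,6,8),gb)).round(1),np.median(q))
    print("scene line (visible left part)",(l:=line(s,range(18,60,6))).round(1),np.median(l))
if __name__=="__main__": report()
E
python3 gap2.py
```

```text
Traceback (most recent call last):
  File "gap2.py", line 22, in <module>
    if __name__=="__main__": report()
                             ~~~~~~^^
  File "gap2.py", line 17, in report
    c=read_camera("top"); e=edge(c,.021,-12,10,range(-95,6,8),sat); ne=edge(c,.021,-60,-85,range(-95,6,8),sat)
                                                                       ~~~~^^^^^^^^^^^^^^^^^^^^^^^^^^^^^^^^^^^
  File "gap2.py", line 6, in edge
    px=cv2.remap(c["pixels"],uv[:,:1],uv[:,1:],cv2.INTER_LINEAR)[:,0].astype(float); v=chan(px)
       ~~~~~~~~~^^^^^^^^^^^^^^^^^^^^^^^^^^^^^^^^^^^^^^^^^^^^^^^^
cv2.error: OpenCV(4.12.0) /io/opencv/modules/imgproc/src/imgwarp.cpp:1703: error: (-215:Assertion failed) !_map1.empty() in function 'remap'
```

```bash
sed -i 's/s=np.arange(s0,s1,.25); out/s=np.arange(s0,s1,.25*np.sign(s1-s0)); out/' gap2.py; python3 gap2.py
```

```text
top far edge vs line centre [-1.8 -1.5 -0.5  1.   0.8  1.   0.5  0.8  1.2  1.   0.2  1.2  1. ] med 0.75
near edge+68 [-2.  -2.2 -2.2 -2.5 -2.8 -2.5 -2.5 -2.2 -2.8 -2.5 -2.2 -2.5 -2.2] -2.5
scene foot [-3.2 -4.8 -4.8 -5.5 -5.2 -4.2 -5.2 -4.2 -4.5 -4.  -3.2 -4.5 -3.5] -4.5
scene line (visible left part) [-1.5 -0.2 -0.7 -0.2 -0.3 -0.6 -0.4] -0.4052975326560232
```

Run:
```python
from gap2 import *
st(); A=down(6.9)
inc(((643.5,-45.3,120),A),((643.5,-45.3,5),A))
```

```text
t 57.0 tcp [447.  -69.7 125.2] psi 6.9 tiltz [ 0.002  0.    -1.   ] gap 0.0817 ff 0.0 F [ 0.3  0.3 -0.1] q [-19.  -6. 118.   0.  68. -26.]
d [0.0006, 0.198, 0.0055] r [0.0015, -0.0, 0.0001] rows 4
d [0.0006, 0.1978, 0.1205] r [0.0015, -0.0, 0.0001] rows 5
```

{"name": "drive_tool", "arguments": {
  "increments": [
    {"rx":0.0015,"ry":0,"rz":0,"dx":0.0006,"dy":0.06,"dz":0,"fingers":0.083},
    {"rx":0.0015,"ry":0,"rz":0,"dx":0.0006,"dy":0.12,"dz":0.005,"fingers":0.083},
    {"rx":0.0015,"ry":0,"rz":0,"dx":0.0006,"dy":0.17,"dz":0.005,"fingers":0.083},
    {"rx":0.0015,"ry":0,"rz":0,"dx":0.0006,"dy":0.198,"dz":0.005,"fingers":0.083},
    {"rx":0.0015,"ry":0,"rz":0,"dx":0.0006,"dy":0.198,"dz":0.005,"fingers":0.083},
    {"rx":0.0015,"ry":0,"rz":0,"dx":0.0006,"dy":0.198,"dz":0.005,"fingers":0.083},
    {"rx":0.0015,"ry":0,"rz":0,"dx":0.0006,"dy":0.198,"dz":0.045,"fingers":0.083},
    {"rx":0.0015,"ry":0,"rz":0,"dx":0.0006,"dy":0.198,"dz":0.085,"fingers":0.083},
    {"rx":0.0015,"ry":0,"rz":0,"dx":0.0006,"dy":0.198,"dz":0.11,"fingers":0.083},
    {"rx":0.0015,"ry":0,"rz":0,"dx":0.0006,"dy":0.198,"dz":0.1205,"fingers":0.083},
    {"rx":0.0015,"ry":0,"rz":0,"dx":0.0006,"dy":0.198,"dz":0.1205,"fingers":0.083},
    {"rx":0.0015,"ry":0,"rz":0,"dx":0.0006,"dy":0.198,"dz":0.1205,"fingers":0.083},
    {"rx":0.0015,"ry":0,"rz":0,"dx":0.0006,"dy":0.198,"dz":0.1205,"fingers":0.083},
    {"rx":0.0015,"ry":0,"rz":0,"dx":0.0006,"dy":0.198,"dz":0.1205,"fingers":0.083}
  ]
}}

```text
time_s: 58.45
tcp_pos: [0.643, -0.0453, 0.0058]
tool_rot: [2.083, 2.35, 0.001]
ft_force: [-1.1, -0.2, -0.5]
finger_gap: 0.0827
finger_force: 0.0
```

Run:
```python
from gap2 import *
st(); A=down(6.9)
inc(((643.5,-45.3,5),A))
```

```text
t 58.5 tcp [643.  -45.3   5.8] psi 6.9 tiltz [ 0.001 -0.    -1.   ] gap 0.0827 ff 0.0 F [-1.1 -0.2 -0.5] q [-11.  28.  92.   0.  59. -18.]
d [-0.0001, 0.0005, 0.0008] r [0.0011, 0.0002, -0.0002] rows 1
```

{"name": "drive_tool", "arguments": {
  "increments": [
    {"rx":0,"ry":0,"rz":0,"dx":0,"dy":0,"dz":0,"fingers":0.062},
    {"rx":0,"ry":0,"rz":0,"dx":0,"dy":0,"dz":0,"fingers":0.062},
    {"rx":0,"ry":0,"rz":0,"dx":0,"dy":0,"dz":0,"fingers":0.062},
    {"rx":0,"ry":0,"rz":0,"dx":0,"dy":0,"dz":0,"fingers":0.062},
    {"rx":0,"ry":0,"rz":0,"dx":0,"dy":0.0006,"dz":0,"fingers":0.062},
    {"rx":0,"ry":0,"rz":0,"dx":0,"dy":0.0012,"dz":0,"fingers":0.062},
    {"rx":0,"ry":0,"rz":0,"dx":0,"dy":0.0018,"dz":0,"fingers":0.062},
    {"rx":0,"ry":0,"rz":0,"dx":0,"dy":0.0018,"dz":0,"fingers":0.062},
    {"rx":0,"ry":0,"rz":0,"dx":0,"dy":0.0018,"dz":0,"fingers":0.062},
    {"rx":0,"ry":0,"rz":0,"dx":0,"dy":0.0018,"dz":0,"fingers":0.062}
  ],
  "force": 4
}}

```text
time_s: 59.45
tcp_pos: [0.6426, -0.0449, 0.004]
tool_rot: [-2.082, -2.348, 0.004]
ft_force: [-4.6, -0.3, 6.1]
finger_gap: 0.0677
finger_force: 4.0
```

Run:
```python
from gap2 import *
st();
```

```text
t 59.5 tcp [642.6 -44.9   4. ] psi 6.9 tiltz [-0.004  0.    -1.   ] gap 0.0677 ff 4.0 F [-4.6 -0.3  6.1] q [-11.  29.  92.  -0.  59. -18.]
```

{"name": "drive_tool", "arguments": {
  "increments": [
    {"rx":0,"ry":0,"rz":0,"dx":0,"dy":0.0008,"dz":-0.001,"fingers":0.062},
    {"rx":0,"ry":0,"rz":0,"dx":0,"dy":0.0016,"dz":-0.001,"fingers":0.062},
    {"rx":0,"ry":0,"rz":0,"dx":0,"dy":0.002,"dz":-0.001,"fingers":0.062},
    {"rx":0,"ry":0,"rz":0,"dx":0,"dy":0.002,"dz":-0.001,"fingers":0.062},
    {"rx":0,"ry":0,"rz":0,"dx":0,"dy":0.002,"dz":-0.001,"fingers":0.062}
  ]
}}

```text
time_s: 59.95
tcp_pos: [0.6453, -0.0445, 0.0045]
tool_rot: [-2.083, -2.349, 0.001]
ft_force: [0.4, 0.8, -3.2]
finger_gap: 0.0681
finger_force: 4.0
```

Run:
```python
from gap2 import *
st(); st()
```

```text
t 60.0 tcp [645.3 -44.5   4.5] psi 6.9 tiltz [-0.002  0.001 -1.   ] gap 0.0681 ff 4.0 F [ 0.4  0.8 -3.2] q [-11.  29.  92.   0.  59. -18.]
t 60.0 tcp [645.3 -44.5   4.5] psi 6.9 tiltz [-0.002  0.001 -1.   ] gap 0.0681 ff 4.0 F [ 0.4  0.8 -3.2] q [-11.  29.  92.   0.  59. -18.]
```

{"name": "drive_tool", "arguments": {
  "increments": [
    {"rx":0,"ry":0,"rz":0,"dx":0,"dy":0,"dz":0.0007,"fingers":0.062},
    {"rx":0,"ry":0,"rz":0,"dx":0,"dy":0,"dz":0.0007,"fingers":0.072},
    {"rx":0,"ry":0,"rz":0,"dx":0,"dy":0,"dz":0.0007,"fingers":0.082},
    {"rx":0,"ry":0,"rz":0,"dx":0,"dy":0,"dz":0.0007,"fingers":0.082},
    {"rx":0,"ry":0,"rz":0,"dx":0,"dy":0,"dz":0.0,"fingers":0.082},
    {"rx":0,"ry":0,"rz":0,"dx":0,"dy":0,"dz":-0.04,"fingers":0.082},
    {"rx":0,"ry":0,"rz":0,"dx":0,"dy":0,"dz":-0.09,"fingers":0.082},
    {"rx":0,"ry":0,"rz":0,"dx":0,"dy":0,"dz":-0.13,"fingers":0.082},
    {"rx":0,"ry":0,"rz":0,"dx":0,"dy":-0.1,"dz":-0.14,"fingers":0.082},
    {"rx":0,"ry":0,"rz":0,"dx":0,"dy":-0.22,"dz":-0.14,"fingers":0.082},
    {"rx":0,"ry":0,"rz":0,"dx":0,"dy":-0.22,"dz":-0.14,"fingers":0.082},
    {"rx":0,"ry":0,"rz":0,"dx":0,"dy":-0.22,"dz":-0.14,"fingers":0.082},
    {"rx":0,"ry":0,"rz":0,"dx":0,"dy":-0.22,"dz":-0.14,"fingers":0.082},
    {"rx":0,"ry":0,"rz":0,"dx":0,"dy":-0.22,"dz":-0.14,"fingers":0.082}
  ]
}}

```text
time_s: 61.35
tcp_pos: [0.4253, -0.0711, 0.1454]
tool_rot: [-2.085, -2.349, 0.001]
ft_force: [0.5, 0.5, 0.4]
finger_gap: 0.0823
finger_force: 0.0
```

Run:
```python
from gap2 import *
st(); report()
c=read_camera("top")
for b in bumps(c,(.58,.72,-.13,.05),.007,.045,.021): 
    print("top tray",b); x,y=b["mean"]; print("far edge to line centre (top)",(673.18-.12098*y-x)*.9928-34)
c=read_camera("scene")
for b in bumps(c,(.58,.72,-.13,.05),.007,.045,.021): print("scene",b)
for z in bumps(c,(.58,.72,-.13,.05),.026,.045,.031): print("rusks",z)
print("drawer",bumps(c,(.44,.66,.25,.40),.033,.052,.043,100)[:2]," red visible px along line, tray span:",)
```

```text
t 61.4 tcp [425.3 -71.1 145.4] psi 6.8 tiltz [-0.002  0.    -1.   ] gap 0.0823 ff 0.0 F [0.5 0.5 0.4] q [-20. -11. 120.  -0.  71. -27.]
top far edge vs line centre [1.2 0.5 2.2 4.2 4.  4.2 3.2 4.  4.  3.8 3.8 4.2 4.2] med 4.0
near edge+68 [0.5 0.8 0.5 0.5 0.5 0.5 0.5 0.5 0.5 0.5 0.8 0.5 0.5] 0.5
scene foot [-2.8 -3.8 -3.  -3.2 -1.8 -3.5 -3.2 -2.5 -3.2 -4.  -4.5 -3.8 -4. ] -3.25
scene line (visible left part) [-7.4 -0.4 -0.6 -0.2 -0.3 -0.5 -0.3] -0.42946058091286304
top tray {'mean': [645.1, -44.7], 'rect': [645.0, -44.6, 116.1, 70.5], 'yaw': -83.1, 'pca': np.float64(96.7), 'z': 0.0291}
far edge to line centre (top) -0.7533062032000188
scene {'mean': [649.3, -47.1], 'rect': [649.2, -46.6, 119.8, 76.5], 'yaw': -83.2, 'pca': np.float64(96.9), 'z': 0.0279}
rusks {'mean': [647.0, -37.5], 'rect': [647.5, -37.3, 91.5, 55.8], 'yaw': -83.7, 'pca': np.float64(96.0), 'z': 0.0309}
drawer [{'mean': [550.0, 321.2], 'rect': [549.5, 321.2, 86.6, 74.5], 'yaw': -3.8, 'pca': np.float64(175.6), 'z': 0.0426}, {'mean': [472.5, 331.6], 'rect': [472.8, 334.1, 140.0, 19.2], 'yaw': 86.2, 'pca': np.float64(86.7), 'z': 0.0433}]  red visible px along line, tray span:
```

```bash
python3 -c "
from workcell import *
print(hand_in())"
```

```text
the job is handed in; nothing more can be done
None
```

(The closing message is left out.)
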